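# Pin the awning arm ends into their shoulder brackets

## Task

Fit every white awning arm end on the bench to a shoulder bracket of its own on the grey bar: lay a blue washer flat in the round pocket of its eye, bring the eye between the bracket's two ears, and pass a red-headed pin down through both ears, washer and eye until its head rests fully home on the upper ear. Spare washers and pins are left over when there are only two arm ends; leave the screwdriver and the spool where they lie.

Things in the scene. Friction and masses are not known exactly. Their poses are not given: they have to be found in the camera images.
- bar: grey square awning bar, 40 x 40 mm, 460 mm long along its y, fixed on the bench, with three white shoulder brackets 125 mm apart (see bracket1). Origin under its middle, on the bench; its x axis points away from the robot, z up. The brackets open to its -x side; their pin holes lie 58 mm in front (-x) of its origin
- bracket1 (a point): centre of the pin hole's mouth, on the upper ear's top, 60 mm above the bench; axes as the bar's. At bar y = +125 mm. Each bracket is two level round ears, 60 mm across: lower 8 to 20 mm, upper 46 to 60 mm above the bench. The 26 mm gap between is open to -x and the sides, closed by a clamp block (62 mm high) 33 mm behind the hole axis. An upright 19 mm hole runs through both ears
- arm1_grip (a point): loose white arm end (may be absent), 0.4 to 0.65 kg. This point is the centre of its block, 23 mm above the foot. Block 76 mm long, 54 wide, 46 high; a 27 mm spigot behind; in front (+x) a level round eye, 60 mm across, 22 to 40 mm above the foot, with a 47 mm round pocket 8 mm deep in its top and a 19 mm hole in the pocket's floor. Start: on the bench, eye away from the robot; can be slid
- arm1_eye (a point): centre of that arm end's pocket floor, on the hole axis, 72 mm ahead of the block's centre, 32 mm above the foot; x points from block to eye, z up
- washer1_mid (a point): loose blue plastic bearing washer, 44 mm across, 21 mm bore, 10 mm thick, 30 g, flat on the tray; this point is its centre, half-way up. In a pocket it stands 2 mm proud of the eye (point 5 mm above the pocket floor, 37 mm above the bench). Any washer fits any arm end
- pin1_head (a point): loose steel pivot pin, 80 mm long, 0.16 kg, upright: red round head 28 mm across, 24 mm high; below it a 16 mm shank, 56 mm long, its last 10 mm tapering to 7 mm. This point is the centre of the head, 12 mm above its underside, 68 mm above the tip; z up along the pin. Fully home its head rests on the upper ear (point 72 mm above the bench). Any pin fits any bracket
- bracket2 (a point): centre of the pin hole's mouth, on the upper ear's top, 60 mm above the bench; axes as the bar's. Like bracket1, at bar y = 0 mm
- arm2_grip (a point): arm end 2 (may be absent), like arm1_grip
- arm2_eye (a point): centre of that arm end's pocket floor, on the hole axis, 72 mm ahead of the block's centre, 32 mm above the foot; x points from block to eye, z up
- washer2_mid (a point): loose blue plastic bearing washer, 44 mm across, 21 mm bore, 10 mm thick, 30 g, flat on the tray; this point is its centre, half-way up. In a pocket it stands 2 mm proud of the eye (point 5 mm above the pocket floor, 37 mm above the bench). Any washer fits any arm end
- pin2_head (a point): loose steel pivot pin, 80 mm long, 0.16 kg, upright: red round head 28 mm across, 24 mm high; below it a 16 mm shank, 56 mm long, its last 10 mm tapering to 7 mm. This point is the centre of the head, 12 mm above its underside, 68 mm above the tip; z up along the pin. Fully home its head rests on the upper ear (point 72 mm above the bench). Any pin fits any bracket
- bracket3 (a point): centre of the pin hole's mouth, on the upper ear's top, 60 mm above the bench; axes as the bar's. Like bracket1, at bar y = -125 mm
- arm3_grip (a point): arm end 3 (may be absent), like arm1_grip
- arm3_eye (a point): centre of that arm end's pocket floor, on the hole axis, 72 mm ahead of the block's centre, 32 mm above the foot; x points from block to eye, z up
- washer3_mid (a point): loose blue plastic bearing washer, 44 mm across, 21 mm bore, 10 mm thick, 30 g, flat on the tray; this point is its centre, half-way up. In a pocket it stands 2 mm proud of the eye (point 5 mm above the pocket floor, 37 mm above the bench). Any washer fits any arm end
- pin3_head (a point): loose steel pivot pin, 80 mm long, 0.16 kg, upright: red round head 28 mm across, 24 mm high; below it a 16 mm shank, 56 mm long, its last 10 mm tapering to 7 mm. This point is the centre of the head, 12 mm above its underside, 68 mm above the tip; z up along the pin. Fully home its head rests on the upper ear (point 72 mm above the bench). Any pin fits any bracket
- stand: fixed birch block, 200 x 60 x 58 mm (x, y, z), with three upright 19 mm holes 60 mm apart along its x, in which pins 1, 2, 3 stand (at x = -60, 0, +60 mm), heads resting on its top. Origin under its centre
- tray: stainless steel tray, fixed, 92 x 300 mm (x, y), floor 3 mm thick, walls 12 mm high; origin under its centre. The washers lie on its floor
- screwdriver: red screwdriver, 170 mm, lying beyond the work; not part of the job
- spool: bare birch spool, 64 mm across, 75 mm high, standing; not part of the job

How it is judged (in metres and radians):
At the end, for the whole second after the job is handed in: Every arm end present: eye within 6 mm of a bracket's hole axis and 4 mm of its level, a washer in its pocket (4 mm of the axis, 2.5 mm of seated height), a pin through it all, head centre within 6 mm of the eye's axis, 69 to 74.5 mm above the bench, upright within 0.12 rad (((horizontal distance between arm1_eye and bracket1 below 0.006 m and z of arm1_eye in the frame of bracket1 between -0.032 and -0.024 m) or (horizontal distance between arm1_eye and bracket2 below 0.006 m and z of arm1_eye in the frame of bracket2 between -0.032 and -0.024 m) or (horizontal distance between arm1_eye and bracket3 below 0.006 m and z of arm1_eye in the frame of bracket3 between -0.032 and -0.024 m)) and ((horizontal distance between washer1_mid and arm1_eye below 0.004 m and z of washer1_mid in the frame of arm1_eye between 0.0025 and 0.0075 m) or (horizontal distance between washer2_mid and arm1_eye below 0.004 m and z of washer2_mid in the frame of arm1_eye between 0.0025 and 0.0075 m) or (horizontal distance between washer3_mid and arm1_eye below 0.004 m and z of washer3_mid in the frame of arm1_eye between 0.0025 and 0.0075 m)) and ((horizontal distance between pin1_head and arm1_eye below 0.006 m and height (world z) of pin1_head between 0.069 and 0.0745 m and angle between pin1_head's own z axis and vertical below 0.12 rad) or (horizontal distance between pin2_head and arm1_eye below 0.006 m and height (world z) of pin2_head between 0.069 and 0.0745 m and angle between pin2_head's own z axis and vertical below 0.12 rad) or (horizontal distance between pin3_head and arm1_eye below 0.006 m and height (world z) of pin3_head between 0.069 and 0.0745 m and angle between pin3_head's own z axis and vertical below 0.12 rad)) and ((horizontal distance between arm2_eye and bracket1 below 0.006 m and z of arm2_eye in the frame of bracket1 between -0.032 and -0.024 m) or (horizontal distance between arm2_eye and bracket2 below 0.006 m and z of arm2_eye in the frame of bracket2 between -0.032 and -0.024 m) or (horizontal distance between arm2_eye and bracket3 below 0.006 m and z of arm2_eye in the frame of bracket3 between -0.032 and -0.024 m)) and ((horizontal distance between washer1_mid and arm2_eye below 0.004 m and z of washer1_mid in the frame of arm2_eye between 0.0025 and 0.0075 m) or (horizontal distance between washer2_mid and arm2_eye below 0.004 m and z of washer2_mid in the frame of arm2_eye between 0.0025 and 0.0075 m) or (horizontal distance between washer3_mid and arm2_eye below 0.004 m and z of washer3_mid in the frame of arm2_eye between 0.0025 and 0.0075 m)) and ((horizontal distance between pin1_head and arm2_eye below 0.006 m and height (world z) of pin1_head between 0.069 and 0.0745 m and angle between pin1_head's own z axis and vertical below 0.12 rad) or (horizontal distance between pin2_head and arm2_eye below 0.006 m and height (world z) of pin2_head between 0.069 and 0.0745 m and angle between pin2_head's own z axis and vertical below 0.12 rad) or (horizontal distance between pin3_head and arm2_eye below 0.006 m and height (world z) of pin3_head between 0.069 and 0.0745 m and angle between pin3_head's own z axis and vertical below 0.12 rad)) and ((horizontal distance between arm3_eye and bracket1 below 0.006 m and z of arm3_eye in the frame of bracket1 between -0.032 and -0.024 m) or (horizontal distance between arm3_eye and bracket2 below 0.006 m and z of arm3_eye in the frame of bracket2 between -0.032 and -0.024 m) or (horizontal distance between arm3_eye and bracket3 below 0.006 m and z of arm3_eye in the frame of bracket3 between -0.032 and -0.024 m)) and ((horizontal distance between washer1_mid and arm3_eye below 0.004 m and z of washer1_mid in the frame of arm3_eye between 0.0025 and 0.0075 m) or (horizontal distance between washer2_mid and arm3_eye below 0.004 m and z of washer2_mid in the frame of arm3_eye between 0.0025 and 0.0075 m) or (horizontal distance between washer3_mid and arm3_eye below 0.004 m and z of washer3_mid in the frame of arm3_eye between 0.0025 and 0.0075 m)) and ((horizontal distance between pin1_head and arm3_eye below 0.006 m and height (world z) of pin1_head between 0.069 and 0.0745 m and angle between pin1_head's own z axis and vertical below 0.12 rad) or (horizontal distance between pin2_head and arm3_eye below 0.006 m and height (world z) of pin2_head between 0.069 and 0.0745 m and angle between pin2_head's own z axis and vertical below 0.12 rad) or (horizontal distance between pin3_head and arm3_eye below 0.006 m and height (world z) of pin3_head between 0.069 and 0.0745 m and angle between pin3_head's own z axis and vertical below 0.12 rad))); the robot touches nothing.
It fails at once if the screwdriver is shifted more than 30 mm (distance of screwdriver from where it was at the start of the episode above 0.03 m).
It fails at once if the spool is shifted more than 30 mm (distance of spool from where it was at the start of the episode above 0.03 m).
Of arm1, arm2, arm3 only 2 to 3 are there at a start; the rules pass over those that are not, and their reading is None.
At some moment in a run one of arm1, arm2, arm3 may be knocked a few centimetres aside while the robot is not near it.
It also fails if it takes over 210 s, if anything falls off the work surface, if the arm or the gripper's body presses on something with over 40 N, if the wrist force passes 120 N, or if a joint passes its speed limit or range.

## Robot

A 6-joint arm with a two-finger parallel gripper is mounted at the origin on the work surface. World frame = base frame: x ahead of the robot, y to its left, z up, the work surface at z = 0. Lengths are in mm, angles in rad, forces in N, time in s.
With the tool pointing down it reaches from about 375 to 925 mm from the base axis. Payload 5.7 kg.
Tool frame: the origin (TCP) lies at the very end of the fingers, on their centre line; the grasp point (between the pads) lies 19 mm behind it (manip.grip_point_offset is the distance from the TCP to the grasp point, in mm); x points along the fingers, y is the direction in which the jaws open and shut, and the axes are right-handed (so a half turn about x gives the same grasp; the last joint's range is limited). The gripper opens to 85 mm and grips with 20 to 120 N. Pads are 22 mm wide; open, the fingers measure 114 mm over their backs; the gripper's body (76 mm by 85 mm) begins 54 mm behind the grasp point. The pads swing forward as they close: fully open they stand 13 mm farther back than shut.
Start: joints at [-1.313, 0.359, 1.51, -0, 1.272, -0.115], TCP at [218.518, -558.76, 231.267] pointing down, gripper open.
Joint ranges: [-2.97, 2.97], [-1.01, 2.36], [0.21, 2.38], [-0.96, 4.11], [0.2, 2.71], [-2.98, 2.98]. Speed limits (rad/s): [2.39, 2.39, 3.14, 3.14, 3.14, 3.14].

## Interface

Orientations are given as a 3x3 rotation matrix whose columns are the frame's x, y, z axes.
In Python, from plant import manip gives the robot as it stands.
- The arm moves only by the tool drive_tool, never from a script. Its argument "series" is a list of rows, each a list of 5 numbers: the opening, from -1 (shut) to 1 (fully open), then the shift along the tool's x, y, z in m, then the turn about the tool's x in degrees. In form: [[gripper, x, y, z, spin], ...]. A call has 1 to 8 rows; each row is the pose to reach, as a shift and turn from the pose commanded when the call began, along the tool's axes at that moment; what a row does not reach only later rows make up. A row lasts 1/12 s, in which the tool goes at most 41.7 mm and 7.16 degrees, less where a joint would pass 70% of its speed; a pose out of reach is approached as far as the arm can. A call with a gripper value outside its range is refused whole. The fingers move at their own pace and stop on an object; the grip force is fixed at half the most. Time passes only in rows, so rows that repeat a pose let the fingers close. It gives the time, the measured TCP pose, the force and the opening at its end, in the units of the state.
- manip.read_state(): the state, without advancing time (a new reading comes with each control period).
- manip.capture(name): name is "scene" or "top" or "wrist"; returns the picture (480x640x3 uint8, red, green, blue); there is no depth.
- manip.get_calibration(name): a dict with "fov_y" (degrees; the focal length in pixels is half the picture's height over the tangent of half this angle, whatever the lens; pixels are square), "cx", "cy" (the principal point, pixels), "position" and "orientation" of the camera in the world. Camera axes: x right, y down, z forward; pixel columns grow to the right and rows downward; lengths in mm; the calibration is good to about 2 mm. The wrist camera is an equidistant fisheye: a pixel r from the principal point sees the ray r / f radians off the axis. A picture is of the moment at which its call begins: read the wrist's pose just before it. get_calibration takes no time and is no camera call; for the wrist camera it gives the pose at the moment of the call.
- manip.finish_job(): hands the job in, once; it reports no verdict.
The state is a dict: "t": time; "q": joint angles; "dq": joint speeds; "joint_efforts": joint torques, N m; "position": TCP position; "tcp_rot": TCP orientation; "force": force on the tool from outside, world axes, zero at the start; "moment": the same for the moment, N m; "grip_width": finger opening in mm.
Only numpy, scipy, OpenCV 4.12 (cv2) and the standard library are available. Lean on these libraries where they do the work, as an engineer would, in place of code of your own. Each camera call takes 0.05 s, during which the arm holds its last target.

## Working session

There is one attempt and no reset: what is moved stays moved. The work goes in short steps, Python scripts to look and compute and a tool call to move; the robot and the scene stay as the last step left them, time stands still between calls to the robot, and variables do not carry over. Pictures are saved under pics/ and viewed, and the job is handed in when it is done.

Besides the shell and the picture viewer there is one more tool, called after ">>>" as name(argument=value, ...) on one line, values as JSON. drive_tool: Moves the arm, as the interface text tells. Its arguments: {"type":"object","properties":{"series":{"type":"array"}},"required":["series"]}

```bash
ls; mkdir -p pics
python3 - <<'E'
from plant import manip
import cv2
for n in("scene","top","wrist"):
    c=manip.get_calibration(n);print(n,c)
    cv2.imwrite(f"pics/{n}0.png",manip.capture(n)[:,:,::-1])
print(manip.read_state())
print(manip.grip_point_offset)
E
```

```text
pics
scene {'fov_y': 42.586424078471836, 'cx': 318.0224010294891, 'cy': 249.40634317176847, 'position': array([1496.77486981,  203.15978968, 1101.53670033]), 'orientation': array([[-0.21057209,  0.71036422, -0.67159666],
       [ 0.97740709,  0.14012848, -0.15823842],
       [-0.01829709, -0.68974393, -0.72382217]])}
top {'fov_y': 42.915651716017585, 'cx': 320.8995189622951, 'cy': 238.2774867513398, 'position': array([ 405.05619606,    4.83454129, 1370.63219748]), 'orientation': array([[-0.01984386, -0.99036246,  0.13707086],
       [-0.99979816,  0.01922597, -0.00583039],
       [ 0.00313888, -0.13715889, -0.99054409]])}
wrist {'fov_y': 65.70646984690485, 'cx': 322.83444210002017, 'cy': 234.53469184832466, 'position': array([ 294.80162543, -529.00657749,  373.00570114]), 'orientation': array([[ 0.36402652, -0.88335796, -0.2952345 ],
       [-0.9313858 , -0.34602768, -0.11307227],
       [-0.00227602,  0.31613853, -0.94871031]])}
{'t': 0.15, 'q': array([-1.31307552e+00,  3.59335255e-01,  1.51117261e+00,  5.88609661e-07,
        1.27250212e+00, -1.15093763e-01]), 'dq': array([ 0.00064417, -0.00146871, -0.00389064,  0.00037809, -0.00054837,
       -0.00134179]), 'joint_efforts': array([ 1.24610197e-03, -5.28025961e+01, -2.78930604e+01, -2.95755590e-04,
        8.19393113e-03, -3.67858661e-05]), 'position': array([ 218.40682929, -558.28192398,  230.65351957]), 'tcp_rot': array([[-3.60700769e-04,  3.64237678e-01, -9.31305956e-01],
       [ 1.37066218e-03, -9.31304962e-01, -3.64237820e-01],
       [-9.99998996e-01, -1.40788671e-03, -1.63324395e-04]]), 'force': array([-0.44966217, -0.12439237, -0.33201036]), 'moment': array([-0.00962792,  0.00855253,  0.01958279]), 'grip_width': 85.48472485422907}
18.700000000000003
```

View pics/top0.png

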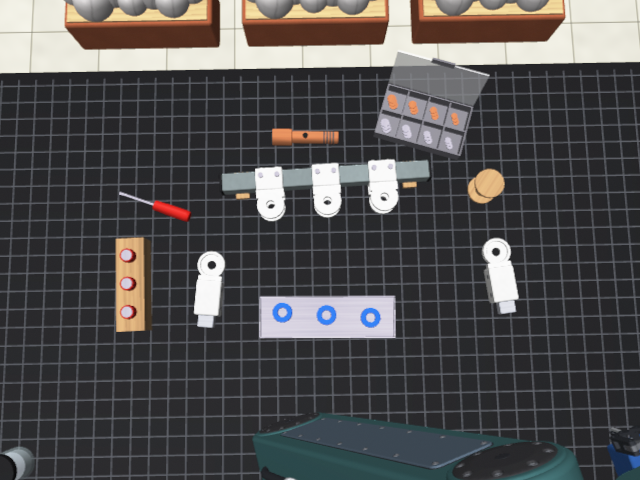

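View pics/scene0.png

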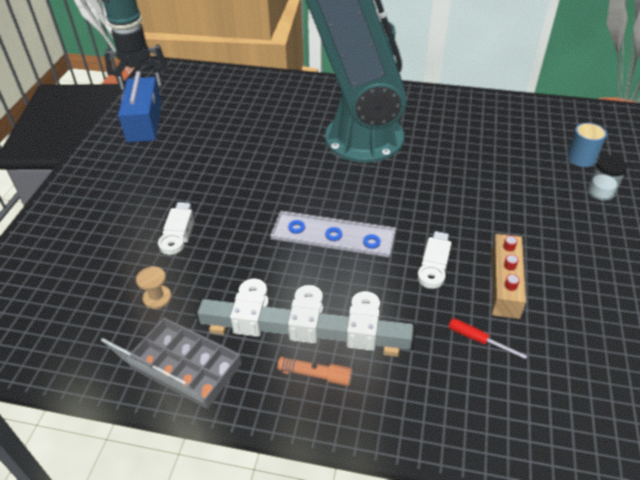

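View pics/wrist0.png

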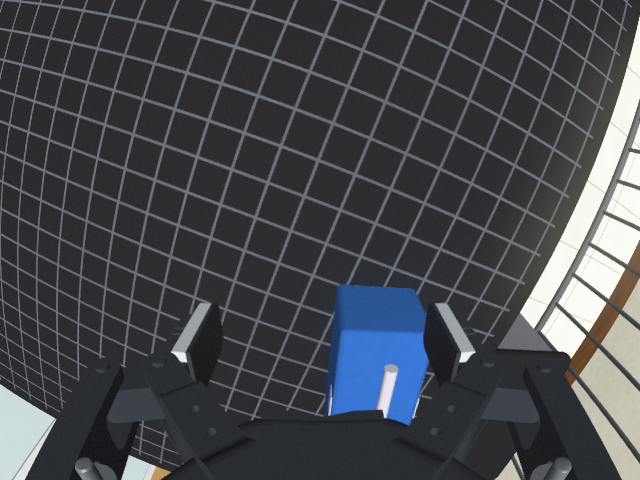

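The top view shows two arm ends (eyes near px 211,265 and 496,250), three washers in the tray, three pins in the stand at left, and the bar with three brackets. Next I measure them.

```bash
cat > h.py <<'E'
import numpy as np, cv2
from plant import manip
def shot(n,save=None):
    c=manip.get_calibration(n); im=manip.capture(n)
    if save: cv2.imwrite(f"pics/{save}.png",im[:,:,::-1])
    return c,im
def ray(c,n,u,v):
    f=240/np.tan(np.radians(c['fov_y']/2)); x=(u-c['cx']); y=(v-c['cy'])
    if n=='wrist':
        r=np.hypot(x,y); th=r/f; d=np.array([x/r*np.sin(th),y/r*np.sin(th),np.cos(th)]) if r>0 else np.array([0,0,1.])
    else: d=np.array([x/f,y/f,1.])
    return c['orientation']@d
def toplane(c,n,u,v,z):
    d=ray(c,n,u,v); p=c['position']; return (p+d*(z-p[2])/d[2])[:2]
def proj(c,n,P):
    f=240/np.tan(np.radians(c['fov_y']/2)); q=c['orientation'].T@(np.asarray(P,float)-c['position'])
    if n=='wrist':
        r=np.hypot(q[0],q[1]); th=np.arctan2(r,q[2]); return c['cx']+f*th*q[0]/r,c['cy']+f*th*q[1]/r
    return c['cx']+f*q[0]/q[2],c['cy']+f*q[1]/q[2]
def blobs(mask,mn=30):
    n,l,s,ce=cv2.connectedComponentsWithStats(mask.astype(np.uint8))
    return [(ce[i],s[i,4]) for i in range(1,n) if s[i,4]>mn]
def crop(im,x0,y0,x1,y1,k,name):
    cv2.imwrite(f"pics/{name}.png",cv2.resize(im[y0:y1,x0:x1,::-1],None,fx=k,fy=k,interpolation=cv2.INTER_CUBIC))
def go(x,y,z,yaw=None):
    """remaining shift in tool axes (m) and spin (deg) for tool pointing down; yaw=world angle of tool y mod pi"""
    s=manip.read_state(); R=s['tcp_rot']; d=R.T@(np.array([x,y,z])-s['position'])/1000
    a=np.arctan2(R[1,1],R[0,1]); sp=0
    if yaw is not None:
        sp=-(yaw-a); sp=(sp+np.pi/2)%np.pi-np.pi/2
    print('shift',np.round(d,4),'spin',round(np.degrees(sp),1),'pos',np.round(s['position'],1),'yaw',round(np.degrees(a),1),'t',round(s['t'],2),'q6',round(s['q'][5],2),'F',np.round(s['force'],1),'w',round(s['grip_width'],1))
E
python3 - <<'E'
from h import *
im=cv2.imread('pics/top0.png')[:,:,::-1]; c=manip.get_calibration('top')
i=im.astype(int); r,g,b=i[...,0],i[...,1],i[...,2]
for ce,a in blobs((b>150)&(r<120)): print('washer',ce,a,toplane(c,'top',*ce,13))
for ce,a in blobs((r>110)&(g<60)&(b<80)): print('red',ce,a,toplane(c,'top',*ce,75))
crop(im,180,230,260,340,6,'c1'); crop(im,460,220,540,330,6,'c2');crop(im,210,150,440,230,3,'c3')
E
```

```text
washer [281.9638009  312.01809955] 221 [430.30195093  86.03256032]
washer [326.06392694 314.68949772] 219 [422.52397086 -11.17209659]
washer [369.96347032 317.02739726] 219 [ 415.48980416 -107.88481462]
washer [634.84946237 460.78494624] 93 [  99.22705507 -665.40418739]
red [171.32686981 210.41551247] 361 [651.17736119 318.14420557]
```

View pics/c1.png

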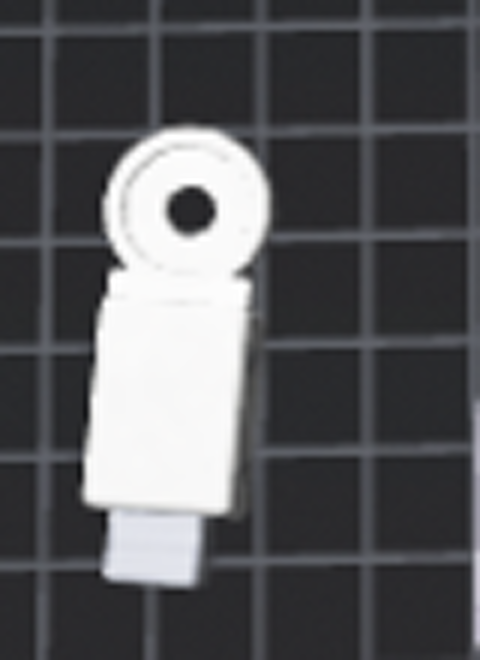

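View pics/c2.png

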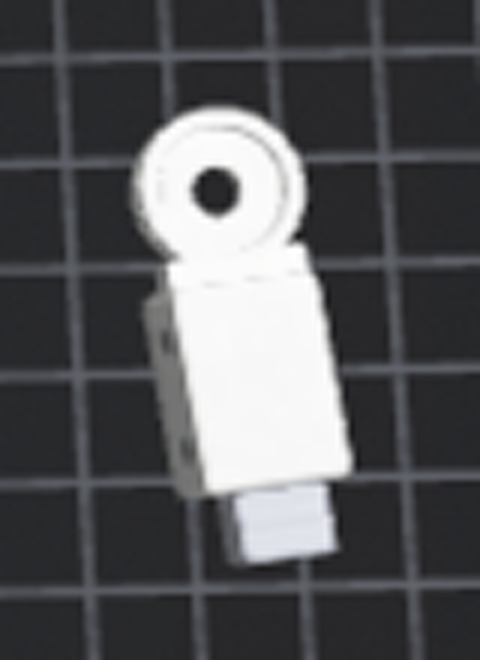

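View pics/c3.png

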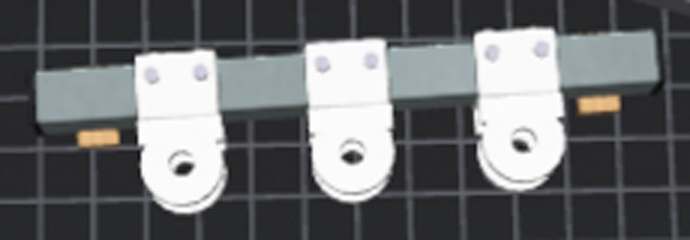

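Run:
```python
from h import *
c=manip.get_calibration('top')
def P(u,v,z): return np.round(toplane(c,'top',u,v,z),1)
L=P(211.8,264.9,34);R=P(495.8,251.6,34)
def cr(x,y,ox,oy,k=6): return ox+x/k,oy+y/k
print('eyes',L,R)
# block rear edge mid and front
print('L rear',P(*cr(160,507,180,230),46),'R rear',P(*cr(280,480,460,220),46))
for q in[(270.3,204.3),(327,200.7),(384,197)]: print('br',P(*q,60))
for q in[(127,256),(127,284),(127.5,312.5)]: print('pin',P(*q,82))
print('spool',P(486,186,75),'stand far end', P(130,238,58))
s=manip.read_state()
go(418,-12,230,-np.pi/2)
```

```text
eyes [535.7 237.6] [ 552.9 -388.1]
L rear [427.6 246.1] R rear [ 445.9 -401.8]
br [663.4 106.1]
br [669.1 -17.9]
br [ 674.9 -142.7]
pin [553.4 409. ]
pin [494.1 407.6]
pin [434.4 405.1]
spool [ 691.9 -363.2] stand far end [595.3 410.9]
shift [ 0.0013 -0.4361 -0.3849] spin 21.4 pos [ 218.4 -558.3  230.7] yaw -68.6 t 0.15 q6 -0.12 F [-0.4 -0.1 -0.3] w 85.5
```

>>> drive_tool(series=[[1,0.0,-0.4,-0.35,21.4],[1,0.0,-0.4,-0.35,21.4],[1,0.0,-0.4,-0.35,21.4],[1,0.0,-0.4,-0.35,21.4],[1,0.0,-0.4,-0.35,21.4],[1,0.0,-0.4,-0.35,21.4],[1,0.0,-0.4,-0.35,21.4],[1,0.0,-0.4,-0.35,21.4]])

```text
t: 0.82
position: [331.6, -243.2, 231.2]
tcp_rot: [[0.0, -0.001, -1.0], [0.0, -1.0, 0.001], [-1.0, -0.0, -0.0]]
force: [0.9, 0.6, 0.8]
grip_width: 85.6
```

Run:
```python
from h import *
go(425,86,180,-np.pi/2+np.radians(4))
```

```text
shift [ 0.0513 -0.3293 -0.0929] spin -4.1 pos [ 331.6 -243.2  231.2] yaw -90.1 t 0.82 q6 0.77 F [0.9 0.6 0.8] w 85.6
```

>>> drive_tool(series=[[1,0.05,-0.33,-0.094,0],[1,0.05,-0.33,-0.094,0],[1,0.05,-0.33,-0.094,0],[1,0.05,-0.33,-0.094,0],[1,0.05,-0.33,-0.094,0],[1,0.05,-0.33,-0.094,0],[1,0.05,-0.33,-0.094,0],[1,0.05,-0.33,-0.094,0]])

```text
t: 1.48
position: [422.1, 74.2, 183.0]
tcp_rot: [[0.0, -0.0, -1.0], [0.0, -1.0, 0.0], [-1.0, -0.0, -0.0]]
force: [0.8, 0.3, 0.0]
grip_width: 85.2
```

>>> drive_tool(series=[[0.4,0,0,0,0],[0.4,0,0,0,0],[0.4,0,0,0,0],[0.4,0,0,0,0]])

```text
t: 1.82
position: [421.8, 70.8, 183.3]
tcp_rot: [[-0.0, -0.002, -1.0], [-0.0, -1.0, 0.002], [-1.0, 0.0, 0.0]]
force: [0.0, 0.6, -0.4]
grip_width: 59.7
```

```bash
cat > w.py <<'E'
from h import *
def washer(name):
    c,im=shot('wrist',name); i=im.astype(int); r,g,b=i[...,0],i[...,1],i[...,2]
    s=manip.read_state()
    out=[]
    for ce,a in blobs((b>150)&(r<110)&(b>g+50),150):
        m=(b>150)&(r<110)&(b>g+50)
        n,l=cv2.connectedComponents(m.astype(np.uint8)); k=l[int(0),0]
        # contour of that blob, on plane
        lab=[j for j in range(1,n) if abs(np.mean(np.nonzero(l==j),axis=1)[::-1]-ce).max()<.6][0]
        cn=max(cv2.findContours((l==lab).astype(np.uint8),cv2.RETR_EXTERNAL,cv2.CHAIN_APPROX_NONE)[0],key=len)[:,0]
        out.append((ce,a,cn))
    return c,im,out
E
python3 - <<'E'
from w import *
go(430,86,180,-np.pi/2)
c,im,o=washer('w1')
for ce,a,cn in o:
    p=np.array([toplane(c,'wrist',*q,13) for q in cn.astype(float)])
    (x,y),rad=cv2.minEnclosingCircle(p.astype(np.float32)); print(ce,a,round(x,1),round(y,1),round(rad,1),p.mean(0))
E
```

```text
shift [ 0.0033 -0.0152 -0.0082] spin -0.1 pos [421.8  70.8 183.3] yaw -90.1 t 1.82 q6 1.58 F [ 0.   0.6 -0.4] w 59.7
[303.34377175 197.35768963] 1437 432.9 87.5 21.6 [432.86113243  87.65651258]
[412.1123348  205.76798825] 1362 425.5 -8.4 22.0 [425.78713036  -8.35212878]
[506.79555556 214.93777778] 1125 418.3 -104.2 23.2 [ 418.3500255  -104.16469935]
```

View pics/w1.png

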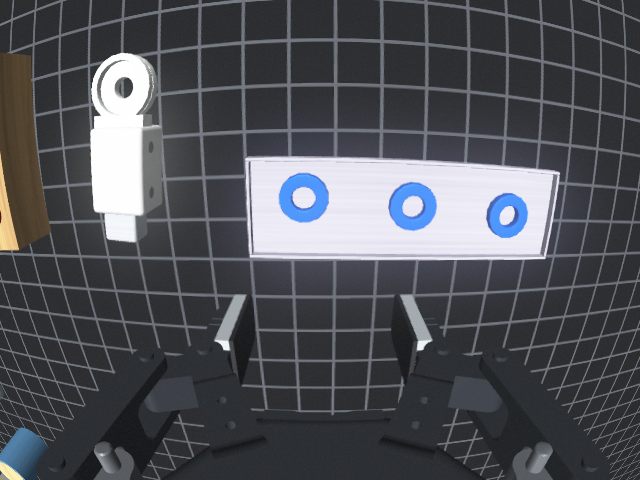

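>>> drive_tool(series=[[0.4,0.133,-0.016,-0.01,0],[0.4,0.133,-0.016,-0.01,0],[0.4,0.133,-0.016,-0.01,0],[0.4,0.133,-0.016,-0.01,0],[0.4,0.133,-0.016,-0.01,0]])

```text
t: 2.28
position: [429.8, 86.7, 48.3]
tcp_rot: [[-0.007, -0.003, -1.0], [-0.0, -1.0, 0.003], [-1.0, 0.0, 0.007]]
force: [0.2, 0.7, -0.1]
grip_width: 59.8
```

Run:
```python
from w import *
c,im,o=washer('w2')
go(432,87,8,-np.pi/2)
print(proj(c,'wrist',manip.read_state()['position']))
for ce,a,cn in o:
    p=np.array([toplane(c,'wrist',*q,13) for q in cn.astype(float)])
    (x,y),rad=cv2.minEnclosingCircle(p.astype(np.float32)); print(ce,a,round(x,1),round(y,1),round(rad,1),p.mean(0))
crop(im,160,150,480,390,2.5,'w2c')
```

```text
shift [ 0.042  -0.0001 -0.0009] spin -0.1 pos [431.3  86.9  50. ] yaw -90.1 t 2.33 q6 1.61 F [ 0.4  0.1 -0.2] w 59.5
(np.float64(322.08263724824235), np.float64(308.01848780174623))
[320.74652433 266.70283019] 4028 433.6 87.8 22.4 [434.18569159  87.71882379]
[488.00773944 275.72911964] 3101 426.6 -7.4 23.4 [426.97378849  -7.18876514]
[605.22742857 278.92628571] 1750 419.2 -102.5 25.3 [ 419.49126591 -103.16832213]
```

View pics/w2c.png

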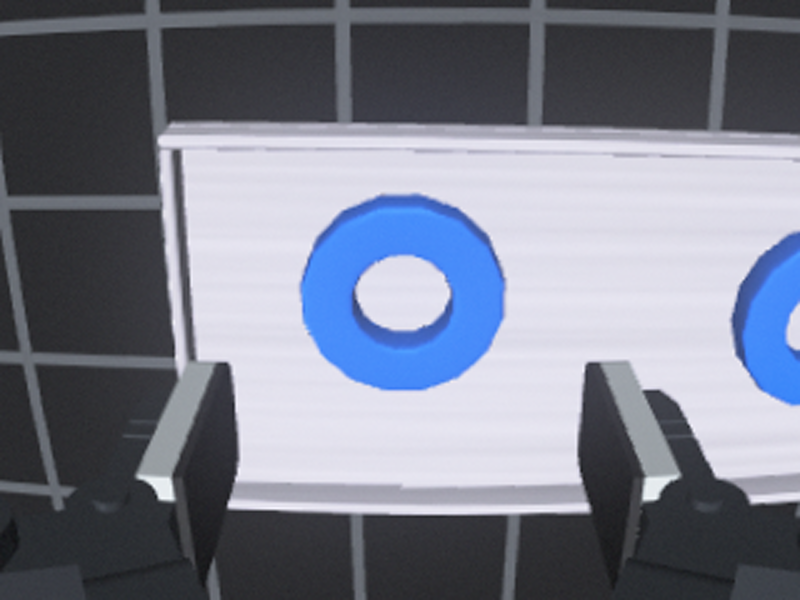

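>>> drive_tool(series=[[0.22,0.02,0,-0.001,0],[0.22,0.044,0,-0.001,0],[0.22,0.044,0,-0.001,0],[0.22,0.044,0,-0.001,0]])

```text
t: 2.67
position: [433.7, 87.5, 7.7]
tcp_rot: [[0.001, -0.002, -1.0], [0.0, -1.0, 0.002], [-1.0, -0.0, -0.001]]
force: [0.4, 0.2, -0.2]
grip_width: 52.1
```

Run:
```python
from w import *
c,im,o=washer('w3')
go(432,87,8,-np.pi/2)
s=manip.read_state()
for h in(0,3,6,9):
  for d in(-11,0,11): print(h,d,np.round(proj(c,'wrist',s['position']+[d,26,h]),1),np.round(proj(c,'wrist',s['position']+[d,-26,h]),1))
crop(im,200,230,440,390,3.3,'w3c')
```

```text
shift [0.0001 0.0006 0.0022] spin -0.1 pos [434.2  87.6   8.1] yaw -90.1 t 2.72 q6 1.61 F [ 0.5 -0.  -0.7] w 52.0
0 -11 [265.1 328.6] [379.5 328.5]
0 0 [263.3 307.8] [381.1 307.7]
0 11 [261.6 285.6] [382.8 285.4]
3 -11 [264.2 332.2] [380.3 332.1]
3 0 [262.3 311.2] [382.1 311.1]
3 11 [260.5 288.7] [383.8 288.6]
6 -11 [263.3 335.9] [381.3 335.8]
6 0 [261.3 314.7] [383.1 314.6]
6 11 [259.4 291.9] [384.9 291.8]
9 -11 [262.3 339.7] [382.2 339.6]
9 0 [260.3 318.3] [384.1 318.2]
9 11 [258.3 295.3] [386.  295.2]
```

View pics/w3c.png

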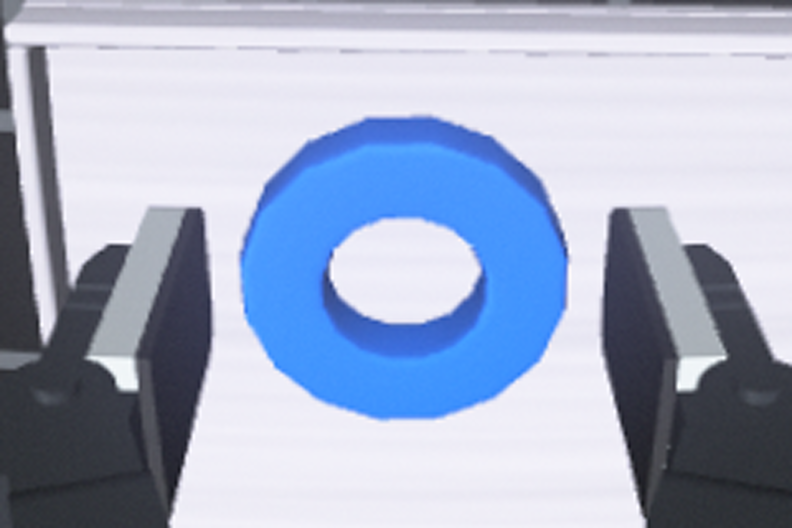

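>>> drive_tool(series=[[0.22,0.004,0.0,-0.001,0],[0.22,0.004,0.0,-0.001,0],[-0.2,0.004,0,-0.001,0],[-0.2,0.004,0,-0.001,0],[-0.2,0.004,0,-0.001,0],[-0.2,0.004,0,-0.001,0],[-0.2,0.004,0,-0.001,0]])

```text
t: 3.3
position: [435.2, 88.0, 3.9]
tcp_rot: [[0.002, -0.001, -1.0], [0.0, -1.0, 0.001], [-1.0, -0.0, -0.002]]
force: [-1.9, -1.1, 17.5]
grip_width: 40.6
```

Run:
```python
from w import *
c,im,o=washer('w4')
go(432,87,8,-np.pi/2)
s=manip.read_state()
for h in(0,3,6,9):
  for d in(-11,0,11): print(h,d,np.round(proj(c,'wrist',s['position']+[d,22,h]),1),np.round(proj(c,'wrist',s['position']+[d,-22,h]),1))
crop(im,200,230,440,390,3.3,'w4c')
```

```text
shift [-0.0041  0.001   0.0031] spin -0.0 pos [435.1  88.    3.9] yaw -90.0 t 3.35 q6 1.62 F [-2.1 -2.2 17. ] w 40.7
0 -11 [274.2 329.2] [370.9 329.2]
0 0 [272.7 308.4] [372.3 308.4]
0 11 [271.3 286.2] [373.7 286.2]
3 -11 [273.4 332.8] [371.6 332.8]
3 0 [271.9 311.8] [373.1 311.8]
3 11 [270.4 289.4] [374.6 289.3]
6 -11 [272.7 336.5] [372.4 336.5]
6 0 [271.  315.3] [373.9 315.3]
6 11 [269.4 292.6] [375.5 292.6]
9 -11 [271.8 340.3] [373.2 340.3]
9 0 [270.2 318.9] [374.8 318.9]
9 11 [268.5 296. ] [376.4 295.9]
```

View pics/w4c.png

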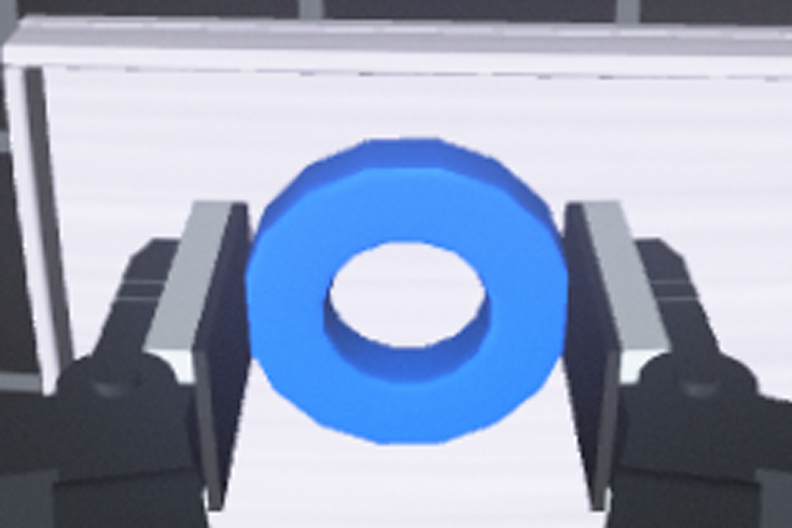

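>>> drive_tool(series=[[-0.2,-0.03,0.0,0,0],[-0.2,-0.03,0.0,0,0],[-0.2,-0.03,0,0,0],[-0.2,-0.03,0,0,0]])

```text
t: 3.68
position: [434.5, 88.0, 32.6]
tcp_rot: [[0.001, -0.001, -1.0], [0.0, -1.0, 0.001], [-1.0, -0.0, -0.001]]
force: [-0.1, 0.1, -0.5]
grip_width: 40.9
```

Run:
```python
from w import *
c,im,o=washer('w5')
go(432,87,8,-np.pi/2)
crop(im,200,230,440,390,3.3,'w5c')
```

```text
shift [0.0242 0.001  0.002 ] spin -0.0 pos [434.   88.   32.2] yaw -90.0 t 3.73 q6 1.62 F [-0.9  0.3 -0.1] w 40.5
```

View pics/w5c.png

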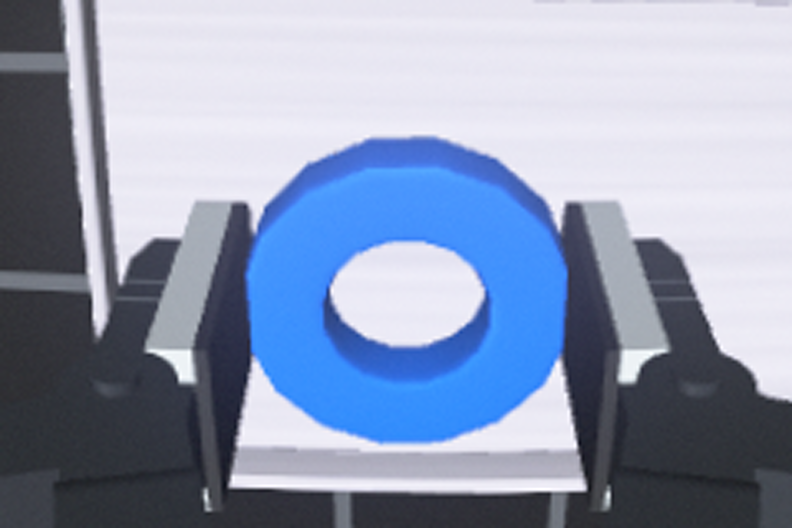

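Run:
```python
from h import *
c=manip.get_calibration('wrist'); p=manip.read_state()['position']
f=lambda d,y,h: np.round(proj(c,'wrist',p+[d,y,h]),1)
for H in(7,9,11,13):
  for dx in(-1,0,1,2): print(H,dx,'front top',f(dx+22,0,H)[1],'rear top',f(dx-22,0,H)[1],'front bot',f(dx+22,0,H-10)[1])
for h in(0,2,4,6,8): print(h,f(11,22,h),f(11,-22,h))
```

```text
7 -1 front top 272.0 rear top 359.8 front bot 262.3
7 0 front top 269.7 rear top 358.1 front bot 260.1
7 1 front top 267.4 rear top 356.3 front bot 257.9
7 2 front top 265.1 rear top 354.6 front bot 255.7
9 -1 front top 274.0 rear top 362.5 front bot 264.1
9 0 front top 271.7 rear top 360.8 front bot 261.9
9 1 front top 269.4 rear top 359.0 front bot 259.7
9 2 front top 267.1 rear top 357.3 front bot 257.5
11 -1 front top 276.2 rear top 365.2 front bot 266.0
11 0 front top 273.8 rear top 363.5 front bot 263.8
11 1 front top 271.5 rear top 361.7 front bot 261.6
11 2 front top 269.1 rear top 360.0 front bot 259.3
13 -1 front top 278.4 rear top 368.0 front bot 268.0
13 0 front top 276.0 rear top 366.3 front bot 265.7
13 1 front top 273.6 rear top 364.5 front bot 263.5
13 2 front top 271.3 rear top 362.7 front bot 261.2
0 [271.3 286.2] [373.7 286.2]
2 [270.7 288.3] [374.3 288.3]
4 [270.1 290.5] [374.9 290.4]
6 [269.5 292.6] [375.5 292.6]
8 [268.8 294.9] [376.1 294.8]
```

Run:
```python
from h import *
c=manip.get_calibration('wrist'); p=manip.read_state()['position']
a=toplane(c,'wrist',323.3,280.9,p[2]+9.1);b=toplane(c,'wrist',323.3,364.2,p[2]+9.1);print(p,a,b,(a+b)/2-p[:2])
a=toplane(c,'wrist',274.8,318,p[2]+9.1);b=toplane(c,'wrist',371.8,318,p[2]+9.1);print(p,a,b,(a+b)/2-p[:2])
go(485,238,110,-np.pi/2-np.radians(4))
```

```text
[433.98191523  88.00475227  32.21019167] [452.02989869  87.66595467] [410.05814597  87.6759428 ] [-2.9378929  -0.33380353]
[433.98191523  88.00475227  32.21019167] [434.55325304 108.00204807] [434.53354301  67.33825968] [ 0.5614828 -0.3345984]
shift [-0.0778 -0.15   -0.0509] spin 4.0 pos [434.   88.   32.2] yaw -90.0 t 3.73 q6 1.62 F [-0.9  0.3 -0.1] w 40.5
```

>>> drive_tool(series=[[-0.2,-0.078,-0.02,0,4],[-0.2,-0.078,-0.15,-0.05,4],[-0.2,-0.078,-0.15,-0.05,4],[-0.2,-0.078,-0.15,-0.05,4],[-0.2,-0.078,-0.15,-0.05,4],[-0.2,-0.078,-0.15,-0.05,4],[-0.2,-0.078,-0.15,-0.05,4],[-0.2,-0.078,-0.15,-0.05,4]])

```text
t: 4.4
position: [482.7, 237.2, 109.1]
tcp_rot: [[-0.003, -0.07, -0.998], [-0.001, -0.998, 0.07], [-1.0, 0.002, 0.003]]
force: [-0.2, 0.2, -0.2]
grip_width: 40.4
```

Run:
```python
from w import *
c,im=shot('wrist','e1')
go(535.7,237.6,110,-np.pi/2-np.radians(4))
np.save('c.npy',c,allow_pickle=True)
```

```text
shift [-0.0011 -0.0047 -0.0529] spin -0.1 pos [482.6 236.7 109. ] yaw -94.1 t 4.45 q6 1.97 F [-0.6 -0.2  0.1] w 40.8
```

View pics/e1.png

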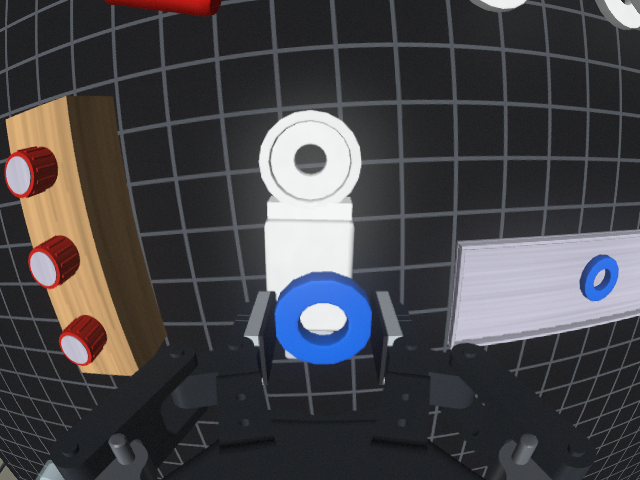

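Run:
```python
from h import *
im=cv2.imread('pics/e1.png')[:,:,::-1]
crop(im,250,100,390,220,5.5,'e1c')
```

```text
(no output)
```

View pics/e1c.png

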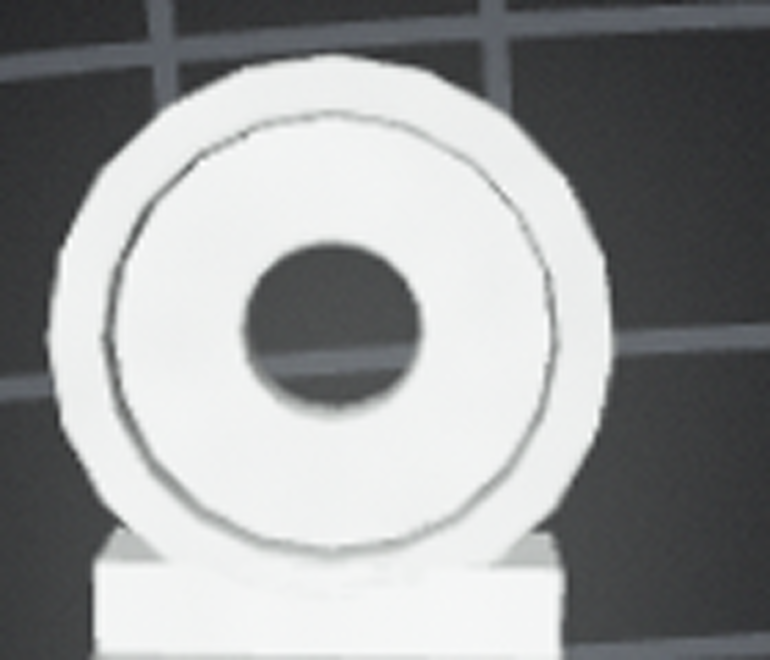

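Run:
```python
from h import *
c=np.load('c.npy',allow_pickle=True).item()
print(toplane(c,'wrist',310.4,159.1,32),toplane(c,'wrist',310.2,160.4,40))
go(505,238,70,-np.pi/2-np.radians(4))
```

```text
[538.59810151 240.47607448] [538.81816365 240.31647587]
shift [ 0.039  -0.003  -0.0224] spin -0.1 pos [482.6 236.7 109. ] yaw -94.1 t 4.45 q6 1.97 F [-0.6 -0.2  0.1] w 40.8
```

>>> drive_tool(series=[[-0.2,0.039,-0.005,-0.021,0],[-0.2,0.039,-0.005,-0.021,0],[-0.2,0.039,-0.005,-0.021,0],[-0.2,0.039,-0.005,-0.021,0]])

```text
t: 4.78
position: [504.2, 240.1, 70.7]
tcp_rot: [[-0.003, -0.072, -0.997], [-0.001, -0.997, 0.072], [-1.0, 0.001, 0.003]]
force: [0.4, 0.8, -0.8]
grip_width: 41.0
```

Run:
```python
from w import *
c,im=shot('wrist','e2')
go(538.7,240.4,60,-np.pi/2-np.radians(4))
np.save('c.npy',c,allow_pickle=True)
crop(im,240,190,400,370,4,'e2c')
```

```text
shift [ 0.0115 -0.0023 -0.0339] spin -0.1 pos [504.7 240.5  71.6] yaw -94.1 t 4.83 q6 1.96 F [-0.2  0.8  0.2] w 40.9
```

View pics/e2c.png

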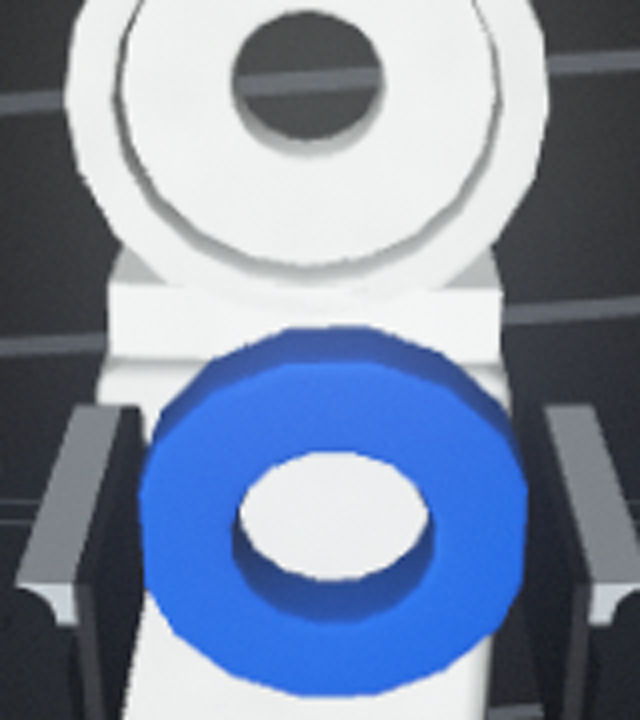

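Run:
```python
from h import *
c=np.load('c.npy',allow_pickle=True).item(); p=np.array([504.7,240.5,71.6])
print(toplane(c,'wrist',317,210.9,32))
a=toplane(c,'wrist',240+334/4,190+452/4,p[2]+9.1);b=toplane(c,'wrist',240+334/4,190+622/4,p[2]+9.1);print(a,b,(a+b)/2)
a=toplane(c,'wrist',240+334/4,190+362/4,p[2]+9.1);b=toplane(c,'wrist',240+334/4,190+697/4,p[2]+9.1);print(a,b,(a+b)/2)
```

```text
[538.31223073 240.47234607]
[512.727088   239.11990157] [491.49136194 240.63616705] [502.10922497 239.87803431]
[522.87172504 238.39463169] [481.00294374 241.38422125] [501.93733439 239.88942647]
```

>>> drive_tool(series=[[-0.2,0.0,-0.0032,-0.0361,0],[-0.2,0.02,-0.0032,-0.0361,0],[-0.2,0.02,-0.0032,-0.0361,0],[-0.2,0.02,-0.0032,-0.0361,0]])

```text
t: 5.17
position: [540.8, 241.6, 51.9]
tcp_rot: [[-0.001, -0.071, -0.997], [-0.0, -0.997, 0.071], [-1.0, 0.0, 0.001]]
force: [-1.1, -0.6, -0.4]
grip_width: 40.4
```

Run:
```python
from w import *
c,im=shot('wrist','e3')
go(541,241.1,46,-np.pi/2-np.radians(4))
np.save('c.npy',c,allow_pickle=True)
crop(im,240,230,400,370,4.5,'e3c')
```

```text
shift [ 0.0063  0.0006 -0.0002] spin -0.1 pos [540.9 241.8  52.3] yaw -94.1 t 5.22 q6 1.95 F [-0.6 -0.2  0. ] w 40.7
```

View pics/e3c.png

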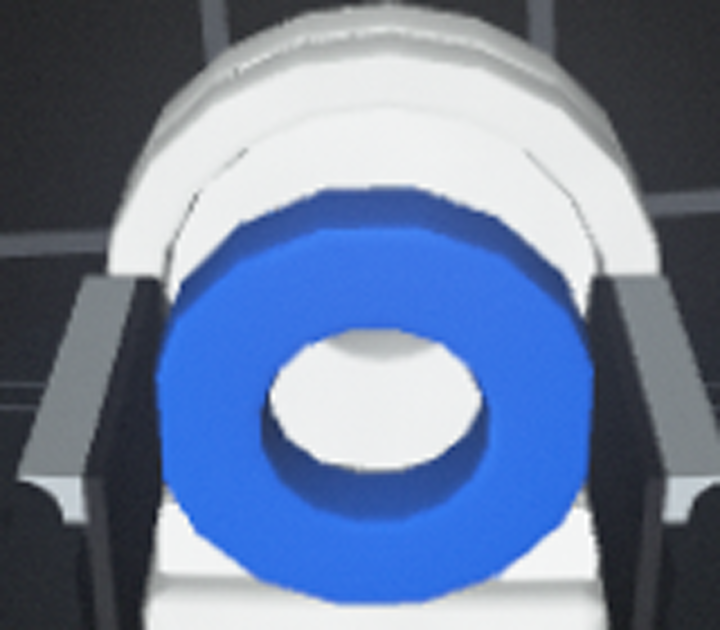

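Run:
```python
from h import *
c=np.load('c.npy',allow_pickle=True).item(); p=np.array([540.9,241.8,52.3])
u=240+384/4.5
e1=toplane(c,'wrist',u,230+55/4.5,40);e2=toplane(c,'wrist',u,230+105/4.5,40)
print('outer',e1,'pocket',e2)
v=240+375/4.5
a=toplane(c,'wrist',v,230+228/4.5,p[2]+9.1);b=toplane(c,'wrist',v,230+604/4.5,p[2]+9.1);print(a,b,(a+b)/2)
a=toplane(c,'wrist',v,230+328/4.5,p[2]+9.1);b=toplane(c,'wrist',v,230+522/4.5,p[2]+9.1);print(a,b,(a+b)/2)
for yy,zz,cols,row in((0,40,(108,660),270),(0,61.4,(157,593),385)):
  print([toplane(c,'wrist',240+k/4.5,230+row/4.5,zz) for k in cols])
```

```text
outer [567.51548273 238.44152143] pocket [562.26500219 238.80399167]
[559.10179717 239.93770603] [517.20317112 242.90041523] [538.15248415 241.41906063]
[549.04912143 240.64921747] [527.43072914 242.17784217] [538.23992529 241.41352982]
[array([545.76650613, 268.7456345 ]), array([541.64348062, 211.35298653])]
[array([544.23058946, 261.21703869]), array([541.36203156, 220.96156274])]
```

>>> drive_tool(series=[[-0.2,0.004,0.001,0,0],[-0.2,0.008,0.001,0,0],[-0.2,0.011,0.001,0,0],[-0.2,0.011,0.001,0,0]])

```text
t: 5.55
position: [541.0, 241.0, 39.9]
tcp_rot: [[-0.001, -0.07, -0.998], [-0.0, -0.998, 0.07], [-1.0, 0.0, 0.001]]
force: [0.2, -0.1, -1.4]
grip_width: 40.6
```

Run:
```python
from w import *
c,im=shot('wrist','e4')
go(541,241.1,46,-np.pi/2-np.radians(4))
np.save('c.npy',c,allow_pickle=True)
crop(im,240,230,400,370,4.5,'e4c')
```

```text
shift [-0.006  -0.      0.0002] spin -0.0 pos [541.2 241.1  40. ] yaw -94.0 t 5.6 q6 1.94 F [-0.2  0.1 -0.4] w 40.3
```

View pics/e4c.png

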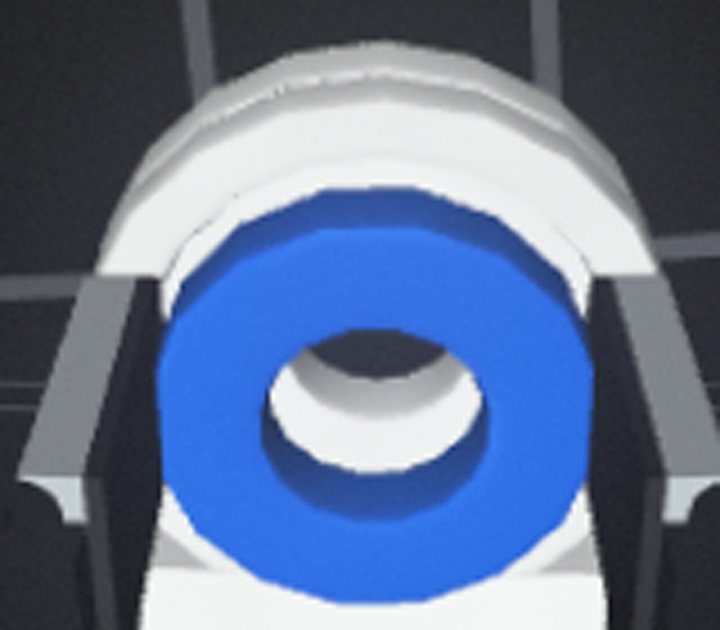

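Run:
```python
from h import *
c=np.load('c.npy',allow_pickle=True).item(); p=np.array([541.2,241.1,40.0])
u=240+378/4.5
T=lambda r,z:toplane(c,'wrist',u,230+r/4.5,z)[0]
print('outer',T(97,40)-29.7,'pocket',T(155,40)-23.2)
for bot in(37,38,39,40): print(bot,'wf',T(188,bot)-21.7, 'top c',(T(228,bot+10)+T(604,bot+10))/2,T(228,bot+10)-T(604,bot+10), 'bore',(T(328,bot+10)+T(522,bot+10))/2,T(328,bot+10)-T(522,bot+10))
```

```text
outer 538.3049685996328 pocket 539.0670569181682
37 wf 535.8778505504188 top c 536.8249573774593 42.645526931964696 bore 536.9131875082571 22.003783468518577
38 wf 536.3274847006701 top c 537.4612172276702 42.33031930622417 bore 537.548795219497 21.841146004676602
39 wf 536.7771188509213 top c 538.097477077881 42.01511168048353 bore 538.184402930737 21.678508540834514
40 wf 537.2267530011725 top c 538.7337369280918 41.699904054742774 bore 538.820010641977 21.515871076992426
```

>>> drive_tool(series=[[-0.2,0.0,0,-0.0008,0],[-0.2,0.0025,0,-0.0008,0],[-0.2,0.0025,0,-0.0008,0]])

```text
t: 5.85
position: [543.3, 241.2, 38.1]
tcp_rot: [[0.001, -0.07, -0.998], [0.0, -0.998, 0.07], [-1.0, -0.0, -0.001]]
force: [-0.2, -1.1, 4.0]
grip_width: 40.3
```

Run:
```python
from w import *
c,im=shot('wrist','e5')
go(541,241.1,46,-np.pi/2-np.radians(4))
np.save('c.npy',c,allow_pickle=True)
crop(im,240,230,400,370,4.5,'e5c')
```

```text
shift [-0.0079  0.0002  0.0021] spin -0.0 pos [543.2 241.2  38.1] yaw -94.0 t 5.9 q6 1.94 F [-0.  -1.3  4.5] w 40.7
```

View pics/e5c.png

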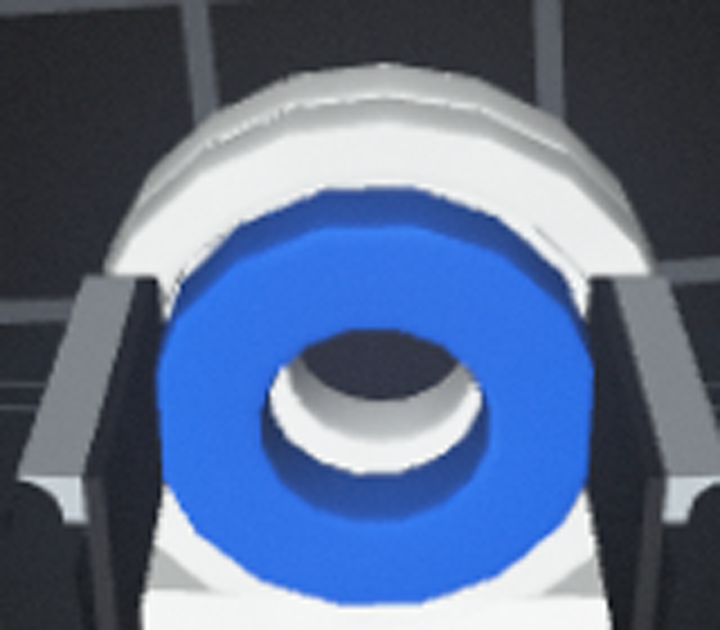

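Run:
```python
from h import *
c=np.load('c.npy',allow_pickle=True).item(); p=np.array([541.2,241.1,40.0])
u=240+378/4.5
T=lambda r,z:toplane(c,'wrist',u,230+r/4.5,z)[0]
print('outer',T(119,40)-29.7)
for bot in(36,37,38,39): print(bot,'wf',T(188,bot)-21.7, 'top c',(T(228,bot+10)+T(604,bot+10))/2,  'bore',(T(328,bot+10)+T(522,bot+10))/2)
im=cv2.imread('pics/e5.png')[:,:,::-1]
crop(im,270,245,375,300,7.5,'e5d')
```

```text
outer 539.1570285518101
36 wf 538.542429131677 top c 539.6548431145912 bore 539.7370065073933
37 wf 538.9893845335823 top c 540.2879241921062 bore 540.3694772711624
38 wf 539.4363399354877 top c 540.9210052696212 bore 541.0019480349316
39 wf 539.8832953373931 top c 541.5540863471363 bore 541.6344187987008
```

View pics/e5d.png

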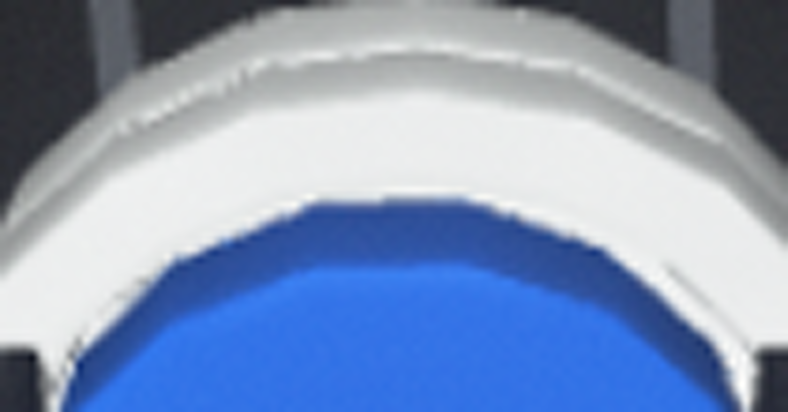

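>>> drive_tool(series=[[-0.2,0.0,0,0.0012,0],[-0.2,0.002,0,0.0012,0],[-0.2,0.002,0,0.0012,0]])

```text
t: 6.15
position: [544.2, 241.2, 37.1]
tcp_rot: [[0.005, -0.07, -0.998], [0.001, -0.998, 0.07], [-1.0, -0.001, -0.005]]
force: [2.6, -3.1, 8.8]
grip_width: 40.6
```

Run:
```python
from w import *
c,im=shot('wrist','e6')
go(541,241.1,46,-np.pi/2-np.radians(4))
np.save('c.npy',c,allow_pickle=True)
crop(im,240,230,400,370,4.5,'e6c')
```

```text
shift [-0.0089  0.0003  0.003 ] spin -0.0 pos [544.1 241.2  37.1] yaw -94.0 t 6.2 q6 1.94 F [ 2.9 -2.6  8.1] w 40.6
```

View pics/e6c.png

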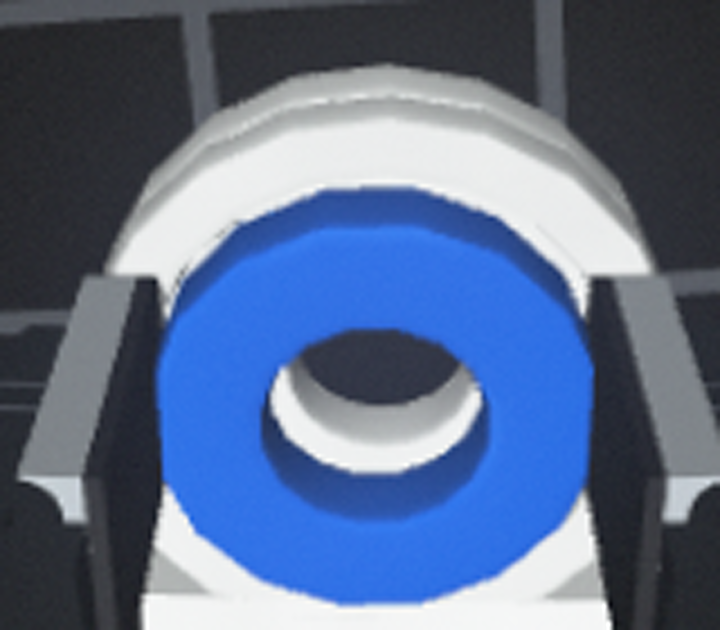

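>>> drive_tool(series=[[-0.2,-0.001,0,0,0],[0.15,-0.001,0,0,0],[0.15,-0.001,0,0,0],[0.15,-0.001,0,0,0],[0.15,-0.001,0,0,0]])

```text
t: 6.62
position: [541.9, 241.3, 37.1]
tcp_rot: [[0.001, -0.07, -0.998], [0.0, -0.998, 0.07], [-1.0, -0.0, -0.001]]
force: [1.6, -1.5, 6.0]
grip_width: 48.8
```

Run:
```python
from w import *
c,im=shot('wrist','e7')
go(541,241.1,46,-np.pi/2-np.radians(4))
np.save('c.npy',c,allow_pickle=True)
crop(im,240,230,400,370,4.5,'e7c')
```

```text
shift [-0.0089  0.0002  0.0009] spin -0.0 pos [541.9 241.3  37.1] yaw -94.0 t 6.67 q6 1.94 F [ 1.1 -0.5  4.3] w 49.0
```

View pics/e7c.png

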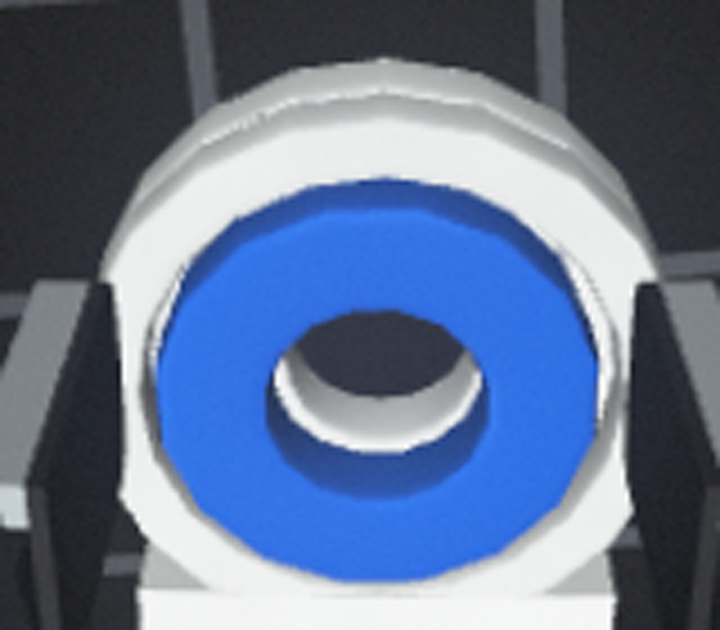

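>>> drive_tool(series=[[0.3,-0.02,0,0,0],[0.3,-0.04,0,0,0],[0.3,-0.04,0,0.02,0],[0.3,-0.04,0,0.03,0],[0.3,-0.04,0,0.03,0]])

```text
t: 7.08
position: [507.3, 242.8, 75.8]
tcp_rot: [[-0.005, -0.07, -0.998], [-0.001, -0.998, 0.07], [-1.0, 0.002, 0.005]]
force: [-0.7, 0.2, -0.3]
grip_width: 55.3
```

Run:
```python
from w import *
c,im=shot('wrist','e8')
go(541,241.1,46,-np.pi/2-np.radians(4))
np.save('c.npy',c,allow_pickle=True)
crop(im,240,150,400,290,4.5,'e8c')
```

```text
shift [ 0.0297 -0.0005 -0.0322] spin 0.0 pos [508.9 242.9  75.8] yaw -94.0 t 7.13 q6 1.96 F [-0.4 -0.4  0.5] w 55.7
```

View pics/e8c.png

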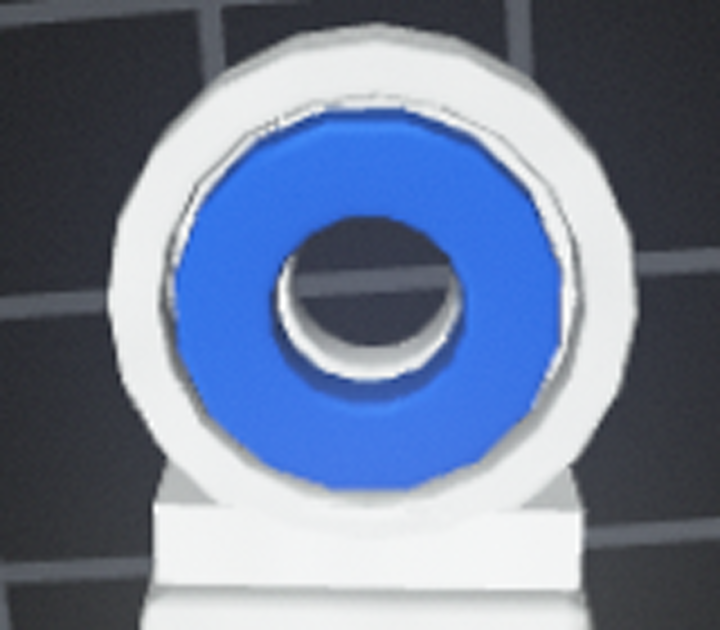

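Run:
```python
from h import *
c=np.load('c.npy',allow_pickle=True).item()
u=240+371/4.5
T=lambda r,z:toplane(c,'wrist',u,150+r/4.5,z)
print('outer',T(45,40)-[29.7,0],'pock',T(97,40)-[23.2,0])
for h in(42,45): print(h,(T(125,h)+T(490,h))/2,T(125,h)-T(490,h),(T(217,h)+T(405,h))/2,T(217,h)-T(405,h), toplane(c,'wrist',240+175/4.5,150+300/4.5,h)-toplane(c,'wrist',240+562/4.5,150+300/4.5,h))
```

```text
outer [537.50343    238.63991336] pock [538.37277614 239.03575391]
42 [537.99445588 240.69483857] [41.75133297 -2.93925695] [538.08517879 240.68788647] [21.45219678 -1.51022728] [ 2.98446889 42.40295912]
45 [538.87804759 240.63179581] [41.03916663 -2.88912107] [538.967223  240.6249623] [21.08627954 -1.48446683] [ 2.93356181 41.67967778]
```

Run:
```python
from h import *
go(466,246,8,-np.pi/2-np.radians(4.5))
```

```text
shift [ 0.068  -0.0002  0.0428] spin 0.5 pos [508.9 242.9  75.8] yaw -94.0 t 7.13 q6 1.96 F [-0.4 -0.4  0.5] w 55.7
```

>>> drive_tool(series=[[0.9,0,0,0.043,0.5],[0.9,0,0,0.043,0.5],[0.9,0.0,0,0.043,0.5],[0.9,0.03,0,0.043,0.5],[0.9,0.03,0,0.043,0.5]])

```text
t: 7.55
position: [467.9, 245.7, 43.7]
tcp_rot: [[-0.003, -0.079, -0.997], [-0.001, -0.997, 0.079], [-1.0, 0.002, 0.003]]
force: [-1.2, -0.4, -0.9]
grip_width: 81.3
```

Run:
```python
from h import *
c,im=shot('wrist','g1')
go(466,246,8,-np.pi/2-np.radians(4.5))
```

```text
shift [ 0.0369 -0.0003  0.0017] spin -0.0 pos [467.8 245.7  44.9] yaw -94.5 t 7.6 q6 2.0 F [-0.7  0.9  1. ] w 81.3
```

View pics/g1.png

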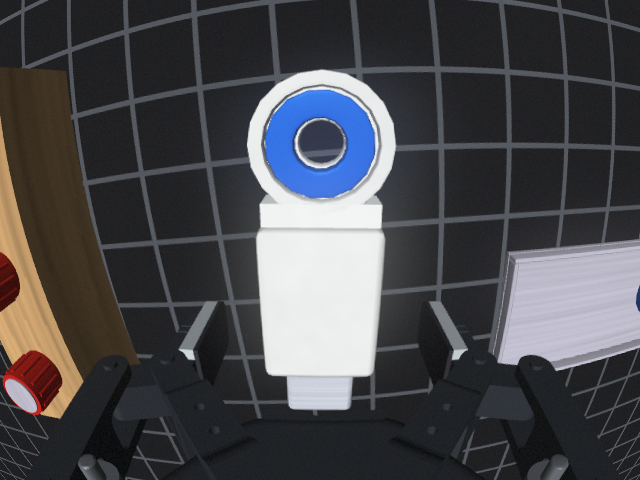

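The washer sits flat and concentric in the pocket (321,143), and the block is centred between the pads.

>>> drive_tool(series=[[0.9,0.036,0,0,0],[0.9,0.036,0,0,0],[0.9,0.036,0,0,0],[0,0.036,0,0,0],[0,0.036,0,0,0],[0,0.036,0,0,0],[0,0.036,0,0,0],[0,0.036,0,0,0]])

```text
t: 8.27
position: [469.9, 246.9, 12.6]
tcp_rot: [[0.003, -0.079, -0.997], [0.001, -0.997, 0.079], [-1.0, -0.002, -0.003]]
force: [-0.7, -0.2, 6.5]
grip_width: 53.6
```

Run:
```python
from h import *
go(540,104,25,-np.pi/2+np.radians(2.65))
```

```text
shift [-0.0124  0.1368 -0.0813] spin -7.2 pos [469.9 246.9  12.6] yaw -94.6 t 8.27 q6 2.0 F [-0.7 -0.2  6.5] w 53.6
```

>>> drive_tool(series=[[0,-0.03,0,0,0],[0,-0.035,0.0,-0.03,0],[0,-0.035,0.03,-0.08,-7.2],[0,-0.035,0.06,-0.08,-7.2],[0,-0.035,0.09,-0.08,-7.2],[0,-0.035,0.137,-0.08,-7.2],[0,-0.035,0.137,-0.08,-7.2],[0,-0.035,0.137,-0.08,-7.2]])

```text
t: 8.93
position: [535.8, 101.1, 45.6]
tcp_rot: [[-0.002, 0.043, -0.999], [-0.0, -0.999, -0.043], [-1.0, 0.0, 0.003]]
force: [1.2, 1.0, -6.6]
grip_width: 52.9
```

Run:
```python
from h import *
c,im=shot('wrist','b1'); np.save('c.npy',c,allow_pickle=True)
go(540,104,14,-np.pi/2+np.radians(2.65))
```

```text
shift [ 0.0319 -0.0013 -0.0031] spin -0.1 pos [537.  102.6  45.9] yaw -87.5 t 8.98 q6 1.59 F [ 0.9  1.3 -6.7] w 52.9
```

View pics/b1.png

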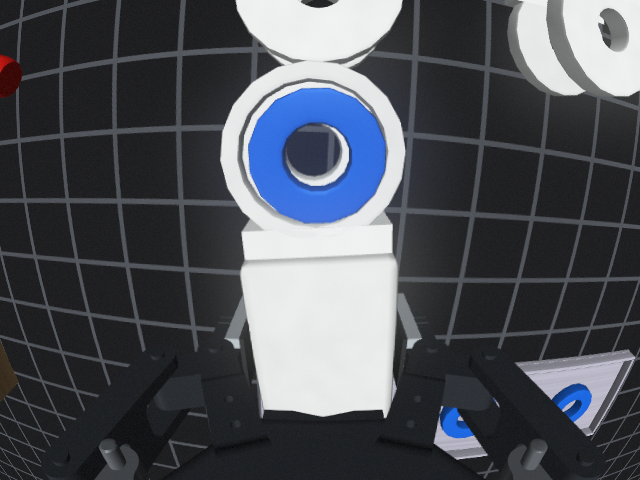

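Run:
```python
from h import *
c=np.load('c.npy',allow_pickle=True).item()
print('eye rim L/R at73',toplane(c,'wrist',222,152,73.3),toplane(c,'wrist',404,152,73.3),'front/back',toplane(c,'wrist',313,62,73.3),toplane(c,'wrist',313,240,73.3))
go(505,102,14,-np.pi/2+np.radians(2.65))
```

```text
eye rim L/R at73 [605.56512905 135.7159567 ] [607.7970072   78.68945242] front/back [634.04210315 108.13026356] [577.52869497 105.9547406 ]
shift [ 0.0319 -0.0008  0.032 ] spin -0.1 pos [537.  102.6  45.9] yaw -87.5 t 8.98 q6 1.59 F [ 0.9  1.3 -6.7] w 52.9
```

>>> drive_tool(series=[[0,0.0,0,0.03,0],[0,0.0,0,0.032,0],[0,0.028,0,0.032,0],[0,0.028,0,0.032,0],[0,0.028,0,0.032,0]])

```text
t: 9.4
position: [506.1, 103.2, 17.8]
tcp_rot: [[0.001, 0.048, -0.999], [0.0, -0.999, -0.048], [-1.0, -0.0, -0.001]]
force: [-0.4, 0.4, -6.9]
grip_width: 52.9
```

Run:
```python
from h import *
c,im=shot('wrist','b2'); np.save('c.npy',c,allow_pickle=True)
go(540,104,14.6,-np.pi/2+np.radians(2.65))
crop(im,200,0,440,200,3.2,'b2c')
```

```text
shift [ 0.0033  0.0007 -0.0344] spin 0.1 pos [505.6 103.1  17.9] yaw -87.3 t 9.45 q6 1.59 F [-0.2  0.3 -5.9] w 53.1
```

View pics/b2c.png

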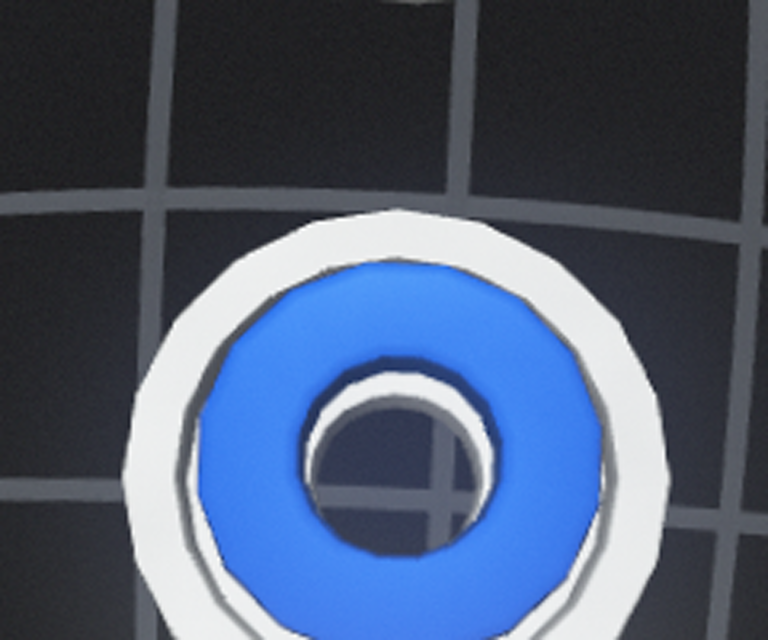

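Run:
```python
from h import *
c=np.load('c.npy',allow_pickle=True).item()
print(toplane(c,'wrist',200+415/3.2,1,60),toplane(c,'wrist',200+415/3.2,1,20))
im=cv2.imread('pics/b1.png')[:,:,::-1]; crop(im,500,0,640,110,5.5,'b1d'); crop(im,230,0,410,80,4,'b1e')
```

```text
[619.78462982 106.56001895] [632.4909336  106.48503626]
```

View pics/b1d.png

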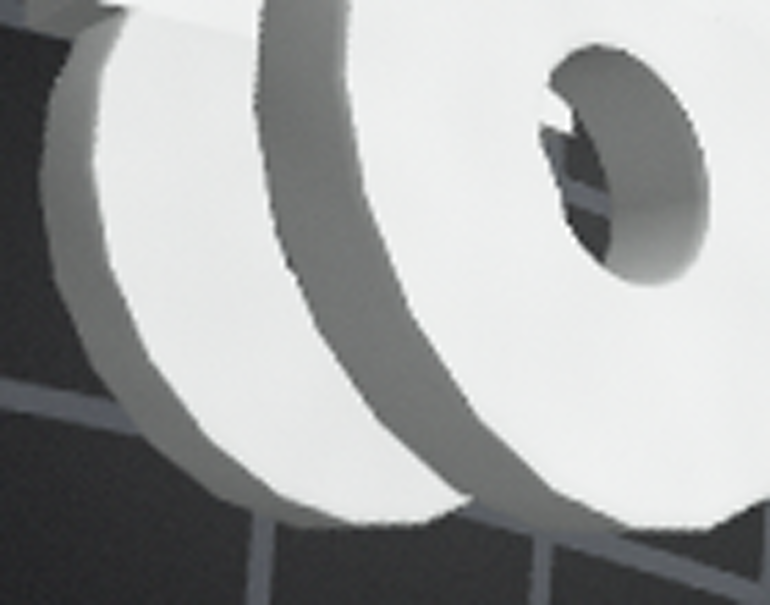

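View pics/b1e.png

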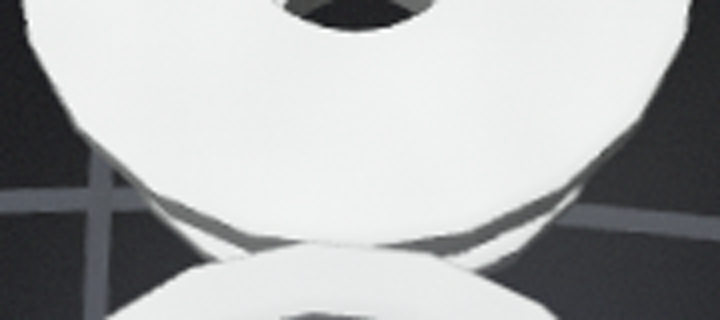

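Run:
```python
from h import *
c=dict(np.load('c.npy',allow_pickle=True).item())
s=manip.read_state(); R=s['tcp_rot'];p=s['position']
rel=R.T@(c['position']-p); Rr=R.T@c['orientation']; print(rel)
a=np.radians(-87.5); y=np.array([np.cos(a),np.sin(a),0]);x=np.array([-.002,0,-1.]);x/=np.linalg.norm(x); z=np.cross(x,y)
R1=np.stack([x,y,z],1); p1=np.array([537,102.6,45.9])
c['position']=p1+R1@rel; c['orientation']=R1@Rr; np.save('crel.npy',dict(rel=rel,Rr=Rr),allow_pickle=True)
T=lambda u,v,z:toplane(c,'wrist',u,v,z)
print('ear front',T(317.5,61,60),'hole front',T(318.7,7.5,60),'LR',T(235.5,1,60),T(403,1,60))
print('b2 hole L', T(500+543/5.5,150/5.5,60),'R',T(500+708/5.5,190/5.5,60),'top',T(500+600/5.5,44/5.5,60),'bot',T(500+650/5.5,285/5.5,60))
print('eye',T(222,152,73.3),T(404,152,73.3),T(313,62,73.3))
```

```text
[-142.44779868    0.17698841  -82.39150897]
ear front [638.07660942 108.73040532] hole front [657.45247564 109.17744566] LR [660.19609779 138.0240058 ] [662.44026236  80.43525295]
b2 hole L [671.75268734  -5.48045273] R [674.26052177 -24.75903777] top [682.91870161 -12.2442479 ] bot [664.04077171 -17.59026843]
eye [607.22609598 137.43794542] [609.48784023  80.26360088] [635.7946615  109.78998316]
```

Run:
```python
from h import *
c=np.load('c.npy',allow_pickle=True).item(); s=manip.read_state(); p=s['position']; lift=p[2]-12.6
T=lambda u,v,z:toplane(c,'wrist',u,v,z)
z=40+lift
l=T(200+123/3.2,478/3.2,z);r=T(200+669/3.2,478/3.2,z);f=T(200+397/3.2,210/3.2,z);h=T(200+397/3.2,0+475/3.2,z-8)
print(l,r,(l+r)/2,f,'off',(l+r)/2-p[:2],f-p[:2])
im=cv2.imread('pics/b2.png')[:,:,::-1]; crop(im,210,40,430,450,1.45,'b2e')
```

```text
[576.49233739 132.81400416] [579.05562591  79.40484618] [577.77398165 106.10942517] [603.32122916 107.24206787] off [72.19773912  3.05762851] [97.74498663  4.19027121]
```

View pics/b2e.png

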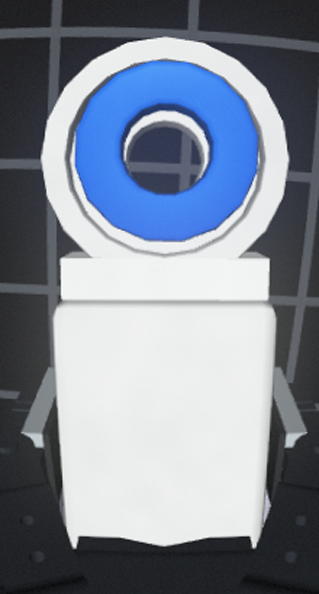

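>>> drive_tool(series=[[0,0.003,0,0,0],[0,0.006,0,0,0],[0,0.007,0,0,0],[0,0.007,0,0,0]])

```text
t: 9.78
position: [505.7, 103.0, 16.8]
tcp_rot: [[0.002, 0.047, -0.999], [0.001, -0.999, -0.047], [-1.0, -0.001, -0.002]]
force: [-16.9, 0.8, 65.6]
grip_width: 53.4
```

Run:
```python
from h import *
c,im=shot('wrist','b3'); np.save('c.npy',c,allow_pickle=True)
go(540,104,12,-np.pi/2+np.radians(2.65))
crop(im,200,0,440,200,3.2,'b3c')
_,im=shot('scene','s3');crop(im,160,180,460,360,2.6,'s3c')
```

```text
shift [ 0.0049  0.0006 -0.0343] spin 0.1 pos [505.7 103.   16.8] yaw -87.3 t 9.83 q6 1.59 F [-16.    0.3  65.5] w 53.6
```

View pics/b3c.png

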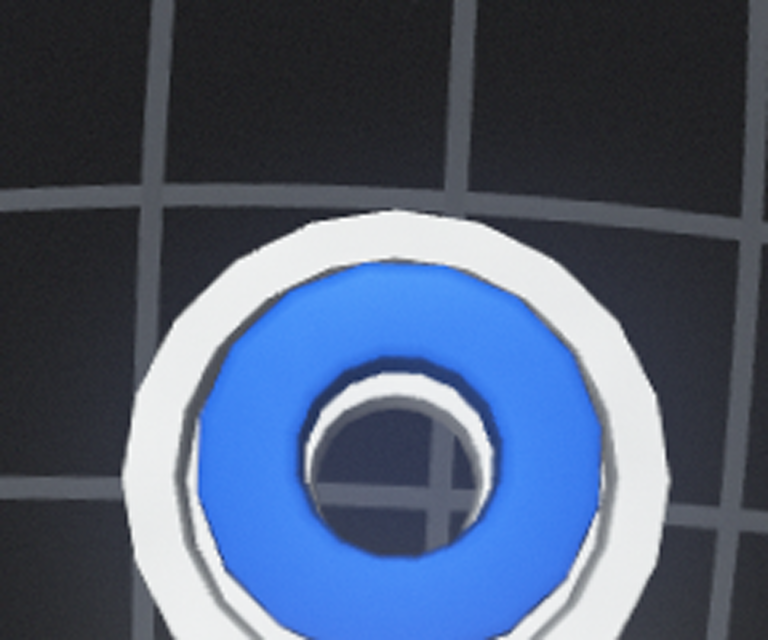

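View pics/s3c.png

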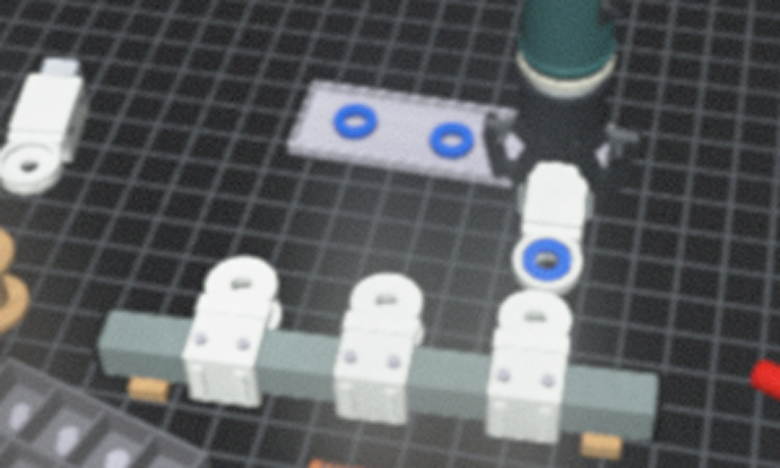

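>>> drive_tool(series=[[0,-0.006,0,0,0],[0,-0.006,0,0,0],[0.2,-0.006,0,0,0],[0.2,-0.006,0,0,0],[0.2,-0.006,0,0,0],[0.2,-0.006,0,0,0]])

```text
t: 10.38
position: [506.0, 102.3, 17.1]
tcp_rot: [[0.0, 0.046, -0.999], [0.001, -0.999, -0.046], [-1.0, -0.001, -0.001]]
force: [-2.7, 2.1, 10.7]
grip_width: 53.1
```

Run:
```python
from h import *
c,im=shot('wrist','b4'); np.save('c.npy',c,allow_pickle=True)
go(540,104,12,-np.pi/2+np.radians(2.65))
crop(im,200,0,440,450,1.4,'b4c')
s=manip.read_state();p=s['position']
```

```text
shift [ 0.0051 -0.0001 -0.034 ] spin 0.0 pos [506.  102.3  17.1] yaw -87.3 t 10.43 q6 1.59 F [-2.   2.8 11. ] w 53.2
```

View pics/b4c.png

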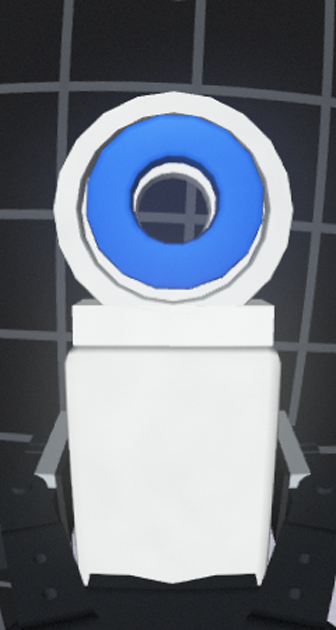

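>>> drive_tool(series=[[0.5,0,0,0,0],[0.5,0,0,0,0],[0.5,0,0,0,0],[0.5,0,0,0,0]])

```text
t: 10.77
position: [505.4, 101.9, 16.4]
tcp_rot: [[-0.001, 0.046, -0.999], [0.0, -0.999, -0.046], [-1.0, -0.0, 0.001]]
force: [0.1, -0.1, -0.4]
grip_width: 63.8
```

Run:
```python
from h import *
c,im=shot('wrist','b5'); np.save('c.npy',c,allow_pickle=True)
go(540,104,12,-np.pi/2+np.radians(2.65))
crop(im,200,0,440,450,1.4,'b5c')
```

```text
shift [ 0.0044 -0.0005 -0.0346] spin 0.0 pos [505.4 101.9  16.4] yaw -87.3 t 10.82 q6 1.59 F [0.2 0.2 0.1] w 64.0
```

View pics/b5c.png

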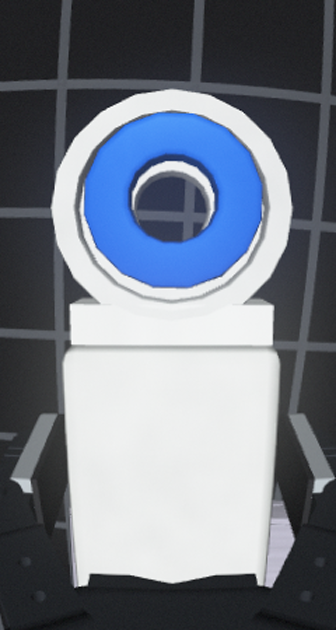

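>>> drive_tool(series=[[0.5,0.006,0,0,0],[0.5,0.006,0,0,0],[0,0.006,0,0,0],[0,0.006,0,0,0],[0,0.006,0,0,0],[0,0.006,0,0,0]])

```text
t: 11.32
position: [505.2, 101.9, 10.5]
tcp_rot: [[-0.001, 0.046, -0.999], [0.0, -0.999, -0.046], [-1.0, -0.0, 0.001]]
force: [-0.5, -0.4, -3.8]
grip_width: 53.5
```

Run:
```python
from h import *
c,im=shot('wrist','b6'); np.save('c.npy',c,allow_pickle=True)
go(540,104,12,-np.pi/2+np.radians(2.65))
crop(im,200,0,440,450,1.4,'b6c')
```

```text
shift [-0.0015 -0.0005 -0.0349] spin 0.0 pos [505.2 101.9  10.5] yaw -87.3 t 11.37 q6 1.59 F [ 0.3  0.1 -3.6] w 52.8
```

View pics/b6c.png

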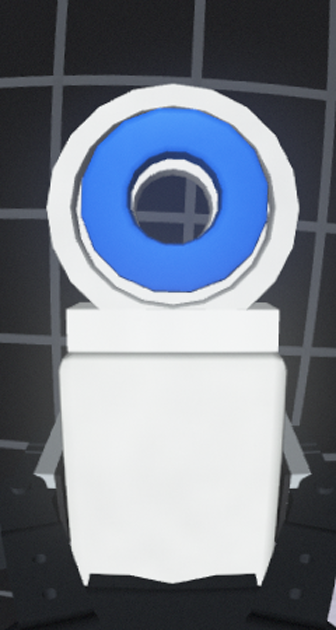

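Run:
```python
from h import *
c=np.load('c.npy',allow_pickle=True).item(); p=manip.read_state()['position']
T=lambda u,v,z:toplane(c,'wrist',200+u/1.4,v/1.4,z)
l,r=T(47,208,40),T(299,208,40); print(l,r,(l+r)/2-p[:2], 'front',T(173,84,40)-p[:2]-[29.7,0],'back', T(173,306,40)-p[:2]-[-29.7,0])
print('eyehole',T(174,168,32),T(174,210,32))
```

```text
[576.02684315 132.50265307] [578.61093964  77.0843556 ] [72.14451417  2.92470457] front [68.96092889  4.1624223 ] back [79.25244009  1.87700122]
eyehole [585.3953919  104.93865899] [575.60838531 104.48067114]
```

>>> drive_tool(series=[[0,-0.001,-0.004,-0.01,0],[0,-0.001,-0.0045,-0.03,0],[0,-0.001,-0.0045,-0.04,0],[0,-0.001,-0.0045,-0.05,0],[0,-0.001,-0.0045,-0.05,0]])

```text
t: 11.78
position: [538.1, 108.3, 9.7]
tcp_rot: [[-0.033, 0.047, -0.998], [-0.002, -0.999, -0.047], [-0.999, 0.0, 0.033]]
force: [-32.6, 0.3, 23.8]
grip_width: 53.3
```

Run:
```python
from h import *
c,im=shot('wrist','b7'); np.save('c.npy',c,allow_pickle=True)
go(596.3,106.4,11.5,-np.pi/2+np.radians(2.65))
crop(im,160,0,480,450,1.3,'b7c')
```

```text
shift [-0.0036  0.0047 -0.0579] spin 0.1 pos [538.2 108.3   9.7] yaw -87.3 t 11.83 q6 1.6 F [-32.1  -0.6  20.1] w 53.5
```

View pics/b7c.png

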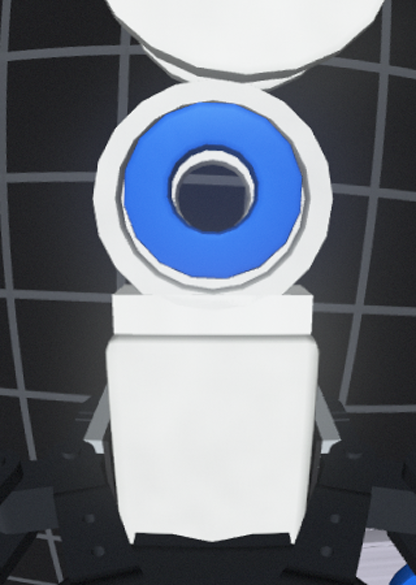

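>>> drive_tool(series=[[0,0.0,0,0.03,0],[0,0.0,0,0.03,0],[0.5,0,0,0.03,0],[0.5,0.0,0,0.03,0],[0.5,0,0,0.03,0],[0.5,0,0,0.03,0]])

```text
t: 12.33
position: [527.4, 107.4, 12.3]
tcp_rot: [[0.003, 0.046, -0.999], [0.0, -0.999, -0.046], [-1.0, -0.0, -0.003]]
force: [-0.4, -0.5, -1.3]
grip_width: 64.1
```

Run:
```python
from h import *
c,im=shot('wrist','b8'); np.save('c.npy',c,allow_pickle=True)
go(596.3,106.4,11.5,-np.pi/2+np.radians(2.65))
crop(im,160,0,480,450,1.3,'b8c')
```

```text
shift [ 0.0009  0.0042 -0.0692] spin 0.0 pos [527.  107.4  12.2] yaw -87.3 t 12.38 q6 1.6 F [-0.1 -0.3  0.5] w 64.0
```

View pics/b8c.png

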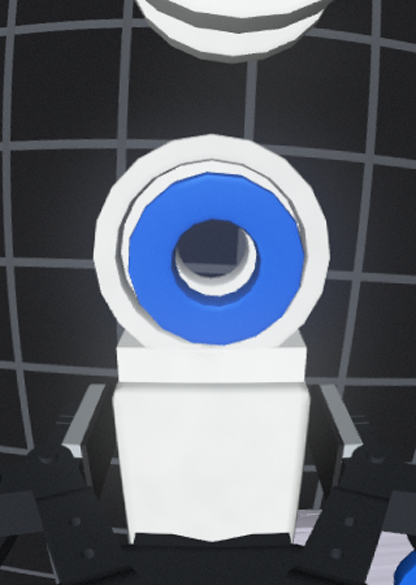

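Run:
```python
from h import *
im=cv2.imread('pics/b8.png')[:,:,::-1]
crop(im,225,95,420,280,4,'b8d')
```

```text
(no output)
```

View pics/b8d.png

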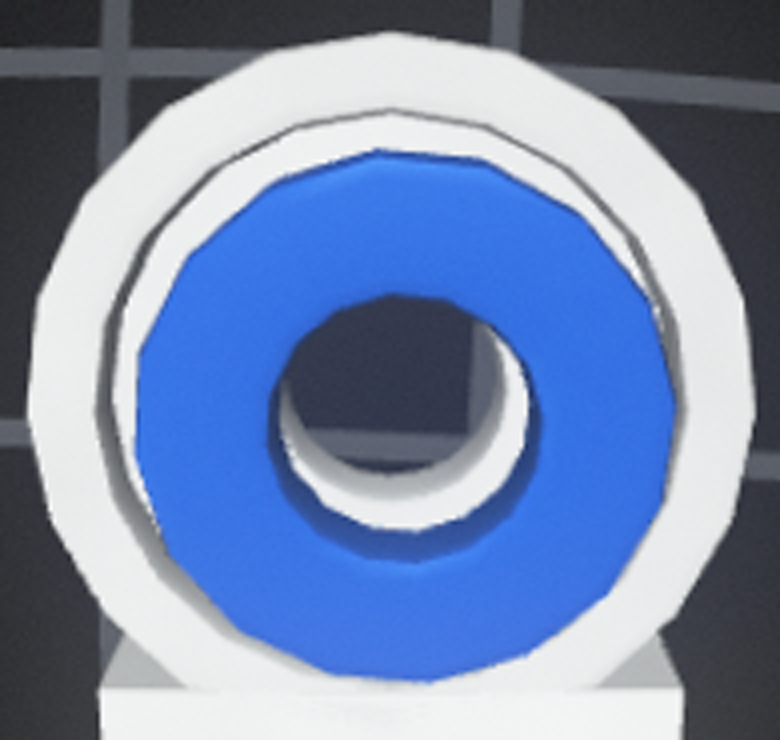

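Run:
```python
from h import *
c=np.load('c.npy',allow_pickle=True).item(); p=manip.read_state()['position']
T=lambda u,v,z:toplane(c,'wrist',225+u/4,95+v/4,z)
l,r=T(28,400,40),T(755,400,40); f=T(390,33,40)
print(l,r,(l+r)/2-p[:2],f-p[:2]-[29.7,0],T(390,110,40)-p[:2]-[23.3,0])
h=(T(400,470,22)+T(400,298,32))/2
# block front top edge
print('blk front edge',T(390,690,46)-p[:2], 'b8 full', toplane(c,'wrist',160+212/1.3,385/1.3,46)-p[:2])
d=np.load('crel.npy',allow_pickle=True).item()
b=lambda u,v,z: toplane(c,'wrist',160+u/1.3,v/1.3,z)
print('ear lower front',b(232,61,20)+[29.7,0],b(232,45,8)+[29.7,0],'upper',b(232,32,46)+[29.7,0],b(235,14,60)+[29.7,0])
```

```text
[582.92123619 139.09727742] [585.63193675  80.58836618] [57.29728173  2.45784421] [56.07190377  3.87900449] [56.51940742  3.6050302 ]
blk front edge [34.80160393  1.52798897] b8 full [24.48237008  0.86514971]
ear lower front [664.15936091 106.64000067] [671.50724463 106.49207259] upper [666.08341323 107.7612154 ] [666.38230187 107.7475689 ]
```

>>> drive_tool(series=[[0.7,0,0,0.014,0],[0.7,0.004,0,0.014,0],[0.7,0.004,0,0.014,0],[0,0.004,0,0.014,0],[0,0.004,0,0.014,0],[0,0.004,0,0.014,0],[0,0.004,0,0.014,0]])

```text
t: 12.97
position: [512.2, 106.8, 8.0]
tcp_rot: [[0.001, 0.046, -0.999], [0.0, -0.999, -0.046], [-1.0, -0.0, -0.001]]
force: [0.7, 1.0, 1.4]
grip_width: 53.4
```

Run:
```python
from h import *
c,im=shot('wrist','b9'); np.save('c.npy',c,allow_pickle=True)
go(596.3,106.4,11.5,-np.pi/2+np.radians(2.65))
crop(im,200,0,440,450,1.4,'b9c')
```

```text
shift [-0.0034  0.0043 -0.084 ] spin 0.0 pos [512.2 106.8   7.9] yaw -87.3 t 13.02 q6 1.6 F [1.7 1.5 1. ] w 53.2
```

View pics/b9c.png

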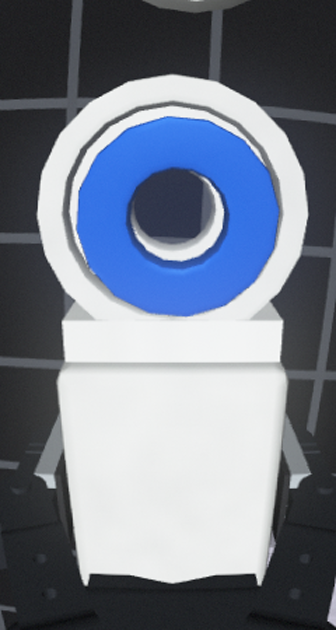

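>>> drive_tool(series=[[0,0.0005,0.005,-0.02,0],[0,0.0005,0.0055,-0.035,0],[0,0.0005,0.0055,-0.045,0],[0,0.0005,0.0055,-0.055,0],[0,0.0005,0.0055,-0.055,0]])

```text
t: 13.43
position: [565.5, 103.7, 7.6]
tcp_rot: [[-0.003, 0.046, -0.999], [-0.0, -0.999, -0.046], [-1.0, -0.0, 0.003]]
force: [-4.3, 0.4, 10.9]
grip_width: 53.3
```

Run:
```python
from h import *
c,im=shot('wrist','b10'); np.save('c.npy',c,allow_pickle=True)
go(595.9,105.1,8,-np.pi/2+np.radians(2.65))
crop(im,180,0,460,280,2.8,'b10c')
```

```text
shift [-0.0005  0.     -0.0305] spin 0.0 pos [565.5 103.7   7.6] yaw -87.3 t 13.48 q6 1.59 F [-2.7  0.3  9.2] w 53.5
```

View pics/b10c.png

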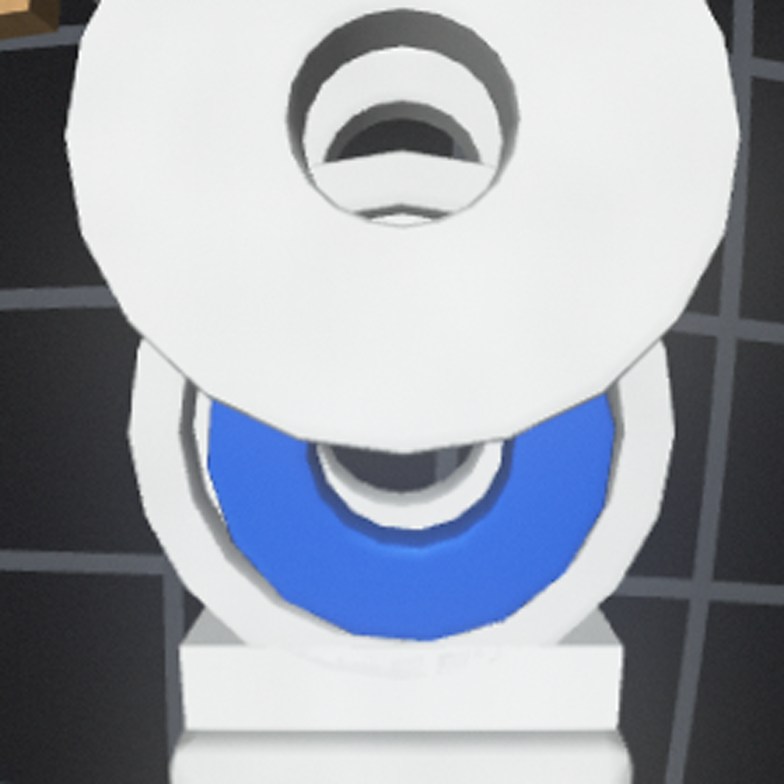

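Run:
```python
from h import *
c=np.load('c.npy',allow_pickle=True).item(); p=manip.read_state()['position']
T=lambda u,v,z:toplane(c,'wrist',180+u/2.8,v/2.8,z)
print('br',T(403,10,60),T(403,226,60),(T(403,10,60)+T(403,226,60))/2,T(287,117,60),T(520,117,60),'earfront',T(403,450,60))
print('lower hole',T(403,101,20),'eye LR',T(130,430,40),T(673,430,40),'hole rear top z32',T(413,527,32), 'bore rear z42',T(405,548,42))
```

```text
br [675.19284359 108.30331603] [655.79773701 107.40550563] [665.4952903  107.85441083] [665.11736678 117.63013121] [666.04732765  97.99924585] earfront [636.41381378 106.5002952 ]
lower hole [675.28217    108.22989119] eye LR [635.19301003 135.80041224] [637.91625621  77.44117441] hole rear top z32 [623.95632074 104.70654004] bore rear z42 [623.67278072 105.65386677]
```

>>> drive_tool(series=[[0,0.0,0,-0.01,0],[0,0.0,0,-0.02,0],[0,0.0,0,-0.029,0],[0,0.0,0,-0.029,0],[0,0,0,-0.029,0]])

```text
t: 13.9
position: [594.7, 105.0, 7.7]
tcp_rot: [[-0.002, 0.046, -0.999], [0.0, -0.999, -0.046], [-1.0, -0.0, 0.002]]
force: [-2.2, -0.6, 7.9]
grip_width: 53.4
```

Run:
```python
from h import *
c,im=shot('wrist','b11'); np.save('c.npy',c,allow_pickle=True)
go(595.9,105.1,8,-np.pi/2+np.radians(2.65))
crop(im,200,60,440,280,3,'b11c')
```

```text
shift [-0.0003 -0.     -0.0012] spin 0.0 pos [594.7 105.    7.7] yaw -87.3 t 13.95 q6 1.58 F [-2.2  0.1  7.1] w 53.5
```

View pics/b11c.png

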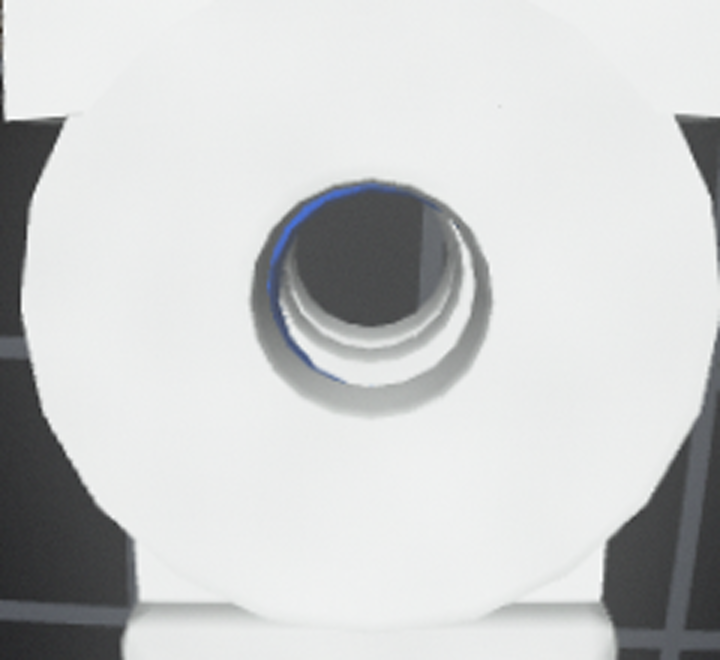

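Run:
```python
from h import *
c=np.load('c.npy',allow_pickle=True).item()
T=lambda u,v,z:np.round(toplane(c,'wrist',200+u/3,60+v/3,z),1)
for v,z in((417,60),(387,46),(360,32),(348,22),(345,20),(327,8),(180,60)): print(z,T(372,v,z))
for u,z in((251,60),(492,60)): print(z,T(u,300,z))
im=cv2.imread('pics/b11.png')[:,:,::-1]; crop(im,278,115,370,205,8,'b11d')
```

```text
60 [656.  107.4]
46 [655.7 107.3]
32 [655.8 107.3]
22 [655.4 107.3]
20 [655.4 107.3]
8 [655.8 107.3]
60 [675.5 108.3]
60 [665.3 117.6]
60 [666.2  98.1]
```

View pics/b11d.png

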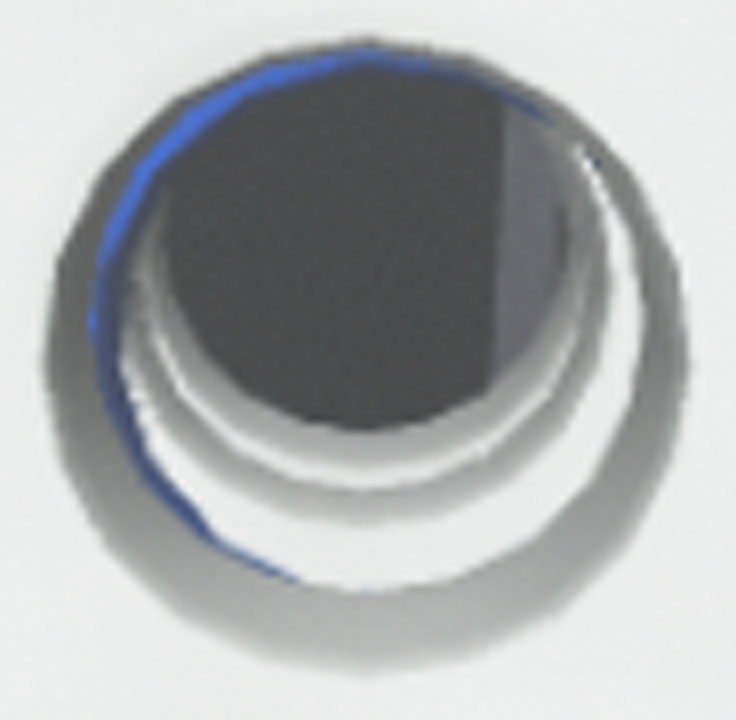

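>>> drive_tool(series=[[0.6,0.0,0,0,0],[0.6,0.0,0,0,0],[0.6,0,0,0,0],[0.6,-0.04,0,0,0],[0.6,-0.08,0,0.0,0],[0.6,-0.12,0,0.0,0],[0.6,-0.15,0,0,0]])

```text
t: 14.53
position: [596.4, 105.1, 160.2]
tcp_rot: [[0.002, 0.046, -0.999], [0.0, -0.999, -0.046], [-1.0, -0.0, -0.003]]
force: [0.7, 0.4, 0.2]
grip_width: 68.4
```

Run:
```python
from h import *
c,im=shot('top','t2')
i=im.astype(int); r,g,b=i[...,0],i[...,1],i[...,2]
crop(im,90,140,330,350,3.3,'t2c')
go(495,410,170,-np.pi/2)
```

```text
shift [-0.0051 -0.3092  0.0905] spin 2.7 pos [599.8 105.4 165.8] yaw -87.3 t 14.58 q6 1.58 F [1.4 0.  3.8] w 68.3
```

View pics/t2c.png

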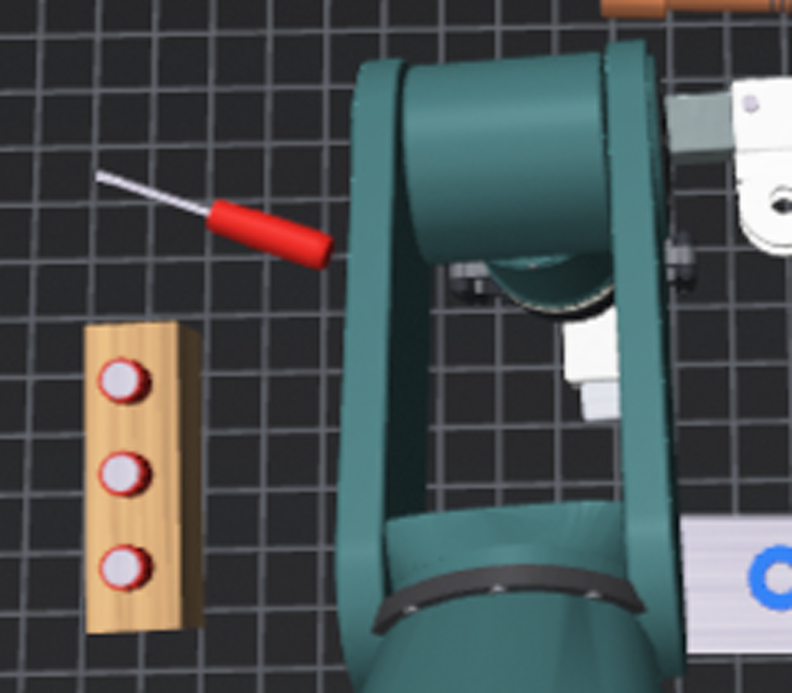

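>>> drive_tool(series=[[0,0,-0.302,0.083,2.7],[0,0,-0.302,0.083,2.7],[0,0,-0.302,0.083,2.7],[0,0,-0.302,0.083,2.7],[0,0,-0.302,0.083,2.7],[0,0,-0.302,0.083,2.7],[0,0,-0.302,0.083,2.7],[0,0,-0.302,0.083,2.7]])

```text
t: 15.25
position: [496.6, 407.1, 156.9]
tcp_rot: [[-0.0, 0.001, -1.0], [0.002, -1.0, -0.001], [-1.0, -0.002, 0.0]]
force: [0.0, -0.1, -0.7]
grip_width: 42.4
```

>>> drive_tool(series=[[0,0,-0.01,0,0],[0,0,-0.01,0,0],[0,0,-0.01,0,0]])

```text
t: 15.5
position: [498.7, 412.3, 156.8]
tcp_rot: [[-0.0, 0.0, -1.0], [-0.001, -1.0, -0.0], [-1.0, 0.001, 0.0]]
force: [0.4, -1.0, -0.2]
grip_width: 43.1
```

Run:
```python
from h import *
c,im=shot('wrist','p1'); np.save('c.npy',c,allow_pickle=True)
go(556,411,100,-np.pi/2)
```

```text
shift [ 0.0569  0.0005 -0.0571] spin -0.1 pos [498.9 411.6 156.9] yaw -90.1 t 15.55 q6 2.16 F [ 0.1  0.5 -0.8] w 42.9
```

View pics/p1.png

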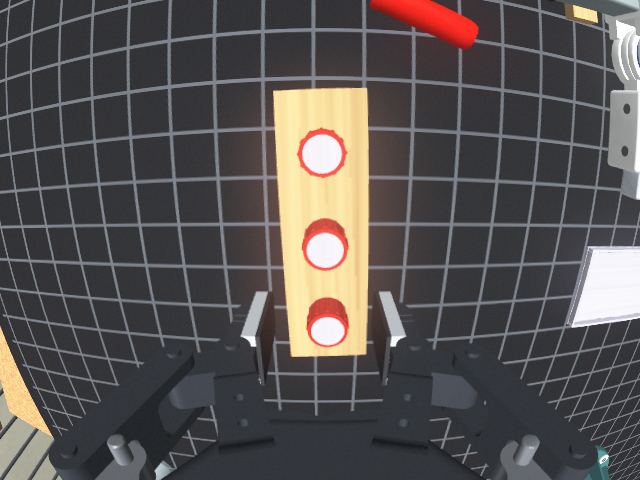

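Run:
```python
from h import *
c=np.load('c.npy',allow_pickle=True).item()
for q in((322.5,153),(325,250.5),(328,330.5)): print(toplane(c,'wrist',*q,82))
p=toplane(c,'wrist',322.5,153,82); go(p[0],p[1],60,-np.pi/2)
```

```text
[558.26406002 412.39044825]
[497.61926308 410.84590572]
[438.19996899 408.63466723]
shift [ 0.0969 -0.001  -0.0594] spin -0.1 pos [498.9 411.6 156.9] yaw -90.1 t 15.55 q6 2.16 F [ 0.1  0.5 -0.8] w 42.9
```

>>> drive_tool(series=[[0,0.03,-0.001,-0.0595,0],[0,0.05,-0.001,-0.0595,0],[0,0.06,-0.001,-0.0595,0],[0,0.08,-0.001,-0.0595,0],[0,0.094,-0.001,-0.0595,0],[0,0.094,-0.001,-0.0595,0]])

```text
t: 16.05
position: [556.3, 410.2, 59.7]
tcp_rot: [[-0.006, -0.003, -1.0], [-0.004, -1.0, 0.003], [-1.0, 0.004, 0.006]]
force: [-1.2, 0.1, 0.5]
grip_width: 42.6
```

Run:
```python
from h import *
c,im=shot('wrist','p2'); np.save('c.npy',c,allow_pickle=True)
go(558.3,412.4,62,-np.pi/2)
crop(im,200,200,440,380,3.2,'p2c')
```

```text
shift [-0.0006 -0.0013 -0.0013] spin -0.2 pos [557.  411.1  61.4] yaw -90.2 t 16.1 q6 2.11 F [0.3 0.3 0.9] w 42.8
```

View pics/p2c.png

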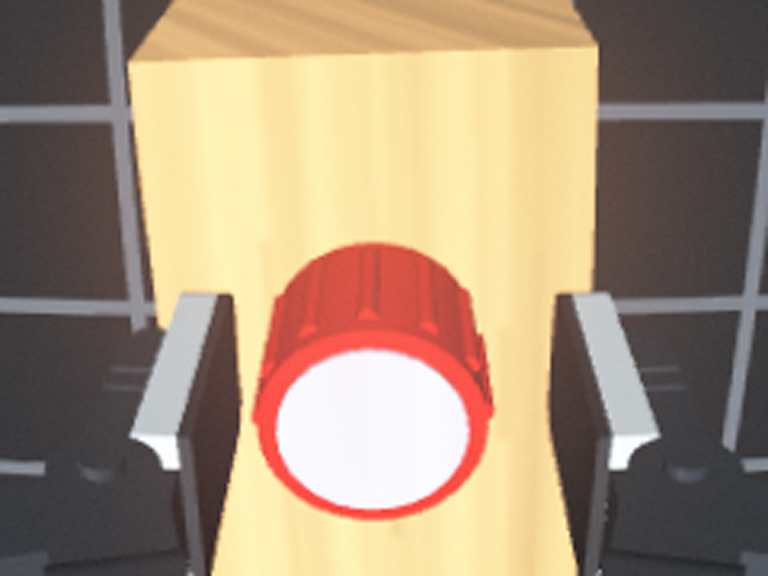

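>>> drive_tool(series=[[0,0.0,-0.0018,-0.0013,0],[0,0.0,-0.0018,-0.0013,0],[-0.7,0,-0.0018,-0.0013,0],[-0.7,0,-0.0018,-0.0013,0],[-0.7,0,-0.0018,-0.0013,0],[-0.7,0,-0.0018,-0.0013,0],[-0.7,0,-0.0018,-0.0013,0],[-0.7,0,-0.0018,-0.0013,0]])

```text
t: 16.77
position: [560.3, 414.9, 65.3]
tcp_rot: [[0.002, -0.0, -1.0], [-0.001, -1.0, 0.0], [-1.0, 0.001, -0.002]]
force: [0.3, -4.7, 5.5]
grip_width: 25.9
```

Run:
```python
from h import *
go(558.3,412.4,140,-np.pi/2)
```

```text
shift [-0.0747  0.0025  0.0018] spin -0.0 pos [560.3 414.9  65.3] yaw -90.0 t 16.77 q6 2.11 F [ 0.3 -4.7  5.5] w 25.9
```

>>> drive_tool(series=[[-0.7,-0.01,0.001,0,0],[-0.7,-0.04,0.001,0.0,0],[-0.7,-0.075,0.001,0.0,0],[-0.7,-0.1,0.001,0.0,0],[-0.7,-0.1,0.001,0,0]])

```text
t: 17.18
position: [562.8, 417.2, 171.2]
tcp_rot: [[0.01, -0.0, -1.0], [0.007, -1.0, 0.0], [-1.0, -0.007, -0.01]]
force: [1.9, 0.6, -0.3]
grip_width: 25.8
```

Run:
```python
from h import *
c,im=shot('wrist','p3'); np.save('c.npy',c,allow_pickle=True)
go(600,250,160,-np.pi/2+np.radians(2.65))
crop(im,200,200,440,380,3.2,'p3c')
```

```text
shift [ 0.0077  0.1664 -0.0385] spin -2.7 pos [561.6 416.4 168.3] yaw -90.0 t 17.23 q6 2.11 F [ 0.2  0.2 -2.2] w 25.8
```

View pics/p3c.png

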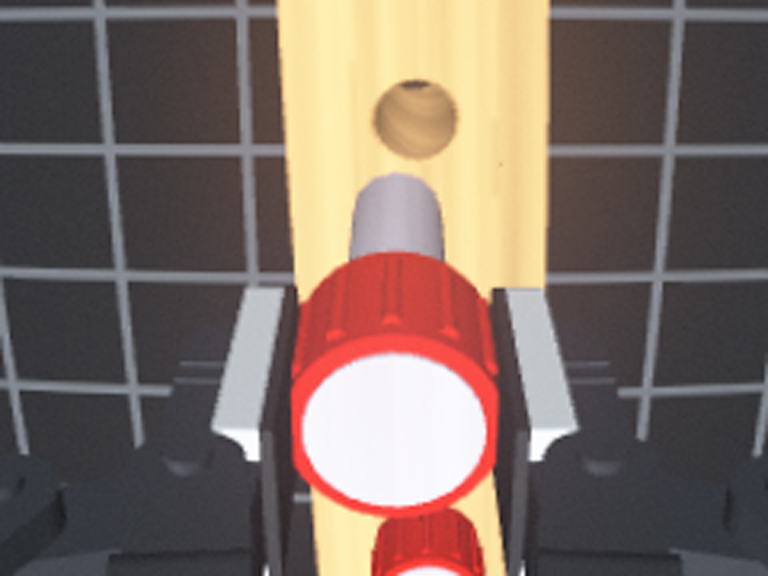

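Run:
```python
from h import *
c=np.load('c.npy',allow_pickle=True).item(); p=manip.read_state()['position']
T=lambda u,v,z:toplane(c,'wrist',200+u/3.2,200+v/3.2,z)-p[:2]
a,b=T(395,353,p[2]+16.7),T(395,508,p[2]+16.7); print('head top white front/back',a,b,(a+b)/2,'red rim',T(395,335,p[2]+16.7),T(395,518,p[2]+16.7),'LR',T(290,425,p[2]+16.7),T(498,425,p[2]+16.7))
q=c['position']; m=(a+b)/2
for L,r in((53.3,8),(63.3,3.5)):
  P=np.r_[p[:2]+m+[r,0],p[2]-L]; u,v=proj(c,'wrist',P); print(L,(u-200)*3.2,(v-200)*3.2)
P=np.r_[p[:2]+m+[14,0],p[2]-7.3];u,v=proj(c,'wrist',P);print('head bottom front',(v-200)*3.2)
```

```text
head top white front/back [8.28877971 0.29336963] [-15.95402922   0.28912769] [-3.83262476  0.29124866] red rim [10.85814717  0.29364419] [-17.67393047   0.28872447] LR [-2.63645385 13.82288079] [ -2.52705519 -12.96375423]
53.3 397.3180947373325 180.4728318210462
63.3 397.51813641084067 183.4846100373103
head bottom front 258.30684254237457
```

Run:
```python
from h import *
go(665,107.6,150,-np.pi/2+np.radians(2.65))
```

```text
shift [ 0.0175  0.3088 -0.1035] spin -2.7 pos [561.6 416.4 168.3] yaw -90.0 t 17.23 q6 2.11 F [ 0.2  0.2 -2.2] w 25.8
```

>>> drive_tool(series=[[-0.7,0.015,0.309,-0.104,-2.7],[-0.7,0.015,0.309,-0.104,-2.7],[-0.7,0.015,0.309,-0.104,-2.7],[-0.7,0.015,0.309,-0.104,-2.7],[-0.7,0.015,0.309,-0.104,-2.7],[-0.7,0.015,0.309,-0.104,-2.7],[-0.7,0.015,0.309,-0.104,-2.7],[-0.7,0.015,0.309,-0.104,-2.7]])

```text
t: 17.9
position: [662.5, 102.8, 147.0]
tcp_rot: [[-0.002, 0.046, -0.999], [-0.0, -0.999, -0.046], [-1.0, 0.0, 0.002]]
force: [0.2, 0.4, -1.3]
grip_width: 25.6
```

>>> drive_tool(series=[[-0.7,0.0,0.0,0,0],[-0.7,0,0,0,0],[-0.7,0,0,0,0]])

```text
t: 18.15
position: [662.0, 105.8, 147.3]
tcp_rot: [[-0.002, 0.046, -0.999], [0.001, -0.999, -0.046], [-1.0, -0.001, 0.002]]
force: [-0.7, -0.3, -2.0]
grip_width: 25.4
```

Run:
```python
from h import *
c,im=shot('wrist','p4'); np.save('c.npy',c,allow_pickle=True)
go(669.2,107.6,130,-np.pi/2+np.radians(2.65))
crop(im,200,180,440,380,3.2,'p4c')
```

```text
shift [ 0.0175 -0.0007 -0.0073] spin 0.0 pos [662.  106.5 147.5] yaw -87.3 t 18.2 q6 1.58 F [-0.6  0.7 -0.9] w 25.8
```

View pics/p4c.png

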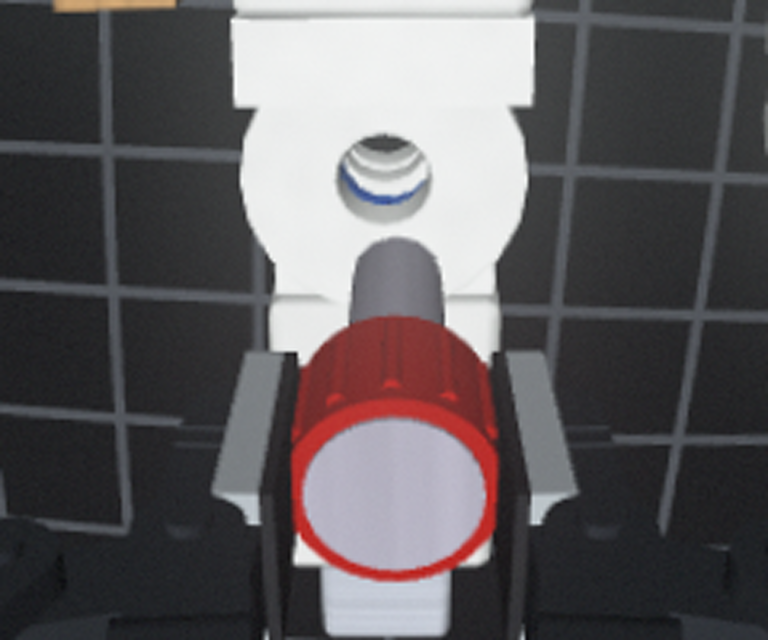

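Run:
```python
from h import *
c=np.load('c.npy',allow_pickle=True).item()
T=lambda u,v,z:toplane(c,'wrist',200+u/3.2,180+v/3.2,z)
print(T(384,133,60),T(384,222,60),T(337,175,60),T(431,175,60))
a=(T(384,133,60)+T(384,222,60)+T(337,175,60)+T(431,175,60))/4;print(a)
p=manip.read_state()['position'];R=manip.read_state()['tcp_rot'];z=p[2]+16.7
m=(T(395,417,z)+T(395,570,z))/2;print(m-p[:2], R)
tip=(T(351,290,p[2]-45)+T(442,290,p[2]-45))/2;print('shank',tip-p[:2])
```

```text
[675.81635056 108.21254555] [656.6705748  107.39019637] [666.46221851 117.39887249] [667.34156383  98.26580995]
[666.57267693 107.81685609]
[-2.58951898 -1.29144812] [[-1.94281450e-03  4.67902970e-02 -9.98902845e-01]
 [ 7.22375129e-04 -9.98904404e-01 -4.67917750e-02]
 [-9.99997852e-01 -8.12490311e-04  1.90688582e-03]]
shank [-1.55018496 -1.49040227]
```

>>> drive_tool(series=[[-0.7,0.0,-0.0012,-0.0074,0],[-0.7,0.018,-0.0012,-0.0074,0],[-0.7,0.018,-0.0012,-0.0074,0],[-0.7,0.018,-0.0012,-0.0074,0],[-0.7,0.018,-0.0012,-0.0074,0]])

```text
t: 18.62
position: [670.2, 108.1, 130.4]
tcp_rot: [[-0.001, 0.048, -0.999], [0.0, -0.999, -0.048], [-1.0, -0.0, 0.001]]
force: [0.9, -0.7, -1.8]
grip_width: 25.6
```

Run:
```python
from h import *
print(manip.read_state()['position'])
c,im=shot('wrist','p5'); np.save('c.npy',c,allow_pickle=True)
go(669.3,108.1,128,-np.pi/2+np.radians(2.65))
crop(im,200,180,440,380,3.2,'p5c')
```

```text
[670.20378584 108.0584392  130.39406859]
shift [ 0.0027 -0.0003  0.0012] spin 0.1 pos [670.5 107.9 130.7] yaw -87.3 t 18.67 q6 1.58 F [ 0.1 -0.4 -1.2] w 25.5
```

View pics/p5c.png

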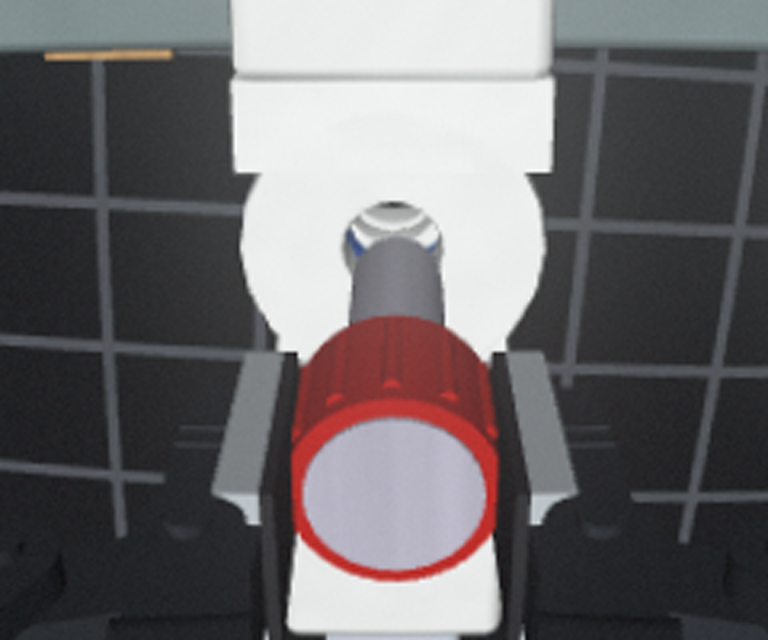

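Run:
```python
from h import *
c=np.load('c.npy',allow_pickle=True).item(); p=np.array([670.2,108.06,130.4])
T=lambda u,v,z:toplane(c,'wrist',200+u/3.2,180+v/3.2,z)
print('hole',T(392,201,60)-[9.4,.4], (T(343,240,60)+T(441,240,60))/2)
z=p[2]+16.7
m=(T(395,417,z)+T(395,570,z))/2;print('head',m)
print('shank',(T(351,290,p[2]-42)+T(443,290,p[2]-42))/2, 'tip front', T(397,236,p[2]-53.3)-[8,.4])
```

```text
hole [666.37703159 108.04364216] [667.80183765 108.06796287]
head [667.43013493 107.51675139]
shank [669.97494864 107.26952749] tip front [667.38953726 107.10994601]
```

>>> drive_tool(series=[[-0.7,0.0,-0.0008,0.0009,0],[-0.7,0.005,-0.0008,0.0009,0],[-0.7,0.01,-0.0008,0.0009,0],[-0.7,0.015,-0.0008,0.0009,0],[-0.7,0.018,-0.0008,0.0009,0],[-0.7,0.018,-0.0008,0.0009,0]])

```text
t: 19.17
position: [668.6, 107.7, 111.0]
tcp_rot: [[-0.002, 0.046, -0.999], [-0.0, -0.999, -0.046], [-1.0, -0.0, 0.002]]
force: [0.8, -0.4, -1.7]
grip_width: 25.6
```

Run:
```python
from h import *
c,im=shot('wrist','p6'); np.save('c.npy',c,allow_pickle=True)
go(669.3,108.8,110,-np.pi/2+np.radians(2.65))
crop(im,200,180,440,380,3.2,'p6c')
```

```text
shift [ 0.0015 -0.001  -0.0004] spin 0.0 pos [668.9 107.8 111.5] yaw -87.3 t 19.22 q6 1.58 F [ 0.   0.4 -2.2] w 25.5
```

View pics/p6c.png

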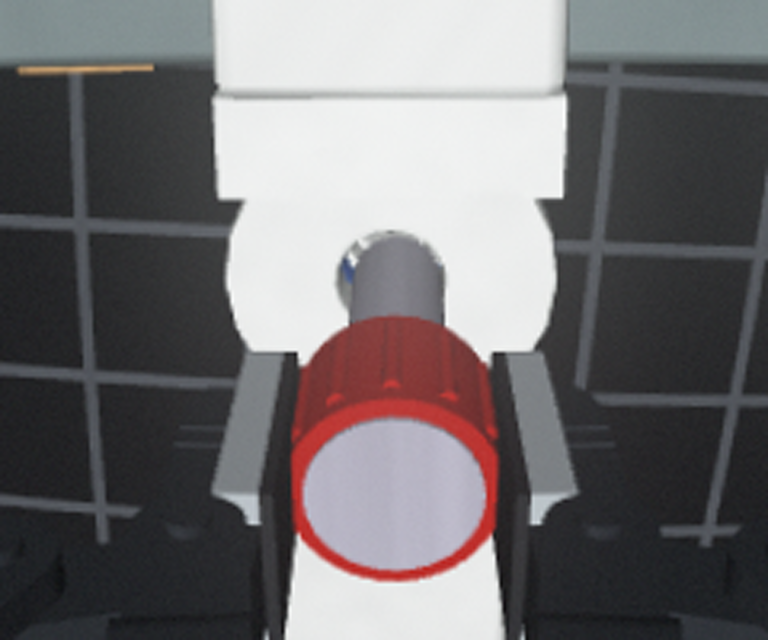

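>>> drive_tool(series=[[-0.7,0.0,-0.001,0,0],[-0.7,0.005,-0.001,0,0],[-0.7,0.01,-0.001,0,0],[-0.7,0.015,-0.001,0,0],[-0.7,0.02,-0.001,0,0],[-0.7,0.02,-0.001,0,0]])

```text
t: 19.72
position: [668.5, 108.8, 90.7]
tcp_rot: [[-0.002, 0.046, -0.999], [0.0, -0.999, -0.046], [-1.0, -0.0, 0.002]]
force: [-0.7, 0.8, -2.1]
grip_width: 25.8
```

>>> drive_tool(series=[[-0.7,0.005,0,0,0],[-0.7,0.01,0,0,0],[-0.7,0.015,0,0,0],[-0.7,0.015,0,0,0]])

```text
t: 20.05
position: [668.7, 108.8, 75.9]
tcp_rot: [[-0.002, 0.046, -0.999], [0.0, -0.999, -0.046], [-1.0, -0.0, 0.002]]
force: [0.2, 0.5, -2.3]
grip_width: 25.8
```

>>> drive_tool(series=[[-0.7,0.004,0,0,0],[-0.7,0.007,0,0,0],[-0.7,0.009,0,0,0],[-0.7,0.009,0,0,0]])

```text
t: 20.38
position: [669.2, 108.9, 67.7]
tcp_rot: [[-0.001, 0.046, -0.999], [0.0, -0.999, -0.046], [-1.0, -0.0, 0.001]]
force: [0.1, 0.6, -1.2]
grip_width: 25.7
```

Run:
```python
from h import *
c,im=shot('wrist','p7'); np.save('c.npy',c,allow_pickle=True)
go(669.3,108.8,67,-np.pi/2+np.radians(2.65))
crop(im,200,180,440,380,3.2,'p7c')
```

```text
shift [0.001  0.0001 0.0001] spin 0.0 pos [669.4 108.9  68. ] yaw -87.3 t 20.43 q6 1.58 F [-0.1 -0.1 -2. ] w 25.8
```

View pics/p7c.png

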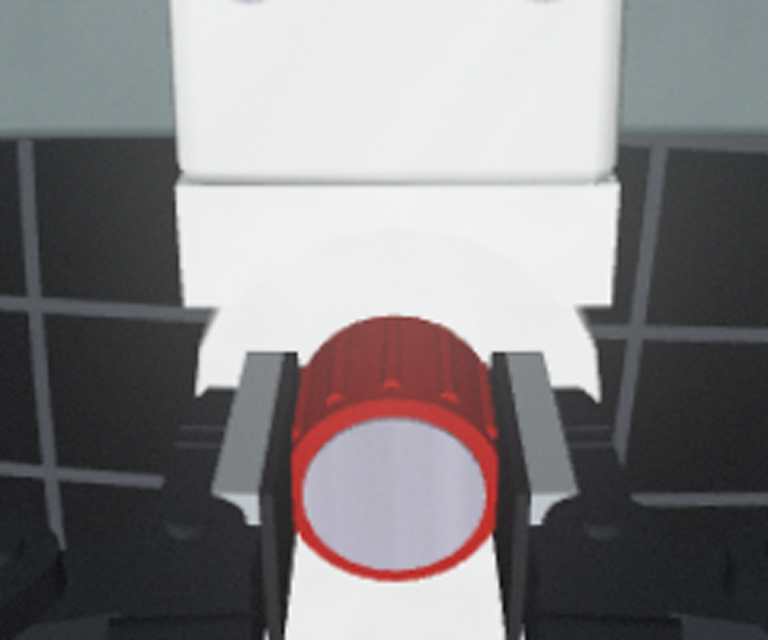

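>>> drive_tool(series=[[-0.2,0.0,0,0,0],[-0.2,0.0,0,0,0],[-0.2,0,0,0,0],[-0.2,-0.03,0,0,0],[-0.2,-0.06,0,0.02,0],[-0.2,-0.09,0,0.06,0],[-0.2,-0.1,0,0.08,0],[-0.2,-0.1,0,0.08,0]])

```text
t: 21.1
position: [586.1, 105.4, 171.8]
tcp_rot: [[0.001, 0.047, -0.999], [0.0, -0.999, -0.047], [-1.0, -0.0, -0.001]]
force: [-0.9, -0.3, -0.0]
grip_width: 34.2
```

Run:
```python
from h import *
c,im=shot('wrist','p8'); np.save('c.npy',c,allow_pickle=True)
go(426,-8,150,-np.pi/2)
crop(im,200,60,440,300,2.5,'p8c')
```

```text
shift [0.0203 0.1056 0.1676] spin 2.7 pos [588.4 105.3 170.7] yaw -87.3 t 21.15 q6 1.59 F [ 0.4  0.6 -0.3] w 34.2
```

View pics/p8c.png

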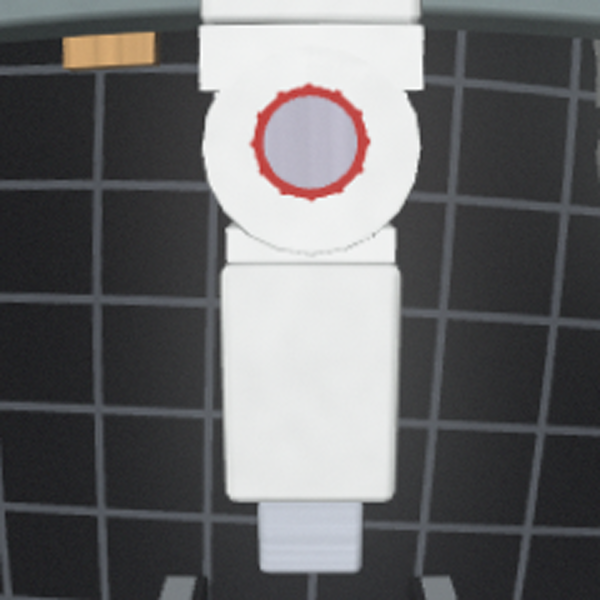

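Run:
```python
from h import *
go(418,-104,80,-np.pi/2)
```

```text
shift [0.0902 0.2011 0.1802] spin 2.7 pos [588.4 105.3 170.7] yaw -87.3 t 21.15 q6 1.59 F [ 0.4  0.6 -0.3] w 34.2
```

>>> drive_tool(series=[[0.22,0.03,0.201,0.18,2.7],[0.22,0.03,0.201,0.18,2.7],[0.22,0.03,0.201,0.18,2.7],[0.22,0.06,0.201,0.18,2.7],[0.22,0.09,0.201,0.18,2.7],[0.22,0.1,0.201,0.18,2.7],[0.22,0.1,0.201,0.18,2.7],[0.22,0.1,0.201,0.18,2.7]])

```text
t: 21.82
position: [414.0, -105.8, 64.9]
tcp_rot: [[-0.007, -0.003, -1.0], [0.002, -1.0, 0.003], [-1.0, -0.002, 0.007]]
force: [-0.4, 1.0, -1.1]
grip_width: 52.2
```

>>> drive_tool(series=[[0.22,0.02,0,0,0],[0.22,0.02,0,0,0],[0.22,0.02,0,0,0]])

```text
t: 22.07
position: [419.3, -104.1, 47.7]
tcp_rot: [[-0.001, -0.001, -1.0], [0.001, -1.0, 0.001], [-1.0, -0.001, 0.001]]
force: [0.2, -0.0, 0.7]
grip_width: 52.3
```

Run:
```python
from w import *
c,im,o=washer('w21'); np.save('c.npy',c,allow_pickle=True)
go(418,-104,5,-np.pi/2)
for ce,a,cn in o:
    p=np.array([toplane(c,'wrist',*q,13) for q in cn.astype(float)])
    (x,y),rad=cv2.minEnclosingCircle(p.astype(np.float32)); print(ce,a,round(x,1),round(y,1),round(rad,1),p.mean(0))
crop(im,160,150,480,390,2.5,'w21c')
```

```text
shift [ 0.0433 -0.      0.0019] spin -0.0 pos [ 419.9 -104.    48.3] yaw -90.0 t 22.12 q6 1.17 F [-0.6  0.1  0.1] w 52.0
[157.05796642 260.36585366] 3157 426.5 -11.7 23.4 [426.61191584 -11.82355504]
[328.43955488 275.03566009] 3954 418.7 -107.2 22.5 [ 419.20533971 -107.12682553]
```

View pics/w21c.png

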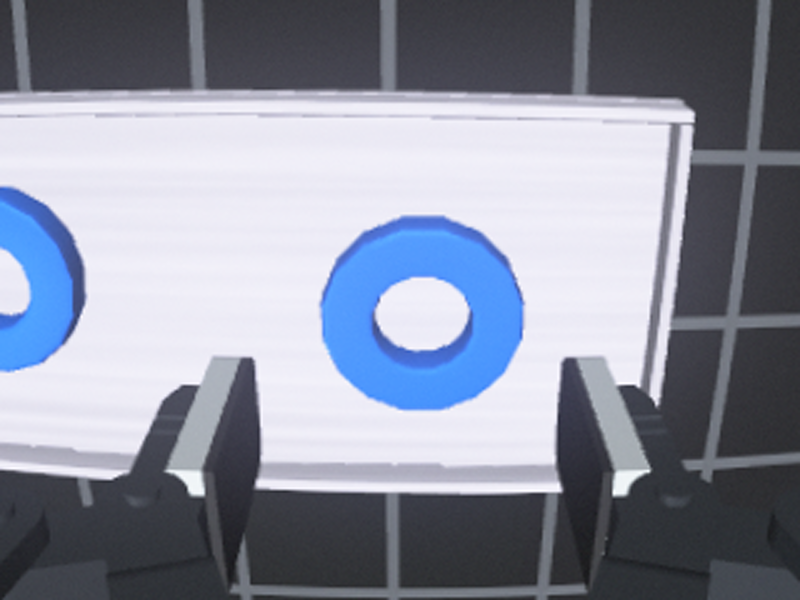

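>>> drive_tool(series=[[0.22,0.02,0.003,0.0015,0],[0.22,0.035,0.003,0.0015,0],[0.22,0.0445,0.003,0.0015,0],[0.22,0.0445,0.003,0.0015,0],[-0.2,0.0445,0.003,0.0015,0],[-0.2,0.0445,0.003,0.0015,0],[-0.2,0.0445,0.003,0.0015,0],[-0.2,0.0445,0.003,0.0015,0]])

```text
t: 22.78
position: [418.7, -107.1, 4.8]
tcp_rot: [[0.002, -0.0, -1.0], [-0.001, -1.0, 0.0], [-1.0, 0.001, -0.002]]
force: [-0.1, 1.8, 6.6]
grip_width: 40.8
```

>>> drive_tool(series=[[-0.2,0,0,0,0],[-0.2,-0.001,0,0,0],[-0.2,-0.04,0,0,0],[-0.2,-0.08,0,0,0],[-0.2,-0.1,0,0,0],[-0.2,-0.1,0,0,0],[-0.2,-0.1,0,0,0]])

```text
t: 23.37
position: [418.7, -107.5, 105.0]
tcp_rot: [[0.003, -0.001, -1.0], [-0.002, -1.0, 0.001], [-1.0, 0.002, -0.003]]
force: [0.2, 0.3, -0.0]
grip_width: 40.5
```

Run:
```python
from w import *
p=manip.read_state()['position']
c,im,o=washer('w22'); np.save('c.npy',c,allow_pickle=True)
_,t=shot('top','t3'); crop(t,440,210,560,340,4.5,'t3c')
go(500,-385,110,-np.pi/2+.13)
crop(im,200,230,440,390,3.3,'w22c')
```

```text
shift [-0.007   0.2783 -0.0833] spin -7.5 pos [ 416.8 -106.7  103.2] yaw -90.0 t 23.47 q6 1.16 F [-0.1 -0.2 -0.6] w 40.6
```

View pics/w22c.png

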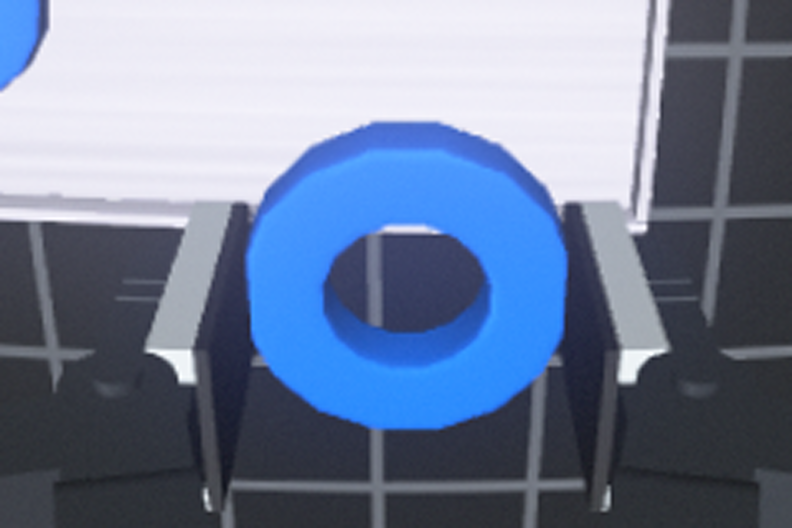

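View pics/t3c.png

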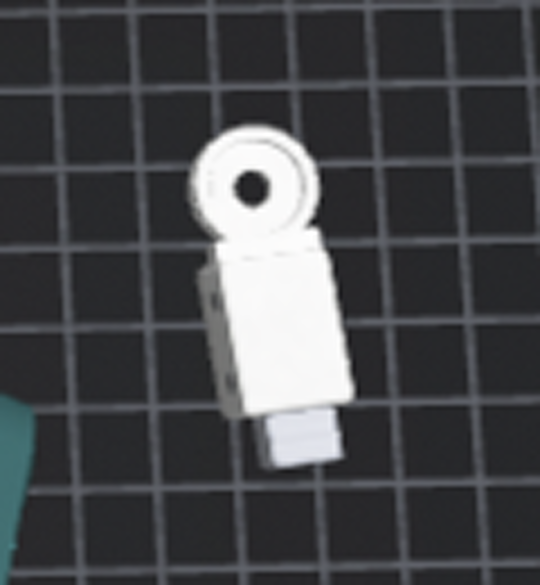

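>>> drive_tool(series=[[-0.2,0,0.283,-0.088,-7.3],[-0.2,0,0.283,-0.088,-7.3],[-0.2,0,0.283,-0.088,-7.3],[-0.2,0,0.283,-0.088,-7.3],[-0.2,0,0.283,-0.088,-7.3],[-0.2,0,0.283,-0.088,-7.3],[-0.2,0,0.283,-0.088,-7.3],[-0.2,0,0.283,-0.088,-7.3]])

```text
t: 24.13
position: [507.1, -397.2, 102.0]
tcp_rot: [[0.002, 0.124, -0.992], [-0.004, -0.992, -0.124], [-1.0, 0.004, -0.001]]
force: [0.4, -0.7, 0.3]
grip_width: 40.5
```

>>> drive_tool(series=[[-0.2,0.03,0,-0.012,0],[-0.2,0.03,0,-0.012,0],[-0.2,0.03,0,-0.012,0],[-0.2,0.03,0,-0.012,0]])

```text
t: 24.47
position: [516.0, -387.1, 72.5]
tcp_rot: [[-0.003, 0.127, -0.992], [0.002, -0.992, -0.127], [-1.0, -0.003, 0.002]]
force: [-0.8, -0.1, -0.2]
grip_width: 40.8
```

Run:
```python
from w import *
print(manip.read_state()['position'])
c,im=shot('wrist','f1'); np.save('c.npy',c,allow_pickle=True)
go(555,-386,52,-np.pi/2+.13)
crop(im,220,130,420,380,3,'f1c')
```

```text
[ 516.03811451 -387.14560679   72.47101658]
shift [ 0.0214  0.0033 -0.0384] spin -0.2 pos [ 516.6 -387.6   73.4] yaw -82.7 t 24.52 q6 0.69 F [-0.   0.   0.2] w 40.6
```

View pics/f1c.png

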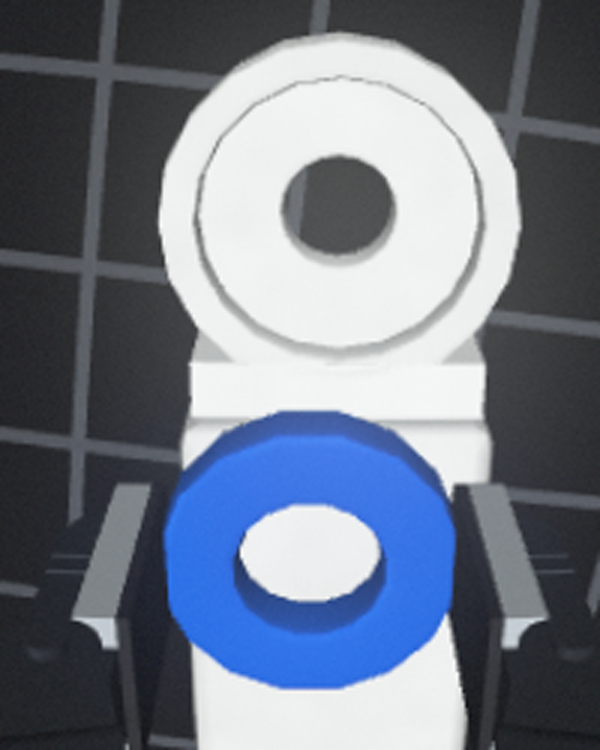

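Run:
```python
from h import *
c=np.load('c.npy',allow_pickle=True).item(); p=np.array([516.04,-387.15,72.5])
T=lambda u,v,z:toplane(c,'wrist',220+u/3,130+v/3,z)
e=(T(339,154,32)+T(339,266,32))/2; e2=(T(281,210,32)+T(397,210,32))/2
e3=(T(195,212,40)+T(485,212,40))/2
print('eye',e,e2,e3)
z=p[2]+8.2
w=(T(310,504,z)+T(310,633,z))/2; w2=(T(234,568,z)+T(387,568,z))/2;w3=(T(310,437,z)+T(310,690,z))/2
print('w',w,w2,w3,w-p[:2])
d=(e+e2)/2-(w+w3)/2; print('d',d)
R=manip.read_state()['tcp_rot']; print(R.T@np.r_[d,52-p[2]])
```

```text
eye [ 555.46443271 -387.34745461] [ 555.59535353 -387.33732096] [ 557.22043004 -387.15868345]
w [ 515.24884909 -387.69881622] [ 515.65543752 -387.71529135] [ 514.99464291 -387.73213939] [-0.79115091 -0.54881622]
d [40.40814712  0.37309002]
[ 20.44648797   4.78740617 -40.15257677]
```

>>> drive_tool(series=[[-0.2,0.0,0.0043,-0.0396,0],[-0.2,0.02,0.0043,-0.0396,0],[-0.2,0.021,0.0043,-0.0396,0],[-0.2,0.021,0.0043,-0.0396,0],[-0.2,0.021,0.0043,-0.0396,0]])

```text
t: 24.93
position: [556.5, -387.4, 53.5]
tcp_rot: [[-0.0, 0.127, -0.992], [0.0, -0.992, -0.127], [-1.0, -0.0, 0.0]]
force: [0.8, -0.6, 0.0]
grip_width: 40.5
```

Run:
```python
from w import *
print(manip.read_state()['position'])
c,im=shot('wrist','f2'); np.save('c.npy',c,allow_pickle=True)
go(556.4,-386.8,52,-np.pi/2+.13)
crop(im,240,230,400,370,4.5,'f2c')
```

```text
[ 556.52801286 -387.38706937   53.54781265]
shift [ 0.0018 -0.001   0.0002] spin -0.2 pos [ 556.7 -387.8   53.8] yaw -82.7 t 24.98 q6 0.73 F [-0.3  1.3 -0.7] w 40.6
```

View pics/f2c.png

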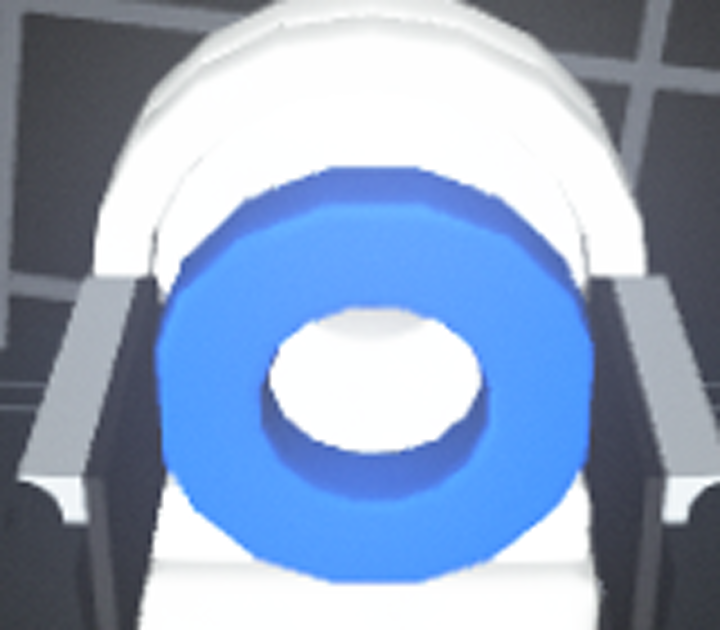

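Run:
```python
from h import *
c=np.load('c.npy',allow_pickle=True).item()
T=lambda u,v,z:toplane(c,'wrist',240+u/4.5,230+v/4.5,z)
R=manip.read_state()['tcp_rot']; ax=-R[:2,2]
for nm,P in(('outer',T(370,30,40)-29.7*ax),('w bore',(T(375,307,61.7)+T(375,502,61.7))/2),('w out',(T(375,204,61.7)+T(375,582,61.7))/2),('eyeLR',(T(95,270,40)+T(645,270,40))/2),('wLR',(T(157,360,61.7)+T(593,360,61.7))/2)):
  print(nm,P, 'along',P@ax,'lat',P@R[:2,1])
```

```text
outer [ 555.70019386 -387.42971895] along 502.3091065407656 lat 454.52170656688156
w bore [ 555.47093926 -387.96861464] along 502.0136155892922 lat 455.02732630350897
w out [ 555.68501124 -387.94185726] along 502.2293527432673 lat 455.0278245995089
eyeLR [ 558.65484351 -387.02745808] along 505.29090161342583 lat 454.49589611023515
wLR [ 560.46322977 -387.32992693] along 507.0465945014046 lat 455.0243754695151
```

>>> drive_tool(series=[[-0.2,0.004,-0.0005,0,0],[-0.2,0.008,-0.0005,0,0],[-0.2,0.012,-0.0005,0,0],[-0.2,0.014,-0.0005,0,0],[-0.2,0.014,-0.0005,0,0]])

```text
t: 25.4
position: [556.8, -387.2, 38.4]
tcp_rot: [[-0.0, 0.126, -0.992], [0.001, -0.992, -0.126], [-1.0, -0.001, 0.0]]
force: [-0.7, 0.5, 3.3]
grip_width: 40.8
```

Run:
```python
from w import *
c,im=shot('wrist','f3'); np.save('c.npy',c,allow_pickle=True)
go(556.4,-386.8,38.5,-np.pi/2+.13)
crop(im,240,230,400,370,4.5,'f3c')
```

```text
shift [ 0.0001 -0.0004  0.0002] spin -0.2 pos [ 556.6 -387.1   38.6] yaw -82.7 t 25.45 q6 0.73 F [-2.1 -0.3  2.1] w 40.4
```

View pics/f3c.png

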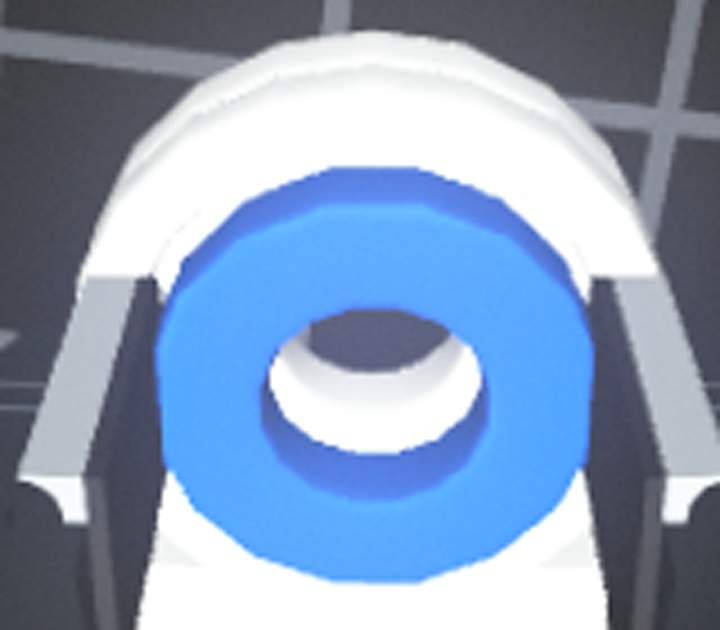

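>>> drive_tool(series=[[0.1,0,0,0,0],[0.1,0,0,0,0],[0.1,0,0,0,0],[0.3,-0.01,0,0,0],[0.3,-0.03,0,0,0],[0.3,-0.035,0,0.02,0],[0.3,-0.035,0,0.03,0],[0.3,-0.035,0,0.03,0]])

```text
t: 26.12
position: [525.2, -391.1, 74.3]
tcp_rot: [[-0.001, 0.125, -0.992], [0.0, -0.992, -0.125], [-1.0, -0.001, 0.001]]
force: [-0.0, 0.7, 0.2]
grip_width: 55.9
```

Run:
```python
from w import *
c,im=shot('wrist','f4'); np.save('c.npy',c,allow_pickle=True)
go(556.4,-386.8,38.5,-np.pi/2+.13)
crop(im,240,130,400,290,4.5,'f4c')
```

```text
shift [ 0.0353 -0.0003 -0.0306] spin -0.3 pos [ 526.1 -390.9   73.8] yaw -82.8 t 26.17 q6 0.7 F [-0.3 -0.4 -0.3] w 55.5
```

View pics/f4c.png

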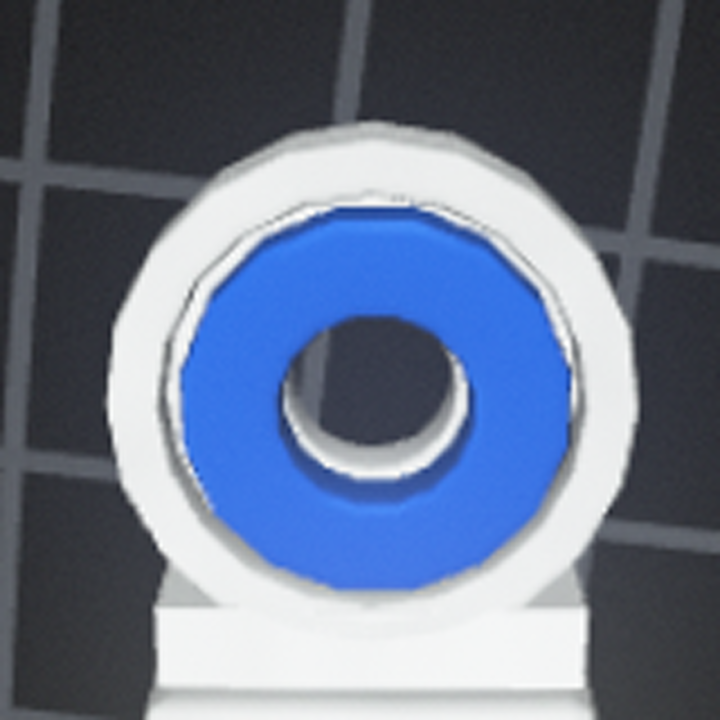

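Run:
```python
from w import *
go(486,-396.2,8,-np.pi/2+np.radians(7.2))
```

```text
shift [0.0659 0.0003 0.0404] spin -0.0 pos [ 526.1 -390.9   73.8] yaw -82.8 t 26.17 q6 0.7 F [-0.3 -0.4 -0.3] w 55.5
```

>>> drive_tool(series=[[0.8,0,0,0.02,0],[0.8,0,0,0.041,0],[0.8,0,0,0.041,0],[0.8,0.02,0,0.041,0],[0.8,0.05,0,0.041,0],[0.8,0.066,0,0.041,0],[0.8,0.066,0,0.041,0]])

```text
t: 26.75
position: [484.9, -393.9, 3.7]
tcp_rot: [[-0.005, 0.126, -0.992], [0.005, -0.992, -0.126], [-1.0, -0.006, 0.004]]
force: [-1.2, 0.8, -0.5]
grip_width: 76.8
```

Run:
```python
from w import *
c,im=shot('wrist','f5'); np.save('c.npy',c,allow_pickle=True)
go(486,-396.2,8,-np.pi/2+np.radians(7.2))
crop(im,120,50,520,450,1.5,'f5c')
```

```text
shift [-0.0025  0.0015 -0.    ] spin 0.1 pos [ 485.8 -394.7    5.5] yaw -82.7 t 26.8 q6 0.65 F [0.1 0.5 0.9] w 76.8
```

View pics/f5c.png

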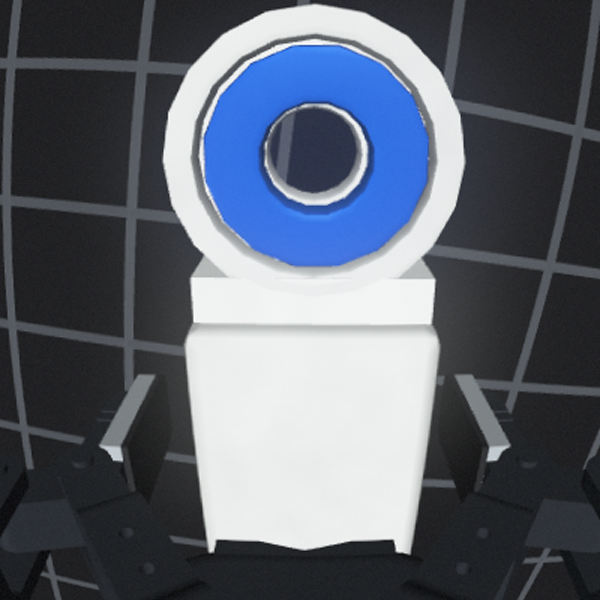

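>>> drive_tool(series=[[0.8,-0.001,0.001,0,0],[0,-0.001,0.001,0,0],[0,-0.001,0.001,0,0],[0,-0.001,0.001,0,0],[0,-0.001,0.001,0,0],[0,-0.001,0.001,0,0]])

```text
t: 27.3
position: [487.7, -397.7, 10.4]
tcp_rot: [[0.002, 0.126, -0.992], [-0.001, -0.992, -0.126], [-1.0, 0.001, -0.002]]
force: [0.2, 2.0, 6.7]
grip_width: 53.1
```

Run:
```python
from w import *
c,im=shot('wrist','f6'); np.save('c.npy',c,allow_pickle=True)
go(525,-148.8,8,-np.pi/2+np.radians(2.65))
crop(im,120,30,520,430,1.5,'f6c')
```

```text
shift [ 0.0021 -0.2422 -0.0684] spin 4.6 pos [ 487.7 -397.7   10.3] yaw -82.7 t 27.35 q6 0.65 F [0.5 1.9 7.1] w 53.2
```

View pics/f6c.png

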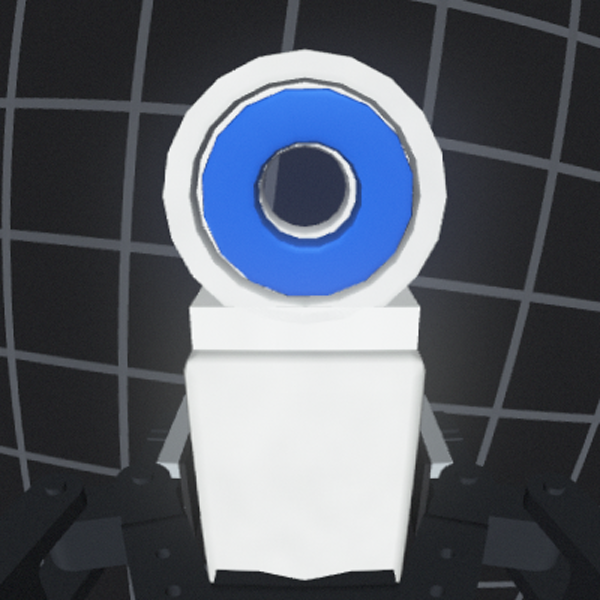

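>>> drive_tool(series=[[0,-0.0005,-0.02,-0.013,1],[0,-0.0005,-0.045,-0.028,2],[0,-0.0005,-0.07,-0.044,3],[0,-0.0005,-0.093,-0.059,4.6],[0,-0.0005,-0.12,-0.0625,4.6],[0,-0.0005,-0.15,-0.0665,4.6],[0,-0.0005,-0.18,-0.0705,4.6],[0,-0.0005,-0.21,-0.0743,4.6]])

```text
t: 28.02
position: [535.3, -179.7, 10.4]
tcp_rot: [[0.003, 0.047, -0.999], [-0.002, -0.999, -0.047], [-1.0, 0.003, -0.003]]
force: [1.2, -3.4, 0.1]
grip_width: 53.2
```

Run:
```python
from w import *
go(535,-148.4,10,-np.pi/2+np.radians(2.65))
```

```text
shift [ 0.0003 -0.0313 -0.0012] spin 0.0 pos [ 535.3 -179.7   10.4] yaw -87.3 t 28.02 q6 1.08 F [ 1.2 -3.4  0.1] w 53.2
```

>>> drive_tool(series=[[0,0.0005,-0.01,0,0],[0,0.0005,-0.025,0,0],[0,0.0005,-0.0313,-0.001,0],[0,0.0005,-0.0313,-0.001,0],[0,0.0005,-0.0313,-0.001,0]])

```text
t: 28.43
position: [535.0, -147.6, 10.3]
tcp_rot: [[0.003, 0.047, -0.999], [0.0, -0.999, -0.047], [-1.0, 0.0, -0.003]]
force: [1.0, 5.2, 8.9]
grip_width: 53.3
```

Run:
```python
from w import *
c,im=shot('wrist','f7'); np.save('c.npy',c,allow_pickle=True)
go(605,-145.1,10,-np.pi/2+np.radians(2.65))
crop(im,160,0,480,450,1.3,'f7c')
```

```text
shift [ 0.0005  0.0007 -0.0701] spin 0.0 pos [ 535.  -147.7   10.3] yaw -87.3 t 28.48 q6 1.13 F [1.4 5.1 8.2] w 53.3
```

View pics/f7c.png

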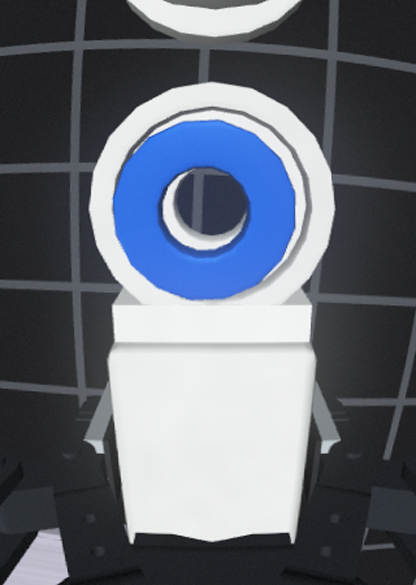

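>>> drive_tool(series=[[0,0,0.0005,-0.01,0],[0,0,0.0005,-0.022,0],[0,0,0.0005,-0.034,0],[0,0,0.0005,-0.04,0],[0,0,0.0005,-0.04,0]])

```text
t: 28.9
position: [573.6, -147.0, 10.3]
tcp_rot: [[-0.0, 0.047, -0.999], [-0.0, -0.999, -0.047], [-1.0, 0.0, 0.0]]
force: [-4.4, 0.9, 11.0]
grip_width: 53.2
```

Run:
```python
from w import *
c,im=shot('wrist','f8'); np.save('c.npy',c,allow_pickle=True)
go(605,-145.1,10,-np.pi/2+np.radians(2.65))
crop(im,180,0,460,280,2.8,'f8c')
```

```text
shift [ 0.0004 -0.0005 -0.0314] spin 0.0 pos [ 573.6 -147.    10.4] yaw -87.3 t 28.95 q6 1.16 F [-2.9  0.9 10.6] w 53.5
```

View pics/f8c.png

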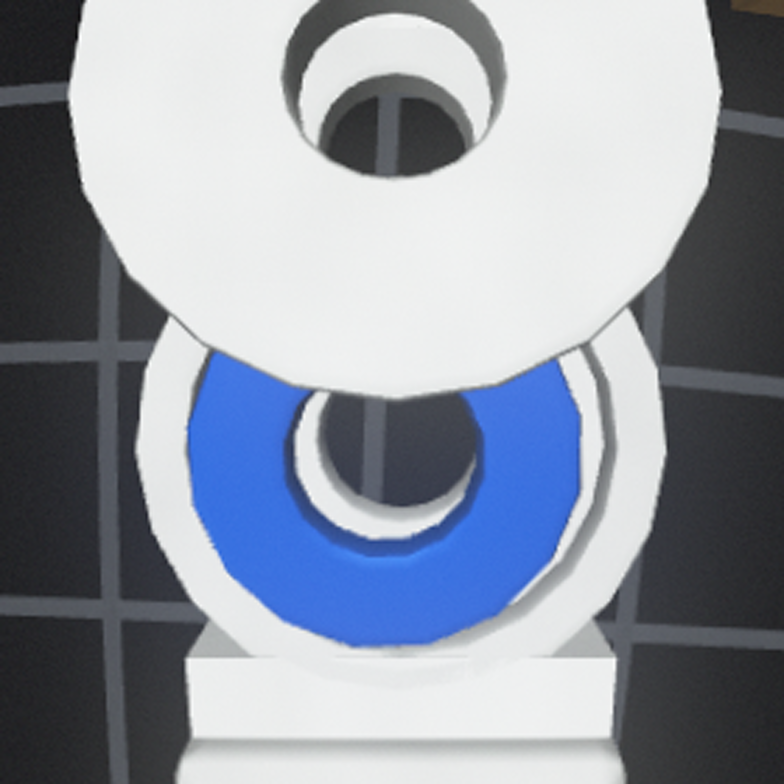

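Run:
```python
from h import *
c=np.load('c.npy',allow_pickle=True).item(); R=manip.read_state()['tcp_rot']; ax=-R[:2,2]; ly=R[:2,1]
T=lambda u,v,z:toplane(c,'wrist',180+u/2.8,v/2.8,z)
def s(n,P): print(n,np.round(P,1),'along',round(P@ax,2),'lat',round(P@ly,2))
s('br rear edge +9.4',T(394,178,60)+9.4*ax); s('br LR',(T(282,80,60)+T(506,80,60))/2); s('earfront+29.7',T(394,398,60)+29.7*ax)
s('lower hole front -9.4',T(397,73,20)-9.4*ax)
s('eye LR',(T(136,445,40)+T(666,445,40))/2); s('eye hole rear z32 +9.4',T(397,522,32)+9.4*ax); s('z22',T(397,507,22)+9.4*ax); s('holeLR z32',(T(318,450,32)+T(475,450,32))/2)
im=cv2.imread('pics/f8.png')[:,:,::-1]; crop(im,270,130,370,210,7.5,'f8d')
```

```text
br rear edge +9.4 [ 677.7 -141.8] along 670.37 lat 173.3
br LR [ 677.6 -141.8] along 670.22 lat 173.3
earfront+29.7 [ 678.3 -141.8] along 670.96 lat 173.29
lower hole front -9.4 [ 678.4 -141.9] along 671.01 lat 173.43
eye LR [ 642.6 -144.1] along 635.15 lat 173.92
eye hole rear z32 +9.4 [ 641.3 -143.7] along 633.92 lat 173.45
z22 [ 641.3 -143.6] along 633.92 lat 173.42
holeLR z32 [ 640.5 -143.7] along 633.14 lat 173.4
```

View pics/f8d.png

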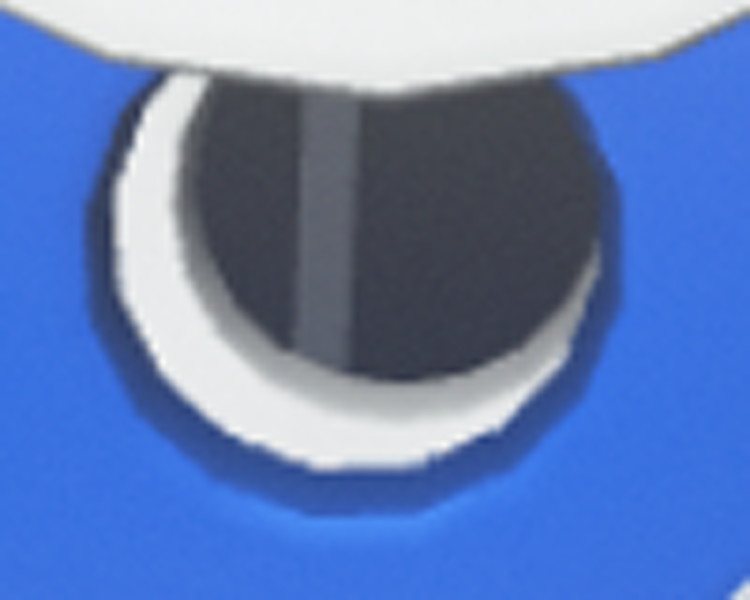

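>>> drive_tool(series=[[0,0,-0.0001,-0.012,0],[0,0,-0.0001,-0.024,0],[0,0,-0.0001,-0.033,0],[0,0,-0.0001,-0.0366,0],[0,0,-0.0001,-0.0366,0]])

```text
t: 29.37
position: [609.3, -145.3, 10.3]
tcp_rot: [[-0.002, 0.047, -0.999], [-0.0, -0.999, -0.047], [-1.0, 0.0, 0.002]]
force: [-5.7, -0.5, 12.3]
grip_width: 53.1
```

Run:
```python
from w import *
c,im=shot('wrist','f9'); np.save('c.npy',c,allow_pickle=True)
go(610,-145.1,10,-np.pi/2+np.radians(2.65))
crop(im,270,105,370,205,7.5,'f9c')
```

```text
shift [ 0.0003 -0.0001 -0.0007] spin 0.0 pos [ 609.3 -145.3   10.4] yaw -87.3 t 29.42 q6 1.18 F [-4.9 -0.2 11.9] w 53.1
```

View pics/f9c.png

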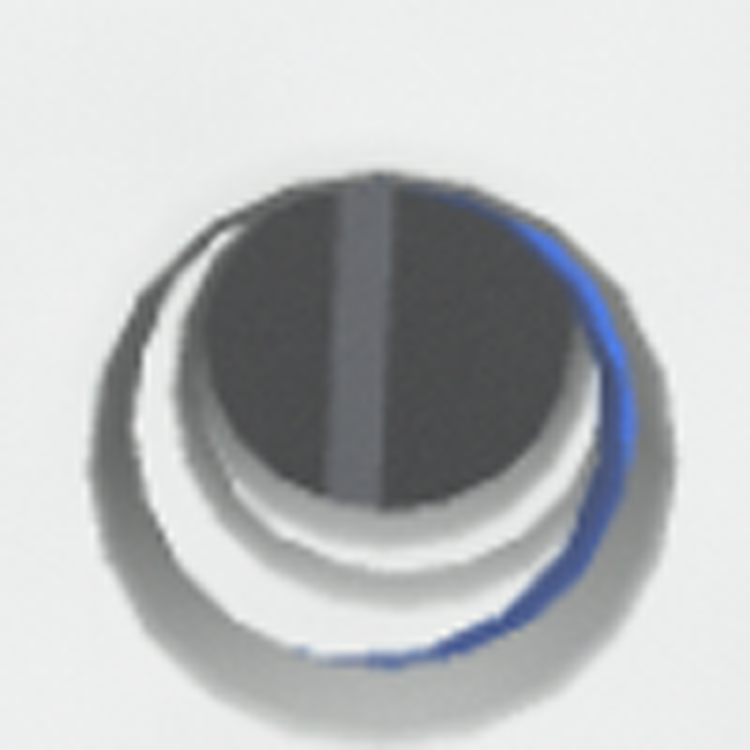

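Run:
```python
from h import *
c=np.load('c.npy',allow_pickle=True).item(); R=manip.read_state()['tcp_rot']; ax=-R[:2,2]; ly=R[:2,1]
T=lambda u,v,z:toplane(c,'wrist',270+u/7.5,105+v/7.5,z)
for v,z in((740,60),(665,46),(605,32),(572,22),(555,20),(508,8)): print(z,round(T(385,v,z)@ax,2))
for u,v,z in((90,460,60),(676,460,60),(180,370,32),(605,370,32),(205,330,8),(575,330,8)): print(z,round(T(u,v,z)@ly,2))
```

```text
60 661.24
46 660.83
32 660.5
22 660.16
20 660.63
8 661.03
60 163.59
60 183.22
32 164.47
32 182.87
8 163.92
8 183.07
```

>>> drive_tool(series=[[0,-0.0005,0,-0.0006,0],[0,-0.0005,0,-0.0006,0],[0.5,-0.0005,0,-0.0006,0],[0.5,-0.0005,0,-0.0006,0],[0.5,-0.0005,0,-0.0006,0],[0.5,-0.04,0,-0.0006,0],[0.5,-0.08,0,-0.0006,0],[0.5,-0.12,0,0,0]])

```text
t: 30.08
position: [609.4, -144.8, 129.2]
tcp_rot: [[-0.002, 0.046, -0.999], [0.001, -0.999, -0.046], [-1.0, -0.001, 0.002]]
force: [0.7, 0.4, 0.7]
grip_width: 63.9
```

Run:
```python
from w import *
c,im=shot('wrist','f10'); np.save('c.npy',c,allow_pickle=True)
go(497.6,411.4,175,-np.pi/2)
crop(im,200,60,440,300,2.5,'f10c')
```

```text
shift [-0.04   -0.5626  0.0903] spin 2.7 pos [ 614.5 -146.5  138.3] yaw -87.3 t 30.13 q6 1.18 F [0.9 0.1 5.1] w 64.2
```

View pics/f10c.png

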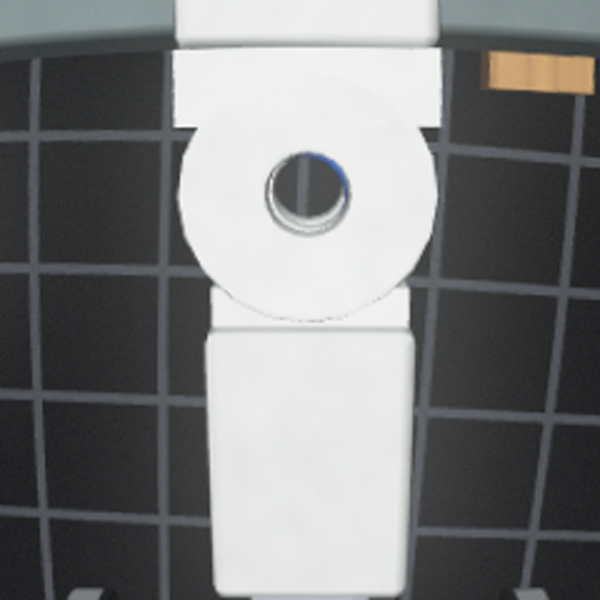

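>>> drive_tool(series=[[0,-0.04,-0.563,0.09,2.7],[0,-0.04,-0.563,0.09,2.7],[0,-0.04,-0.563,0.09,2.7],[0,-0.04,-0.563,0.09,2.7],[0,-0.04,-0.563,0.09,2.7],[0,-0.04,-0.563,0.09,2.7],[0,-0.04,-0.563,0.09,2.7],[0,-0.04,-0.563,0.09,2.7]])

```text
t: 30.8
position: [541.8, 182.4, 152.3]
tcp_rot: [[0.001, -0.001, -1.0], [0.0, -1.0, 0.001], [-1.0, -0.0, -0.001]]
force: [0.8, -0.2, -0.0]
grip_width: 42.6
```

Run:
```python
from w import *
go(480,412,150,-np.pi/2)
```

```text
shift [ 0.0023 -0.2295  0.062 ] spin -0.0 pos [541.8 182.4 152.3] yaw -90.0 t 30.8 q6 1.78 F [ 0.8 -0.2 -0. ] w 42.6
```

>>> drive_tool(series=[[0,0,-0.23,0.062,0],[0,0,-0.23,0.062,0],[0,0,-0.23,0.062,0],[0,0,-0.23,0.062,0],[0,0,-0.23,0.062,0],[0,0,-0.23,0.062,0],[0,0,-0.23,0.062,0],[0,0,-0.23,0.062,0]])

```text
t: 31.47
position: [479.8, 412.2, 151.8]
tcp_rot: [[0.0, 0.003, -1.0], [0.0, -1.0, -0.003], [-1.0, -0.0, -0.0]]
force: [-0.1, -0.5, 0.5]
grip_width: 42.5
```

>>> drive_tool(series=[[0,0,0,0,0],[0,0,0,0,0],[0,0,0,0,0]])

```text
t: 31.72
position: [480.9, 409.1, 152.0]
tcp_rot: [[-0.0, -0.002, -1.0], [-0.0, -1.0, 0.002], [-1.0, 0.0, 0.0]]
force: [0.1, -0.0, 0.2]
grip_width: 43.2
```

Run:
```python
from w import *
c,im=shot('wrist','q1'); np.save('c.npy',c,allow_pickle=True)
go(497,412,62,-np.pi/2)
crop(im,220,100,420,380,2.1,'q1c')
```

```text
shift [ 0.0901 -0.0029 -0.016 ] spin -0.2 pos [481.  409.2 152.1] yaw -90.2 t 31.77 q6 2.17 F [ 0.4  0.5 -0.9] w 42.7
```

View pics/q1c.png

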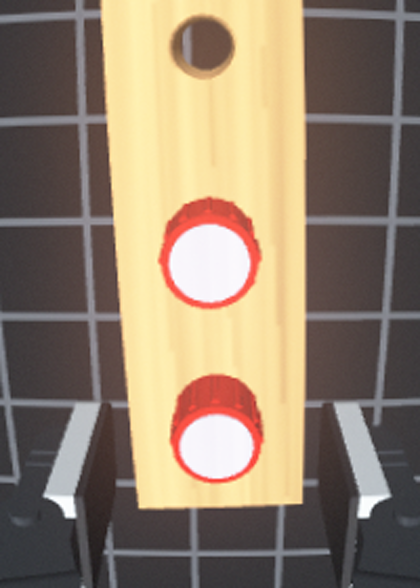

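Run:
```python
from h import *
c=np.load('c.npy',allow_pickle=True).item()
T=lambda u,v,z:toplane(c,'wrist',220+u/2.1,100+v/2.1,z)
print(T(209,264,82),T(216,446,82),T(203,46,58))
```

```text
[497.5490865 410.9118154] [437.93197961 409.07520717] [558.40835374 412.6461723 ]
```

>>> drive_tool(series=[[0,0.02,-0.0018,-0.0165,0],[0,0.05,-0.0018,-0.0165,0],[0,0.06,-0.0018,-0.0165,0],[0,0.075,-0.0018,-0.0165,0],[0,0.088,-0.0018,-0.0165,0],[0,0.088,-0.0018,-0.0165,0],[0,0.088,-0.0018,-0.0165,0]])

```text
t: 32.35
position: [496.3, 411.6, 63.6]
tcp_rot: [[-0.002, -0.001, -1.0], [-0.001, -1.0, 0.001], [-1.0, 0.001, 0.002]]
force: [-0.0, 0.2, 0.7]
grip_width: 42.9
```

Run:
```python
from w import *
c,im=shot('wrist','q2'); np.save('c.npy',c,allow_pickle=True)
go(497.5,411.2,62,-np.pi/2)
crop(im,200,200,440,380,3.2,'q2c')
```

```text
shift [ 0.0025  0.001  -0.0005] spin -0.1 pos [497.  412.2  64.5] yaw -90.1 t 32.4 q6 2.16 F [-0.2 -0.4  0.3] w 43.0
```

View pics/q2c.png

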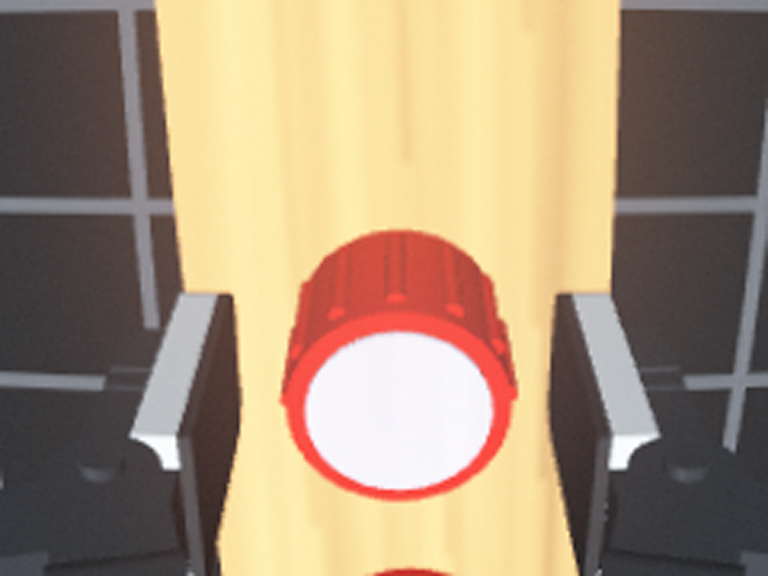

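>>> drive_tool(series=[[0,0.002,0.0003,0,0],[-0.7,0.002,0.0003,0,0],[-0.7,0.002,0.0003,0,0],[-0.7,0.002,0.0003,0,0],[-0.7,0.002,0.0003,0,0],[-0.7,0.002,0.0003,0,0],[-0.7,0.002,0.0003,0,0]])

```text
t: 32.98
position: [497.5, 412.4, 63.3]
tcp_rot: [[0.001, -0.001, -1.0], [0.001, -1.0, 0.001], [-1.0, -0.001, -0.001]]
force: [-0.5, -1.2, 6.2]
grip_width: 26.1
```

>>> drive_tool(series=[[-0.7,-0.01,0,0,0],[-0.7,-0.04,0,0,0],[-0.7,-0.075,0,0,0],[-0.7,-0.1,0,0,0],[-0.7,-0.1,0,0,0],[-0.7,-0.1,0,0,0]])

```text
t: 33.48
position: [498.0, 412.8, 164.4]
tcp_rot: [[0.003, -0.001, -1.0], [0.002, -1.0, 0.001], [-1.0, -0.002, -0.003]]
force: [-0.5, 0.1, -3.0]
grip_width: 25.7
```

Run:
```python
from w import *
p=manip.read_state()['position'];R=manip.read_state()['tcp_rot']
c,im=shot('wrist','q3'); np.save('c.npy',c,allow_pickle=True)
go(670,-142.5,150,-np.pi/2+np.radians(2.65))
print(p)
crop(im,200,200,440,380,3.2,'q3c')
```

```text
shift [ 0.0123  0.5543 -0.1736] spin -2.7 pos [496.7 411.9 162.5] yaw -90.0 t 33.53 q6 2.16 F [-0.5 -0.9 -3.1] w 25.8
[497.97737878 412.78454107 164.36977803]
```

View pics/q3c.png

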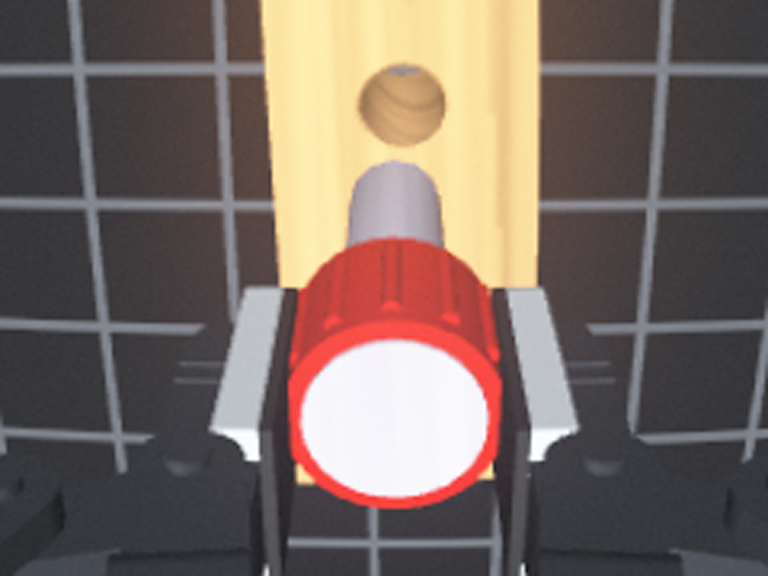

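>>> drive_tool(series=[[-0.7,0,0.5543,-0.172,-2.7],[-0.7,0,0.5543,-0.172,-2.7],[-0.7,0,0.5543,-0.172,-2.7],[-0.7,0,0.5543,-0.172,-2.7],[-0.7,0,0.5543,-0.172,-2.7],[-0.7,0,0.5543,-0.172,-2.7],[-0.7,0,0.5543,-0.172,-2.7],[-0.7,0,0.5543,-0.172,-2.7]])

```text
t: 34.2
position: [594.0, 91.5, 160.0]
tcp_rot: [[-0.004, 0.046, -0.999], [0.0, -0.999, -0.046], [-1.0, -0.0, 0.004]]
force: [0.1, 0.9, -1.6]
grip_width: 25.9
```

Run:
```python
from w import *
go(668,-142.2,150,-np.pi/2+np.radians(2.65))
```

```text
shift [ 0.0097  0.2369 -0.0631] spin 0.0 pos [594.   91.5 160. ] yaw -87.3 t 34.2 q6 1.56 F [ 0.1  0.9 -1.6] w 25.9
```

>>> drive_tool(series=[[-0.7,0.01,0.237,-0.063,0],[-0.7,0.01,0.237,-0.063,0],[-0.7,0.01,0.237,-0.063,0],[-0.7,0.01,0.237,-0.063,0],[-0.7,0.01,0.237,-0.063,0],[-0.7,0.01,0.237,-0.063,0],[-0.7,0.01,0.237,-0.063,0],[-0.7,0.01,0.237,-0.063,0]])

```text
t: 34.87
position: [668.3, -142.2, 149.4]
tcp_rot: [[-0.004, 0.043, -0.999], [0.001, -0.999, -0.043], [-1.0, -0.001, 0.004]]
force: [-0.8, 0.9, -1.8]
grip_width: 25.7
```

>>> drive_tool(series=[[-0.7,0,0,0,0],[-0.7,0,0,0,0],[-0.7,0.0,0,0,0],[-0.7,0.0,0,0,0]])

```text
t: 35.2
position: [669.0, -138.7, 151.9]
tcp_rot: [[-0.001, 0.048, -0.999], [0.0, -0.999, -0.048], [-1.0, -0.0, 0.001]]
force: [-0.3, 0.8, -1.5]
grip_width: 25.7
```

Run:
```python
from w import *
print(manip.read_state()['position'])
c,im=shot('wrist','q4'); np.save('c.npy',c,allow_pickle=True)
go(680,-142.2,130,-np.pi/2+np.radians(2.65))
crop(im,200,180,440,380,3.2,'q4c')
```

```text
[ 669.02227341 -138.66658973  151.94335891]
shift [ 0.0221  0.0038 -0.0106] spin 0.1 pos [ 669.2 -138.9  152.1] yaw -87.3 t 35.25 q6 1.22 F [ 0.7  0.8 -2.5] w 25.8
```

View pics/q4c.png

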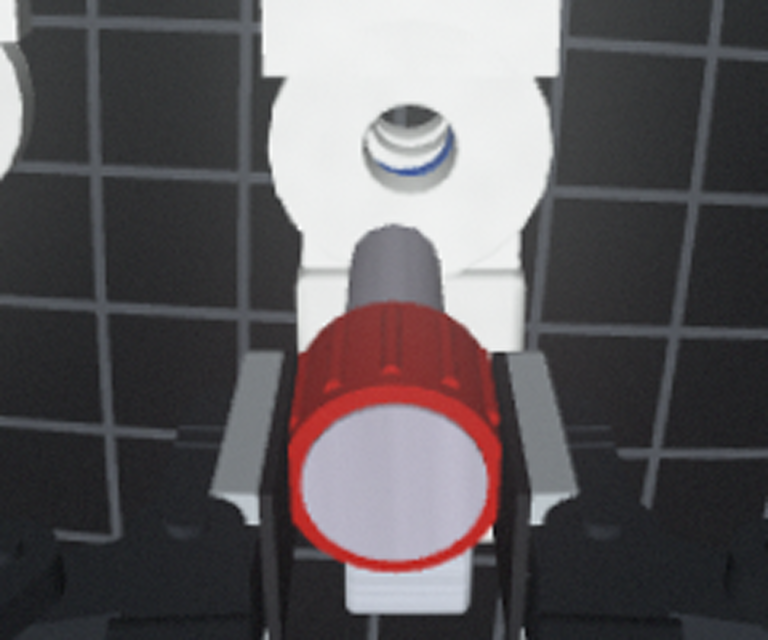

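Run:
```python
from h import *
c=np.load('c.npy',allow_pickle=True).item(); p=np.array([669.02,-138.67,151.94]); R=manip.read_state()['tcp_rot']; ax=-R[:2,2]; ly=R[:2,1]
T=lambda u,v,z:toplane(c,'wrist',200+u/3.2,180+v/3.2,z)
h=[T(409,103,60)-9.4*ax,T(409,193,60)+9.4*ax,(T(362,148,60)+T(457,148,60))/2]
z=p[2]+18.7
w=[(T(395,405,z)+T(395,562,z))/2,T(395,224,p[2]-51.3)-8*ax]
lat=(T(348,280,p[2]-43)+T(441,280,p[2]-43))/2
for P in h+w+[lat]: print(np.round(P,1),'along',round(P@ax,2),'lat',round(P@ly,2))
```

```text
[ 678.8 -141.5] along 671.26 lat 173.9
[ 678.2 -141.6] along 670.61 lat 173.97
[ 678.6 -141.7] along 671.05 lat 174.04
[ 669.1 -139.1] along 661.64 lat 171.02
[ 669.2 -139.1] along 661.78 lat 171.03
[ 670.2 -139. ] along 662.74 lat 170.95
```

>>> drive_tool(series=[[-0.7,0,0.003,-0.0092,0],[-0.7,0.01,0.003,-0.0092,0],[-0.7,0.023,0.003,-0.0092,0],[-0.7,0.023,0.003,-0.0092,0],[-0.7,0.023,0.003,-0.0092,0],[-0.7,0.023,0.003,-0.0092,0]])

```text
t: 35.75
position: [678.2, -142.7, 128.3]
tcp_rot: [[-0.001, 0.046, -0.999], [0.001, -0.999, -0.046], [-1.0, -0.001, 0.001]]
force: [0.5, -0.3, -1.3]
grip_width: 25.7
```

Run:
```python
from w import *
print(manip.read_state()['position'])
c,im=shot('wrist','q5'); np.save('c.npy',c,allow_pickle=True)
go(680,-142.2,130,-np.pi/2+np.radians(2.65))
crop(im,200,180,440,380,3.2,'q5c')
```

```text
[ 678.23750322 -142.69616338  128.27609091]
shift [-0.0011 -0.0006 -0.0014] spin 0.0 pos [ 678.6 -142.8  128.9] yaw -87.3 t 35.8 q6 1.22 F [-0.1 -0.4 -1. ] w 26.0
```

View pics/q5c.png

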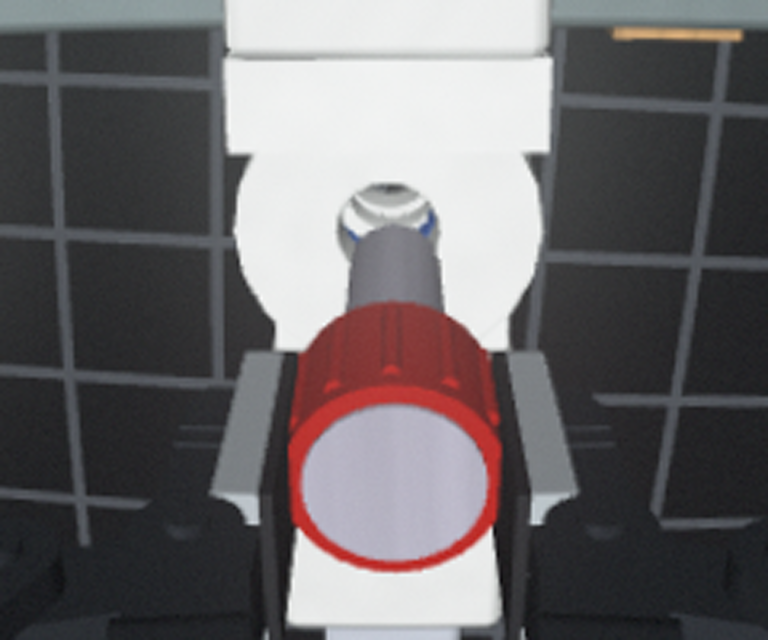

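Run:
```python
from h import *
c=np.load('c.npy',allow_pickle=True).item(); p=np.array([678.24,-142.7,128.28]); R=manip.read_state()['tcp_rot']; ax=-R[:2,2]; ly=R[:2,1]
T=lambda u,v,z:toplane(c,'wrist',200+u/3.2,180+v/3.2,z)
h=[T(388,183,60)-9.4*ax,(T(337,222,60)+T(439,222,60))/2]
z=p[2]+18.7
w=[(T(395,405,z)+T(395,562,z))/2,T(395,224,p[2]-51.3)-8*ax]
lat=(T(348,280,p[2]-43)+T(441,280,p[2]-43))/2
for P in h+w+[lat]: print(np.round(P,1),'along',round(P@ax,2),'lat',round(P@ly,2))
```

```text
[ 678.7 -141.8] along 671.37 lat 173.09
[ 680.2 -141.7] along 672.95 lat 173.08
[ 678.3 -143.1] along 670.94 lat 174.4
[ 678.4 -143.1] along 671.04 lat 174.4
[ 679.4 -143. ] along 672.01 lat 174.32
```

>>> drive_tool(series=[[-0.7,0.0,-0.0013,-0.0002,0],[-0.7,0.004,-0.0013,-0.0002,0],[-0.7,0.009,-0.0013,-0.0002,0],[-0.7,0.014,-0.0013,-0.0002,0],[-0.7,0.018,-0.0013,-0.0002,0],[-0.7,0.018,-0.0013,-0.0002,0]])

```text
t: 36.3
position: [678.0, -141.2, 109.6]
tcp_rot: [[-0.002, 0.046, -0.999], [0.001, -0.999, -0.046], [-1.0, -0.001, 0.002]]
force: [0.5, 0.1, -1.3]
grip_width: 25.7
```

Run:
```python
from w import *
print(manip.read_state()['position'])
c,im=shot('wrist','q6'); np.save('c.npy',c,allow_pickle=True)
go(680,-142.2,130,-np.pi/2+np.radians(2.65))
crop(im,200,180,440,380,3.2,'q6c')
```

```text
[ 677.95705022 -141.24537095  109.59922058]
shift [-0.0199  0.0009 -0.0017] spin 0.0 pos [ 678.3 -141.3  110.1] yaw -87.3 t 36.35 q6 1.22 F [ 0.4  1.1 -1.2] w 25.7
```

View pics/q6c.png

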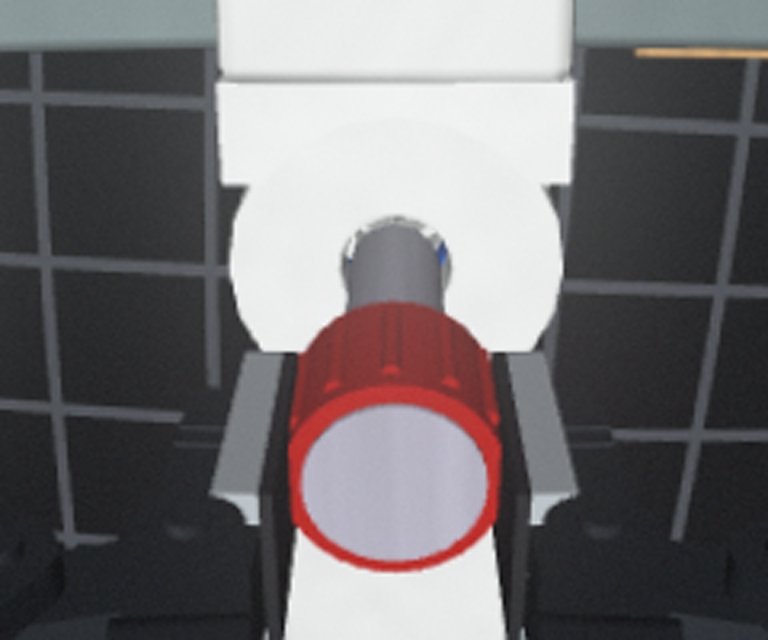

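Pin is centred in the hole; descending.

>>> drive_tool(series=[[-0.7,0.004,0,0,0],[-0.7,0.008,0,0,0],[-0.7,0.012,0,0,0],[-0.7,0.016,0,0,0],[-0.7,0.02,0,0,0],[-0.7,0.02,0,0,0]])

```text
t: 36.85
position: [678.2, -141.3, 89.8]
tcp_rot: [[-0.002, 0.046, -0.999], [0.001, -0.999, -0.046], [-1.0, -0.001, 0.002]]
force: [-0.8, 0.3, -2.0]
grip_width: 25.9
```

>>> drive_tool(series=[[-0.7,0.005,0,0,0],[-0.7,0.01,0,0,0],[-0.7,0.015,0,0,0],[-0.7,0.015,0,0,0]])

```text
t: 37.18
position: [678.1, -141.3, 74.6]
tcp_rot: [[-0.002, 0.046, -0.999], [0.001, -0.999, -0.046], [-1.0, -0.001, 0.002]]
force: [-0.4, 0.2, -1.7]
grip_width: 25.8
```

>>> drive_tool(series=[[-0.7,0.004,0,0,0],[-0.7,0.008,0,0,0],[-0.7,0.009,0,0,0],[-0.7,0.009,0,0,0]])

```text
t: 37.52
position: [678.7, -141.4, 66.5]
tcp_rot: [[-0.001, 0.046, -0.999], [0.0, -0.999, -0.046], [-1.0, -0.0, 0.001]]
force: [-0.3, -0.3, -1.7]
grip_width: 25.8
```

>>> drive_tool(series=[[-0.2,0.0,0,0,0],[-0.2,0.0,0,0,0],[-0.2,0,0,0,0],[-0.2,-0.03,0,0,0],[-0.2,-0.06,0,0.02,0],[-0.2,-0.09,0,0.06,0],[-0.2,-0.1,0,0.08,0],[-0.2,-0.1,0,0.08,0]])

```text
t: 38.18
position: [596.2, -145.5, 171.0]
tcp_rot: [[0.002, 0.046, -0.999], [-0.001, -0.999, -0.046], [-1.0, 0.001, -0.002]]
force: [-0.8, 0.1, 0.3]
grip_width: 34.3
```

Run:
```python
from h import *
c,im=shot('wrist','q8'); np.save('c.npy',c,allow_pickle=True)
go(426,-8,250,-np.pi/2)
crop(im,200,60,440,300,2.5,'q8c')
```

```text
shift [-0.0809 -0.1452  0.1655] spin 2.6 pos [ 598.2 -145.6  169.7] yaw -87.4 t 38.23 q6 1.17 F [ 0.9 -0.4  0.5] w 34.4
```

View pics/q8c.png

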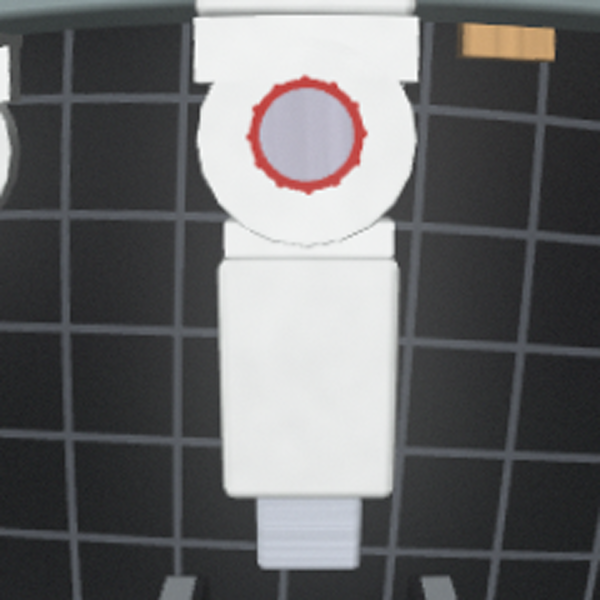

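>>> drive_tool(series=[[0,-0.08,-0.145,0.16,0],[0,-0.08,-0.145,0.16,0],[0,-0.08,-0.145,0.16,0],[0,-0.08,-0.145,0.16,0],[0,-0.08,-0.145,0.16,0],[0,-0.08,-0.145,0.16,0],[0,-0.08,-0.145,0.16,0]])

```text
t: 38.82
position: [430.1, -5.3, 248.2]
tcp_rot: [[0.0, 0.049, -0.999], [0.001, -0.999, -0.049], [-1.0, -0.001, -0.001]]
force: [-0.2, -0.4, -0.6]
grip_width: 42.8
```

Run:
```python
from h import *
c,im=shot('top','z1'); crop(im,90,110,530,350,1.8,'z1c')
c2,im2=shot('scene','z2'); crop(im2,180,240,420,370,3.3,'z2c')
T=lambda a,b,z: None
i=im.astype(int); r,g,b=i[...,0],i[...,1],i[...,2]
```

```text
(no output)
```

View pics/z1c.png

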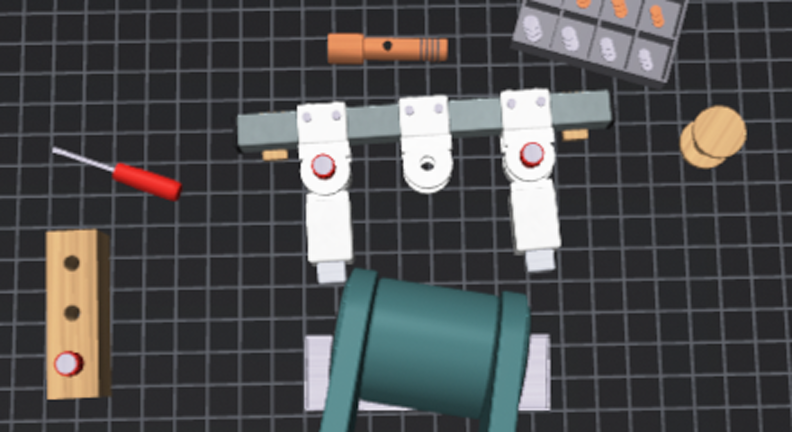

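View pics/z2c.png

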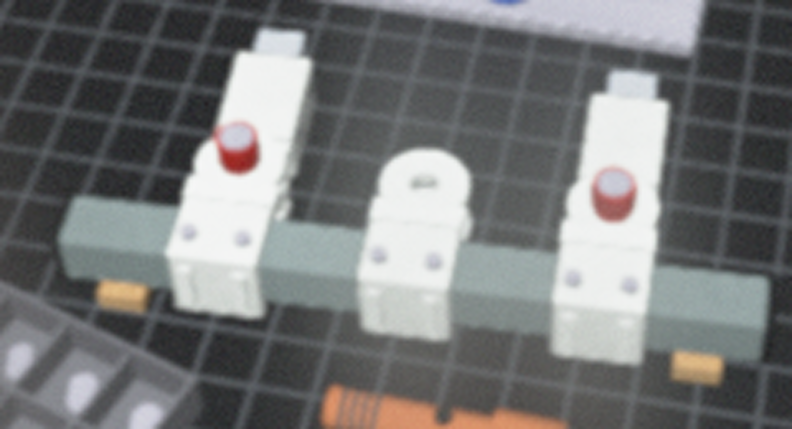

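Run:
```python
from h import *
a=manip.get_calibration('top');b=manip.get_calibration('scene')
def tri(p,q):
    d1=ray(a,'top',*p);d2=ray(b,'scene',*q);A=np.stack([d1,-d2],1);s=np.linalg.lstsq(A,b['position']-a['position'],rcond=None)[0]
    P,Q=a['position']+d1*s[0],b['position']+d2*s[1];return np.round((P+Q)/2,1),np.round(np.linalg.norm(P-Q),1)
it,is_=cv2.imread('pics/z1.png'),cv2.imread('pics/z2.png')
cv2.imwrite('pics/z3.png',np.vstack([np.hstack([cv2.resize(it[185:215,x-20:x+20],None,fx=9,fy=9,interpolation=2) for x in(269,385)]),np.hstack([cv2.resize(is_[y-18:y+18,x-20:x+20],None,fx=9,fy=9,interpolation=2)[:324] for x,y in((366,298),(252,284))])]))
print(tri((269.4,202.2),(366.1,295.2)),tri((385.6,195.6),(252.1,281.2)),tri((327.2,201.7),(308.5,295.8)))
```

```text
(array([663.4, 107.8,  82.4]), np.float64(3.1)) (array([ 672.9, -142.3,   82.4]), np.float64(3.0)) (array([667.6, -17.4,  55.4]), np.float64(1.9))
```

View pics/z3.png

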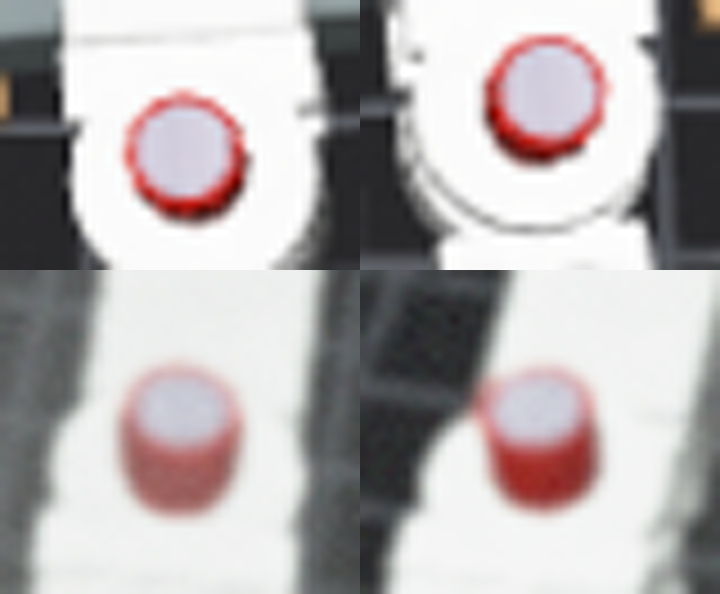

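```bash
python3 -c "
from plant import manip
print(manip.finish_job(), manip.read_state()['t'])"
```

```text
the job is handed in; nothing more can be done
the job is handed in; nothing more can be done
```

I fitted both arm ends on the bench, one at each end bracket (bracket 1 on the left, bracket 3 on the right), and handed the job in at about 39 s of the 210 s allowed. Each has a washer in its eye pocket and a pin through both ears, washer and eye. One pin, one washer and the middle bracket are left over, and I left the screwdriver and spool alone.

**Mishap on the first arm end:** Its eye jammed against the bracket ear, with wrist forces of 65 N and then about 39 N. I backed off, set it flat, gripped it again and slid it in along the bench. The 65 N was under the 120 N wrist limit. I could not read the 40 N limit on the gripper's body separately. The second arm end went in without trouble.

**Last checks:**
- **Alignment:** Before the pins went in, the wrist camera showed eye, washer and both ear holes lined up to within about 1 mm. Each washer lay flat in its pocket, about 1.5 mm off centre (allowed: 4 mm). Both pins then went down with no rise in force.
- **Pin heads:** In the last top and scene pictures both pins stand upright with no shank showing under the heads.
- **Height disagreement:** Combining those two pictures put both head tops at 82.4 mm, not the 84 mm expected when fully home. The empty bracket's hole mouth read 55.4 mm against a true 60 mm, so I took the shortfall as camera error.

I did not measure the washers again once the pins were in.

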